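Check spindles for runout and sort them

ROBOT

A 6-joint arm with a two-finger parallel gripper is mounted at the origin on a cart in front of the work surface, level with it; the furniture and walls round the work are solid. World frame = base frame: x ahead of the robot, y to its left, z up, the work surface at z = 0. Lengths are in m, angles in rad, forces in N, time in s.
With the tool pointing down it reaches from about 0.35 to 0.975 m from the base axis. Payload 4.9 kg.
Tool frame: the origin (TCP) lies midway between the tips of the shut fingers; the grasp point (between the pads) lies 19 mm behind it; x points along the fingers, y is the direction in which the jaws open and shut, and the axes are right-handed (so a half turn about x gives the same grasp; the last joint's range is limited). The gripper opens to 85 mm and grips with 20 to 120 N. Pads are 22 mm wide; open, the fingers measure 114 mm over their backs; the gripper's body (76 mm by 85 mm) begins 54 mm behind the grasp point. The pads swing forward as they close: fully open they stand 13 mm farther back than shut.
Start: joints at [1.178, 0.053, 1.613, -0, 1.476, -0.119], TCP at [0.169, 0.602, 0.231] pointing down, gripper open.
Joint ranges: [-3.01, 3.01], [-1.01, 2.22], [0.06, 2.58], [-1.02, 4.17], [0.09, 2.62], [-3.14, 3.14]. Speed limits (rad/s): [2.57, 2.57, 3.14, 3.14, 3.14, 3.14].

INTERFACE

Orientations are given as a rotation vector (axis times angle).
In Python, from station import ctrl gives the robot as it stands.
- The arm moves only by the shell command python3 -m handwheel 'ROWS' [FORCE]. ROWS is JSON, a list of rows, each a list of 3 entries, a list of its own where there are three numbers: the finger opening in m, from 0 to 0.0854, then the shift along the tool's x, y, z in m, then the turn, a rotation vector about the tool's x, y, z in degrees. In form: [[claw, [dx, dy, dz], [ax, ay, az]], ...]. A call has 1 to 10 rows; each row shifts and turns the commanded pose from where the row before left it, along the tool's axes as they then stand; what a row does not reach is not made up. A row lasts 1/12 s, in which the tool goes at most 41.7 mm and 7.16 degrees, less where a joint would pass 70% of its speed; a pose out of reach is approached as far as the arm can. A call with a gripper value outside its range is refused whole. The fingers move at their own pace and stop on an object; FORCE is the grip in N (left out, the last holds). Time passes only in rows, so rows that do not move let the fingers close. It gives the time, the measured TCP pose, the force and the opening at its end, in the units of the state.
- ctrl.get_obs(): the state, without advancing time (a new reading comes with each control period).
- ctrl.get_image(name): name is "scene" or "side" or "wrist"; returns the picture (480x640x3 uint8, red, green, blue); there is no depth.
- ctrl.camera_params(name): a dict with "vertical_fov" (degrees; the focal length in pixels is half the picture's height over the tangent of half this angle, whatever the lens; pixels are square), "cx", "cy" (the principal point, pixels), "rvec" (rotation vector, rad) and "tvec" (3), from world to camera coordinates, as OpenCV has them; the wrist camera has in their place "T_tool_cam" (4x4, takes a point from camera to tool coordinates, whose origin is the TCP and whose axes are the tool frame's). Camera axes: x right, y down, z forward; pixel columns grow to the right and rows downward; lengths in m; the calibration is good to about 2 mm. A picture is of the moment at which its call begins: read the wrist's pose just before it. camera_params takes no time and is no camera call.
- ctrl.finish_job(): hands the job in, once; it reports no verdict.
Trained networks look in the newest picture that a camera, given by its name, has taken for a name from the list of things; names that differ only in an ending like _2 or _b are one class to them, and where a whole thing is asked for, a point or a joint stands for the part that bears it (a point fixed in the world has none). Each returns a list of dicts, best first, with "score" (0 to 1); they miss things now and then, are a little off and sometimes report something else, mostly with a low value. They report only what shows in the picture. A call takes as long as a camera call.
- ctrl.look_for(thing, camera): "box" ([centre column, centre row, width, height] in pixels, round what is visible of it).
- ctrl.silhouettes(thing, camera): "mask" (480x640 bool, what is visible of it) and "box" ([centre column, centre row, width, height] in pixels, round what is visible of it).
- ctrl.tip_of(thing, camera): "centre" ([row, column] in pixels: a listed point, or the origin of a listed thing).
The state is a dict: "t": time; "q": joint angles; "dq": joint speeds; "effort": joint torques, N m; "tool_pos": TCP position; "tool_rot": TCP orientation; "contact_force": force on the tool from outside, world axes, zero at the start; "wrist_torque": the same for the moment, N m; "opening": finger opening in m.
Only numpy, scipy, OpenCV 4.12 (cv2) and the standard library are available. Lean on these libraries where they do the work, as an engineer would, in place of code of your own. Each camera call takes 0.05 s, during which the arm holds its last target.

TASK

Check each spindle on the table for runout, in the order red, yellow, blue (some may be absent): with the red-handled lever at its first stop, nearer the robot, lay the spindle in the two V-blocks with its square end down in the drive slot, lower the dial indicator fully so that its plunger bears on the collar, swing the lever over to its second stop, which turns the spindle once round, while you watch the reading, then swing the lever back and raise the indicator fully. Lay a spindle whose reading changed by more than 1 mm flat on the black board, and one that runs true flat on the grey felt board, and finish with the indicator raised and the lever at its first stop. Do not knock over the black hand punch or the eye loupe.

Things in the scene. Friction and masses are not known exactly. Their poses are not given: they have to be found in the camera images.
- red_spindle_grip (a point): Centre of the 22 x 22 x 26 mm grip block of the red-sleeved spindle: steel, 144 mm long, 0.13-0.21 kg, axis = local y. From here along y: end cap -33, collar (16 mm dia) middle +72.5, square drive end (12 x 12) +97 to +113 mm; 14 mm journals at -22 and +90. Squares' sides lie along local x, z. Lies on the block, axis 11 mm up; balances within 15 mm of here. May be absent; may run out.
- yellow_spindle_grip (a point): Centre of the 22 x 22 x 26 mm grip block of the yellow-sleeved spindle: steel, 144 mm long, 0.13-0.21 kg, axis = local y. From here along y: end cap -33, collar (16 mm dia) middle +72.5, square drive end (12 x 12) +97 to +113 mm; 14 mm journals at -22 and +90. Squares' sides lie along local x, z. Lies on the block, axis 11 mm up; balances within 15 mm of here. May be absent; may run out.
- blue_spindle_grip (a point): Centre of the 22 x 22 x 26 mm grip block of the blue-sleeved spindle: steel, 144 mm long, 0.13-0.21 kg, axis = local y. From here along y: end cap -33, collar (16 mm dia) middle +72.5, square drive end (12 x 12) +97 to +113 mm; 14 mm journals at -22 and +90. Squares' sides lie along local x, z. Lies on the block, axis 11 mm up; balances within 15 mm of here. May be absent; may run out.
- seat (a point): Where a seated spindle's grip block centre comes, in the fixed runout fixture, 48 mm above the table. Axes: y along the spindle from free end to drive, x away from the robot, z up; lay a spindle with its +y along this +y. V-blocks (12 mm wide) at y = -22 and +90 mm; dark base top 36 mm below this point.
- drive_slot (a point): Middle of the brass driver's slot, on the spindle axis, 107.5 mm along +y from seat; fixture axes. Slot 14 mm wide, 15 mm long, flared mouths; upright and open at the top only with the lever at a stop. V-blocks and slot cheeks reach 63 mm above the table: bring a spindle in from the front with its axis 78 to 92 mm up, under the raised plunger, then lower it straight down.
- indicator (a joint): Height slide of the dial indicator, m: 0 = fully raised, 0.060 = fully lowered on its bottom stop; about 7 N of friction, stays where it is left. Raised, the plunger tip is 111 mm above the table; lowered, a seated collar pushes the plunger in about 5 mm.
- indicator_grip (a point): Centre of the blue post on top of the dial indicator: 14 mm dia, free from 19 mm below to 15 mm above this point. Moves with the indicator: 201 mm above the table raised, 141 lowered. 73 mm along +y from seat; fixture axes. Below it the dial, 34 mm across, faces the robot; a 16 mm column stands 46 mm behind, its top 168 mm above the table.
- plunger (a joint): Indicator reading, m: how far the sprung plunger (4 mm radius tip, 1.3 N at 0 to 3.4 N at 12 mm) is pushed in; 0 = free. The red needle turns 0.5 rad per mm, clockwise seen from the robot.
- lever (a joint): Drive lever angle, rad: 0 = first stop, lever towards the robot (fixture -x); pi = second stop, lever away (+x). It swings by way of the +y side, clockwise from above, and stays where it is left. Geared 2 to 1: stop to stop turns driver and spindle once round.
- lever_grip (a point): Middle of the lever's red upright handle: 14 mm dia, from 21 mm below to 15 mm above this point, spins freely on its pin (so its own yaw means nothing); 105 mm above the table. Moves on a circle of 45 mm radius about a vertical axis 142 mm along +y from seat, at fixture x = 0. Grey drive housing below, top 72 mm above the table.
- first_stop_mark (a point): Imaginary point carried round by the lever, 142 mm from its axis, 48 mm above the table: it meets seat when the lever is at its first stop. Only used to judge the lever.
- second_stop_mark (a point): Imaginary point carried round by the lever, 142 mm from its axis, 48 mm above the table: it meets seat when the lever is at its second stop. Only used to judge the lever.
- lowered_mark (a point): Imaginary point carried up and down by the indicator: it meets seat when the indicator is fully lowered. Only used to judge the indicator.
- felt_board: Grey felt-covered board, 142 (local x) x 118 (local y) x 12 mm, loose, 0.3 kg; origin at the centre of its underside. For true spindles; up to two come to lie on it.
- black_board: Black board, 100 (local x) x 125 (local y) x 19 mm, loose, 0.3 kg; origin at the centre of its underside. For spindles out of true.
- punch: Black rubber-headed hand punch standing on end, 20 mm diameter, 60 mm high, a bystander; origin at the centre of its underside.
- eye_loupe: Black eye loupe standing on its small end, 41 mm diameter, 30 mm high, a bystander; origin at the centre of its underside.

How it is judged:
By the outcome, as a careful person would: the job done as asked, in the order asked, and still so for the second after the job is handed in, with the robot touching nothing.
Of red_spindle, yellow_spindle, blue_spindle only 1 to 2 are there at a start; the rules pass over those that are not, and their reading is None.
At some moment in a run one of felt_board, black_board may be knocked a few centimetres aside while the robot is not near it.
Once in a run the grip may slacken for a moment while it holds something.
It also fails if it takes over 210 s, if anything falls off the work surface, if the arm or the gripper's body presses on something with over 40 N, if the wrist force passes 120 N, or if a joint passes its speed limit or range.

## Working session

There is one attempt and no reset: what is moved stays moved. The work goes in short steps, Python scripts to look and compute and a shell command to move; the robot and the scene stay as the last step left them, time stands still between calls to the robot, and variables do not carry over. Pictures are saved under pics/ and viewed, and the job is handed in when it is done.

```bash
ls; mkdir -p pics; cat > h.py <<'E'
import numpy as np, cv2
from station import ctrl
from scipy.spatial.transform import Rotation as R
def save(cam,name):
    im=ctrl.get_image(cam); cv2.imwrite('pics/'+name+'.png',im[:,:,::-1]); return im
def cam(name,obs=None):
    p=ctrl.camera_params(name)
    f=240/np.tan(np.radians(p['vertical_fov'])/2)
    K=np.array([[f,0,p['cx']],[0,f,p['cy']],[0,0,1]])
    if 'rvec' in p:
        Rm=R.from_rotvec(np.ravel(p['rvec'])).as_matrix(); t=np.ravel(p['tvec'])
    else:
        o=obs or ctrl.get_obs()
        T=np.eye(4);T[:3,:3]=R.from_rotvec(o['tool_rot']).as_matrix();T[:3,3]=o['tool_pos']
        M=np.linalg.inv(T@np.array(p['T_tool_cam'])); Rm=M[:3,:3];t=M[:3,3]
    return K,Rm,t
def ray(C,uv):
    K,Rm,t=C
    d=Rm.T@np.linalg.inv(K)@np.array([uv[0],uv[1],1.]); return -Rm.T@t, d/np.linalg.norm(d)
def atz(C,uv,z):
    o,d=ray(C,uv); return o+d*(z-o[2])/d[2]
def proj(C,X):
    K,Rm,t=C; p=(Rm@np.atleast_2d(X).T).T+t; p=p@K.T; return p[:,:2]/p[:,2:]
def tri(obsl):
    A=np.zeros((3,3));b=np.zeros(3)
    for C,uv in obsl:
        o,d=ray(C,uv);P=np.eye(3)-np.outer(d,d);A+=P;b+=P@o
    X=np.linalg.solve(A,b)
    return X,[np.round(proj(C,X)[0]-uv,1) for C,uv in obsl]
E
python3 - <<'E'
from h import *
o=ctrl.get_obs(); print({k:np.round(v,3) for k,v in o.items()})
for c in ['scene','side','wrist']:
    save(c,c+'0'); K,Rm,t=cam(c); print(c,K[0,0],np.round(-Rm.T@t,3),np.round(Rm[2],3))
E
```

```text
pics
{'t': np.float64(0.0), 'q': array([ 1.178,  0.053,  1.614, -0.   ,  1.476, -0.119]), 'dq': array([ 0.002, -0.   , -0.   ,  0.002, -0.001, -0.001]), 'effort': array([-2.0000e-03, -3.9367e+01, -3.7018e+01, -0.0000e+00,  7.0000e-03,
        0.0000e+00]), 'tool_pos': array([0.169, 0.601, 0.23 ]), 'tool_rot': array([ 0.213,  1.561, -0.217]), 'contact_force': array([-0.047,  0.73 ,  0.351]), 'wrist_torque': array([0.026, 0.02 , 0.046]), 'opening': np.float64(0.086)}
scene 555.2699686145722 [ 0.269 -0.631  0.834] [ 0.339  0.646 -0.684]
side 461.3772626927415 [ 0.634 -0.691  0.597] [-0.038  0.828 -0.559]
wrist 330.99387961921633 [0.105 0.62  0.373] [ 0.251 -0.072 -0.965]
```

View pics/scene0.png

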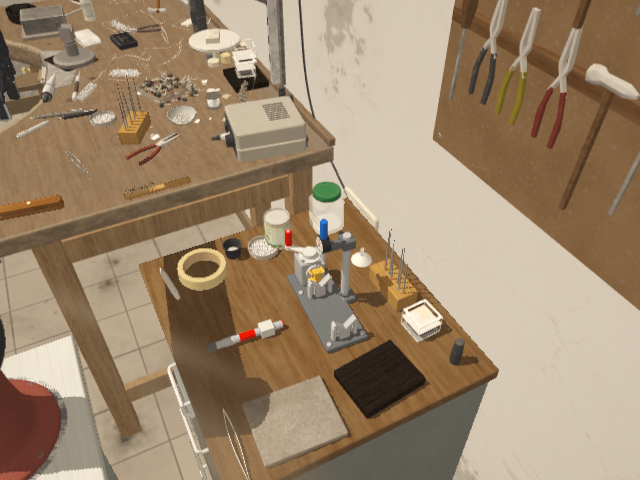

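View pics/side0.png

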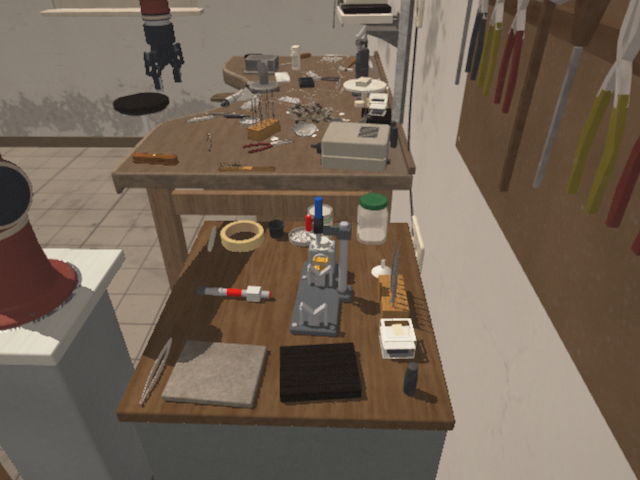

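View pics/wrist0.png

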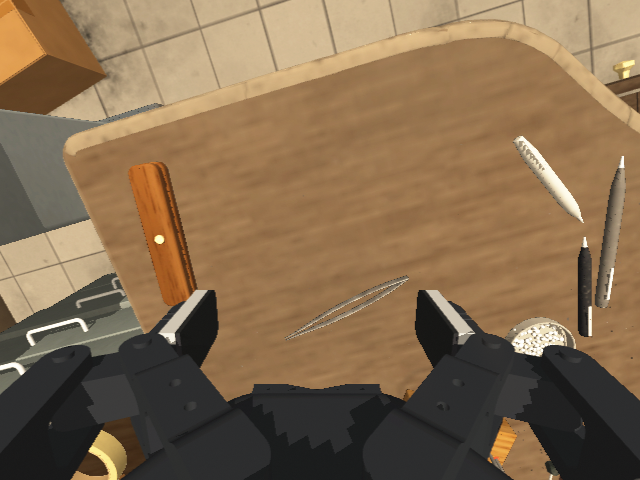

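```bash
python3 - <<'E'
from h import *
Cs,Cd=cam('scene'),cam('side')
for n in ['red_spindle_grip','yellow_spindle_grip','blue_spindle_grip','seat','drive_slot','indicator_grip','lever_grip','felt_board','black_board','punch','eye_loupe']:
    a=ctrl.tip_of(n,'scene');b=ctrl.tip_of(n,'side')
    s=n+' '
    if a: s+=f"sc {a[0]['score']:.2f} {np.round(a[0]['centre'][::-1])} "
    if b: s+=f"si {b[0]['score']:.2f} {np.round(b[0]['centre'][::-1])} "
    if a and b:
        X,e=tri([(Cs,np.array(a[0]['centre'][::-1])),(Cd,np.array(b[0]['centre'][::-1]))]); s+=str(np.round(X,4))+str(e)
    print(s)
for n in ['red_spindle_grip','yellow_spindle_grip','blue_spindle_grip']:
    for c in ['scene','side']:
        print(n,c,[(round(float(d['score']),2),np.round(d['box'])) for d in ctrl.look_for(n,c)])
print(proj(Cs,[[.6,0,0],[.6,.1,0],[.169,.601,0]]))
E
```

```text
red_spindle_grip sc 0.94 [266. 326.] si 0.68 [252. 292.] [ 0.4768 -0.0076  0.0175][array([-0.1,  0.3]), array([ 0.2, -0.3])]
yellow_spindle_grip 
blue_spindle_grip 
seat sc 0.56 [336. 310.] si 0.72 [315. 299.] [ 0.6015 -0.0496  0.0405][array([-0.2,  1. ]), array([ 0.5, -0.9])]
drive_slot sc 0.68 [315. 276.] si 0.65 [320. 264.] [0.6058 0.0455 0.0443][array([ 0.1, -0.5]), array([-0.3,  0.5])]
indicator_grip sc 0.59 [324. 228.] si 0.86 [315. 208.] [0.6024 0.0034 0.2009][array([-0.4,  1.2]), array([ 0.7, -1.1])]
lever_grip sc 0.53 [290. 238.] si 0.46 [305. 223.] [0.577  0.0938 0.115 ][array([-0.2,  0.8]), array([ 0.4, -0.7])]
felt_board sc 0.60 [292. 422.] si 0.65 [214. 376.] [ 0.4423 -0.1948 -0.0025][array([-0. ,  0.7]), array([ 0.4, -0.6])]
black_board sc 0.68 [380. 376.] si 0.92 [316. 375.] [ 0.6108 -0.1939  0.0077][array([-0.2,  2.6]), array([ 1.3, -2.5])]
punch sc 0.75 [455. 359.] si 0.83 [410. 392.] [ 0.7575 -0.217  -0.0028][array([-0.1,  0.8]), array([ 0.4, -0.8])]
eye_loupe sc 0.83 [234. 252.] si 0.81 [277. 234.] [4.997e-01 2.237e-01 3.000e-04][array([-0.1,  0.3]), array([ 0.2, -0.2])]
red_spindle_grip scene [(0.87, array([247., 336.,  76.,  35.]))]
red_spindle_grip side [(0.95, array([234., 294.,  76.,  17.])), (0.21, array([334., 223.,  41.,  51.]))]
yellow_spindle_grip scene [(0.19, array([301., 248.,  32.,  27.]))]
yellow_spindle_grip side []
blue_spindle_grip scene [(0.74, array([326., 286.,  87., 131.])), (0.26, array([300., 244.,  33.,  25.]))]
blue_spindle_grip side []
[[322.89664983 307.08119955]
 [300.84200936 274.31888721]
 [ 48.44206245 198.85025661]]
```

```bash
cat >> h.py <<'E'
def ax(o=None):
    o=o or ctrl.get_obs(); return np.array(o['tool_pos']),R.from_rotvec(o['tool_rot']).as_matrix()
def plan(p=None,yaw=None,o=None,R2=None):
    """rows help: shift in current tool axes and turn about tool axes to reach p, with tool y axis at world angle yaw(deg), pointing down"""
    P,M=ax(o)
    if R2 is None:
        if yaw is None: R2=M
        else:
            a=np.radians(yaw); x=np.array([0,0,-1.]); y=np.array([np.cos(a),np.sin(a),0]); R2=np.c_[x,y,np.cross(x,y)]
    d=M.T@(np.array(p)-P) if p is not None else np.zeros(3)
    rv=np.degrees(R.from_matrix(M.T@R2).as_rotvec())
    print('t',round(float(ctrl.get_obs()['t']),2),'pos',np.round(P,4),'yaw',round(float(np.degrees(np.arctan2(M[1,1],M[0,1]))),2),'tilt',np.round(M[:,0],3))
    print('shift(old axes) mm',np.round(d*1000,1),'turn',np.round(rv,2),'shift in new axes mm',np.round(R2.T@(np.array(p)-P)*1000,1) if p is not None else '')
E
python3 - <<'E'
from h import *
P,M=ax(); print(np.round(M,3))
C=cam('scene')
# edges of the desk: side view TCP
print(proj(cam('side'),[[.169,.6,.23],[.169,.6,.0],[.169,.6,.13]]))
print(np.round(ctrl.camera_params('wrist')['T_tool_cam'],3))
E
```

```text
[[-0.     0.27   0.963]
 [-0.     0.963 -0.27 ]
 [-1.    -0.    -0.   ]]
[[169.22752985  90.85862063]
 [183.37768309 166.46487142]
 [175.71154429 125.50361799]]
[[-0.    -0.261  0.965 -0.143]
 [ 1.    -0.     0.     0.001]
 [ 0.     0.965  0.261 -0.067]
 [ 0.     0.     0.     1.   ]]
```

```bash
python3 - <<'E'
from h import *
im=ctrl.get_image('scene')
cv2.imwrite('pics/scz.png',cv2.resize(im[200:470,130:510,::-1],(760,540),interpolation=cv2.INTER_CUBIC))
im=ctrl.get_image('side')
cv2.imwrite('pics/siz.png',cv2.resize(im[180:420,140:460,::-1],(800,600),interpolation=cv2.INTER_CUBIC))
E
```

```text
(no output)
```

View pics/scz.png

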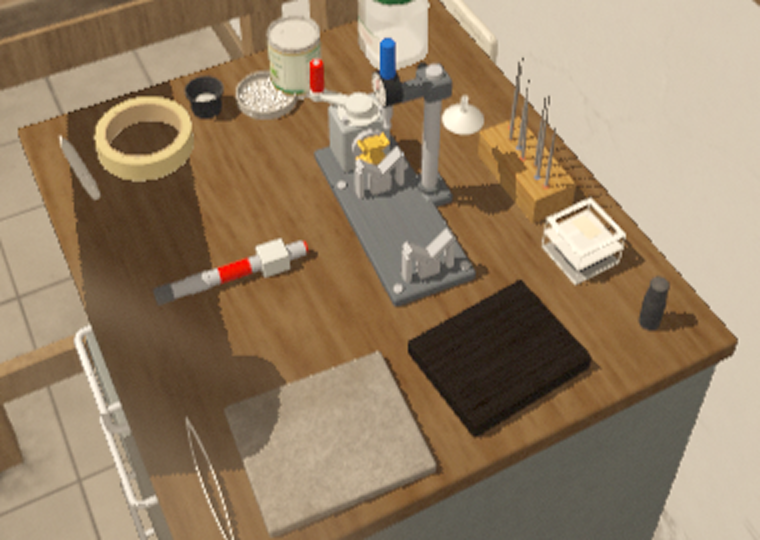

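View pics/siz.png

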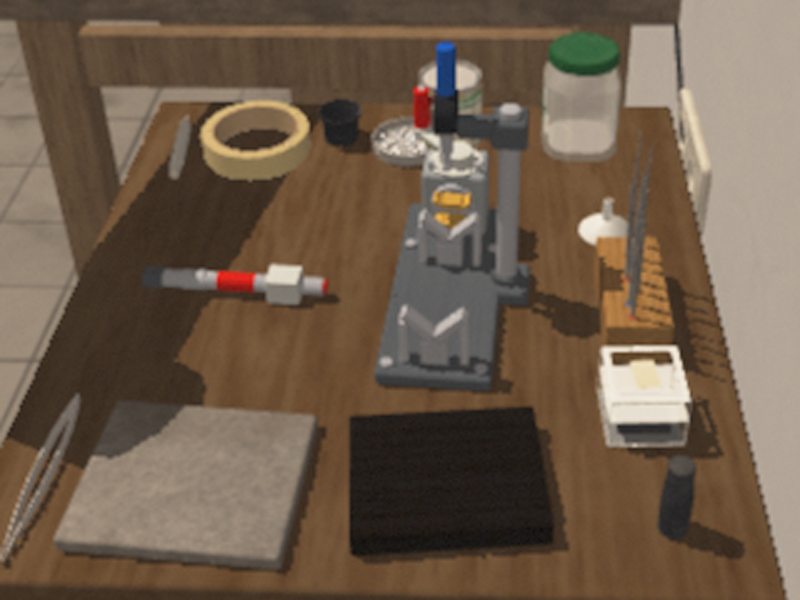

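```bash
python3 -m handwheel '[[0.085,[-0.041,0,0],[0,0,0]],[0.085,[-0.041,0,0],[0,0,0]],[0.085,[-0.04,0,0],[0,0,0]],[0.085,[0,-0.028,0.02],[0,0,0]],[0.085,[0,-0.03,0.02],[0,0,0]],[0.085,[0,-0.03,0.02],[0,0,0]],[0.085,[0,-0.03,0.02],[0,0,0]],[0.085,[0,-0.03,0.02],[0,0,0]],[0.085,[0,-0.03,0.02],[0,0,0]],[0.085,[0,-0.03,0.02],[0,0,0]]]'
python3 -m handwheel '[[0.085,[0,-0.03,0.02],[0,0,0]],[0.085,[0,-0.03,0.02],[0,0,0]],[0.085,[0,-0.03,0.02],[0,0,0]],[0.085,[0,-0.03,0.02],[0,0,0]],[0.085,[0,-0.03,0.02],[0,0,0]],[0.085,[0,-0.03,0.02],[0,0,0]],[0.085,[0,-0.03,0.02],[0,0,0]],[0.085,[0,-0.03,0.02],[0,0,0]],[0.085,[0,-0.03,0.02],[0,0,0]],[0.085,[0,0,0],[0,0,0]]]'
python3 - <<'E'
from h import *
plan([0.42,0,.38],90)
save('wrist','w1')
E
```

```text
t: 2.48
tool_pos: [0.2476, 0.362, 0.3534]
tool_rot: [0.215, 1.56, -0.214]
contact_force: [1.2, -1.2, -0.1]
opening: 0.0851
t: 3.32
tool_pos: [0.3488, 0.0499, 0.3531]
tool_rot: [0.221, 1.559, -0.225]
contact_force: [0.2, -0.7, 0.5]
opening: 0.0849
t 3.32 pos [0.3488 0.0499 0.3531] yaw 73.71 tilt [ 0.    -0.002 -1.   ]
shift(old axes) mm [-26.8 -28.   82.4] turn [-16.29   0.03   0.13] shift in new axes mm [-26.9 -49.9  71.2]
```

View pics/w1.png

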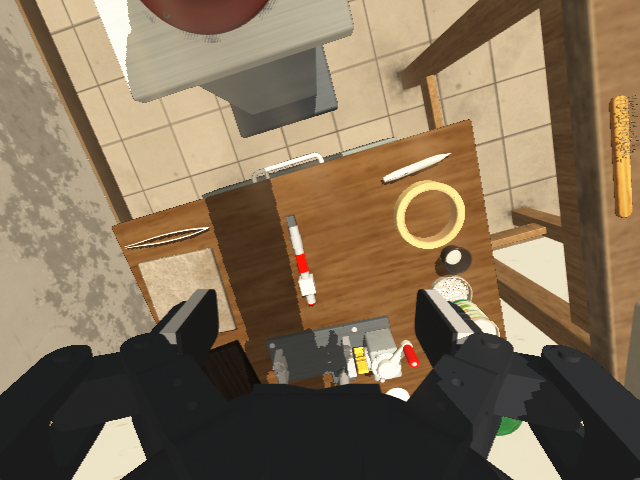

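```bash
python3 -m handwheel '[[0.085,[0,-0.003,0.037],[0,0,0]],[0.085,[0,-0.003,0.037],[0,0,0]],[0.085,[0,-0.002,0.037],[0,0,0]],[0.085,[0,-0.002,0.037],[0,0,0]],[0.085,[0,0,0],[7.1,0,0]],[0.085,[0,0,0],[7.1,0,0]],[0.085,[0,0,0],[7.1,0,0]],[0.085,[0,0,0],[7.1,0,0]],[0.085,[0,0,0],[7.1,0,0]],[0.085,[0,0,0],[7.1,0,0]]]'
python3 -m handwheel '[[0.085,[0,0,0],[7.1,0,0]],[0.085,[0,0,0],[7.1,0,0]],[0.085,[0,0,0],[7.1,0,0]],[0.085,[0,0,0],[7.1,0,0]],[0.085,[0,0,0],[7.1,0,0]],[0.085,[0,0,0],[7.1,0,0]],[0.085,[0,0,0],[7.1,0,0]],[0.085,[0,0,0],[7.1,0,0]],[0.085,[0,0,0],[7.1,0,0]],[0.085,[0,0,0],[7.1,0,0]]]'
python3 -m handwheel '[[0.085,[0,0,0],[7.1,0,0]],[0.085,[0,0,0],[7.1,0,0]],[0.085,[0,0,0],[7.1,0,0]],[0.085,[0,0,0],[7.1,0,0]],[0.085,[0,0,0],[7.1,0,0]],[0.085,[0,0,0],[7.1,0,0]],[0.085,[0,0,0],[7.1,0,0]],[0.085,[0,0,0],[0,0,0]],[0.085,[0,0,0],[0,0,0]]]'
python3 - <<'E'
from h import *
plan([0.477,-.008,.38],-90)
save('wrist','w2'); print(ctrl.get_obs()['q'])
for n in ['red_spindle_grip','yellow_spindle_grip','blue_spindle_grip','seat','drive_slot','indicator_grip','lever_grip','felt_board','black_board','punch','eye_loupe']:
    a=ctrl.tip_of(n,'wrist')
    if a: print(n,round(a[0]['score'],2),np.round(a[0]['centre'][::-1]))
E
```

```text
t: 4.2
tool_pos: [0.4876, 0.0073, 0.3534]
tool_rot: [0.796, 1.421, -0.795]
contact_force: [-0.2, 0.3, 0.7]
opening: 0.085
t: 5.03
tool_pos: [0.4875, 0.0073, 0.3534]
tool_rot: [1.696, 0.801, -1.696]
contact_force: [-0.5, 0.2, 0.5]
opening: 0.0854
t: 5.78
tool_pos: [0.4875, 0.0067, 0.3534]
tool_rot: [2.21, 0.026, -2.21]
contact_force: [-0.1, -0.2, -0.7]
opening: 0.0851
t 5.78 pos [0.4875 0.0067 0.3534] yaw -88.69 tilt [ 0.  0. -1.]
shift(old axes) mm [-26.6  14.5  10.9] turn [ 1.31 -0.01  0.02] shift in new axes mm [-26.6  14.7  10.5]
[-1.39632779e-01 -3.23171061e-01  1.75361354e+00  2.37573621e-04
  1.71110170e+00  1.40887446e+00]
seat 0.79 [372. 117.]
drive_slot 0.96 [289. 106.]
indicator_grip 0.89 [311.  88.]
lever_grip 0.52 [220. 121.]
felt_board 0.82 [445. 228.]
black_board 0.71 [459. 112.]
eye_loupe 0.85 [170. 191.]
```

View pics/w2.png

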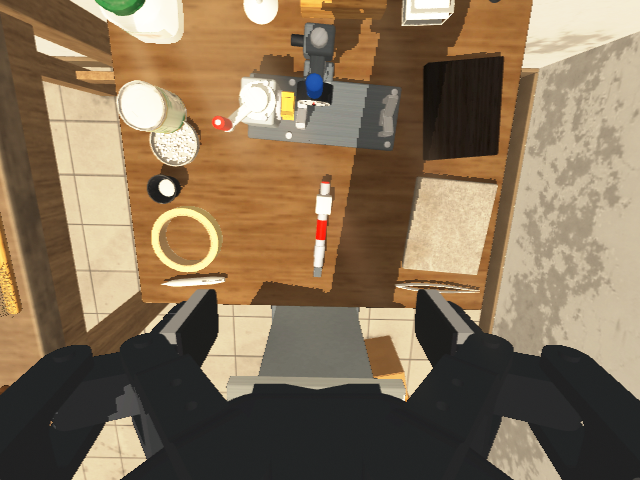

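```bash
cat > fit.py <<'E'
from h import *
from scipy.optimize import least_squares
off={'seat':(0,0,.048),'drive_slot':(0,.1075,.048),'indicator_grip':(0,.073,.201)}
obs=[]
save('wrist','wf')
o=ctrl.get_obs()
for c in ['scene','side','wrist']:
    ctrl.get_image(c); C=cam(c)
    for n in off:
        a=ctrl.tip_of(n,c)
        if a and a[0]['score']>.4: obs.append((c,n,C,np.array(a[0]['centre'][::-1])))
def P(p,f): 
    c,s=np.cos(p[2]),np.sin(p[2]); return np.array([p[0]+c*f[0]-s*f[1],p[1]+s*f[0]+c*f[1],f[2]])
def res(p): return np.concatenate([proj(C,P(p,off[n]))[0]-uv for c,n,C,uv in obs])
r=least_squares(res,[.6,-.05,0],loss='soft_l1',f_scale=2)
print('fixture',np.round(r.x[:2],4),np.degrees(r.x[2]))
for ob,e in zip(obs,res(r.x).reshape(-1,2)): print(ob[0],ob[1],np.round(ob[3]),np.round(e,1))
for n in off:
    X,e=tri([(C,uv) for c,m,C,uv in obs if m==n]); print(n,np.round(X,4))
L=[(cam(c),np.array(ctrl.tip_of('lever_grip',c)[0]['centre'][::-1])) for c in ['scene','side','wrist'] if ctrl.tip_of('lever_grip',c)]
X,e=tri(L); print('lever',X,e)
axis=P(r.x,(0,.142,.105)); print('axis',axis, 'r',np.linalg.norm((X-axis)[:2]),)
d=(X-axis)[:2]; print('lever world ang',np.degrees(np.arctan2(d[1],d[0])),'lever joint deg',(180+np.degrees(r.x[2])-np.degrees(np.arctan2(d[1],d[0])))%360)
L=[(cam(c),np.array(a[0]['centre'][::-1])) for c in ['scene','side','wrist'] if (a:=ctrl.tip_of('red_spindle_grip',c))]
X,e=tri(L); print('red grip',X,e)
E
python3 fit.py
```

```text
fixture [ 0.5929 -0.0585] -8.588807937195789
scene seat [336. 311.] [-1.7  2.3]
scene drive_slot [315. 277.] [ 1.  -4.2]
scene indicator_grip [325. 228.] [-2.7 -2.6]
side seat [252. 293.] [58.5  4.9]
side drive_slot [321. 262.] [-0.1  0.6]
side indicator_grip [318. 206.] [-0.9 -2.1]
wrist drive_slot [285. 104.] [-0.4 -0.2]
wrist indicator_grip [309.  86.] [0.9 0. ]
seat [ 0.5269 -0.178   0.1842]
drive_slot [0.6077 0.0474 0.0445]
indicator_grip [0.606  0.0133 0.1959]
lever [0.58165654 0.11302044 0.09967767] [array([-2. , -0.3]), array([ 1.4, -0. ]), array([ 2.1, -0.4])]
axis [0.61407382 0.08194629 0.105     ] r 0.04490526736278701
lever world ang 136.2118808007188 lever joint deg 35.199311262085416
red grip [ 0.5115463  -0.016905    0.12421877] [array([-7.5, 46. ]), array([ 13.9, -46.4]), array([ 13.2, -12.9])]
```

```bash
python3 - <<'E'
import cv2
im=cv2.imread('pics/w2.png')
cv2.imwrite('pics/w2a.png',cv2.resize(im[10:160,205:405],(800,600),interpolation=cv2.INTER_CUBIC))
cv2.imwrite('pics/w2b.png',cv2.resize(im[170:290,280:360],(400,600),interpolation=cv2.INTER_CUBIC))
E
```

```text
(no output)
```

View pics/w2a.png

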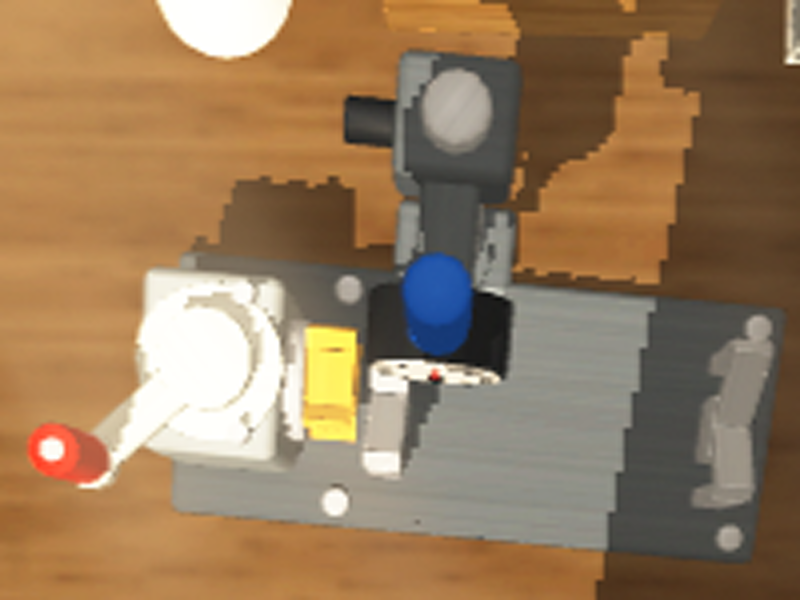

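View pics/w2b.png

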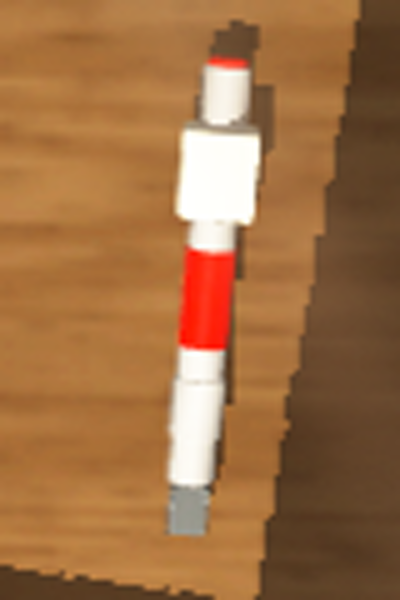

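```bash
cat >> h.py <<'E'
W2={'tool_pos':[0.4875,0.0067,0.3534]}
E
python3 - <<'E'
from h import *
C=cam('wrist')
f=lambda u,v,z:atz(C,(u,v),z)
bl=f(248.7,137.5,.012);br=f(392,150,.012);tr=f(401,87.5,.012)
print(bl,br,tr)
d=bl-br;print('yaw from bottom edge',np.degrees(np.arctan2(-d[0],d[1])),np.linalg.norm(d)); d=tr-br;print(np.degrees(np.arctan2(d[1],d[0])),np.linalg.norm(d))
print('hub',f(205+205/4,10+355/4,.09))
print('post top',f(205+438/4,10+287/4,.216))
print('V low mid', f(205+738/4,10+415/4,.05), 'slot', f(205+332/4,10+382/4,.055))
print('column top',f(205+458/4,10+110/4,.168))
e=f(325.4,182,.011);g=f(317.4,277,.011);print('spindle',e,g,np.linalg.norm(e-g),np.degrees(np.arctan2((g-e)[1],(g-e)[0])),'grip',e+(g-e)*33/146)
print('block top',f(323.4,204.4,.022))
print('handle top',f(205+52/4,10+447/4,.12),'handle bottom',f(205+93/4,10+475/4,.084))
E
```

```text
[0.56848518 0.1022241  0.012     ] [ 0.55510933 -0.0994566   0.012     ] [ 0.6365459  -0.10533206  0.012     ]
yaw from bottom edge -3.794409332337815 0.20212376760792103
-4.126611376366685 0.08164824977082753
hub [0.60838852 0.0768335  0.09      ]
post top [0.60421064 0.00969706 0.216     ]
V low mid [ 0.59912975 -0.08449506  0.05      ] slot [0.60605259 0.04354397 0.055     ]
column top [0.64889297 0.00625253 0.168     ]
spindle [ 0.50870022 -0.00657199  0.011     ] [0.36137361 0.00233712 0.011     ] 0.14759573810485152 176.539431632071 grip [ 0.47540037 -0.00455829  0.011     ]
block top [ 0.4776984  -0.00415569  0.022     ]
handle top [0.5806056 0.1134585 0.12     ] handle bottom [0.57564088 0.11195496 0.084     ]
```

```bash
python3 - <<'E'
from h import *
plan([0.578,.1127,.20],-93.9)
print(ax()[1].round(3))
E
```

```text
t 7.48 pos [0.4876 0.0053 0.3533] yaw -88.99 tilt [ 0. -0. -1.]
shift(old axes) mm [ 153.3 -105.7  -92.3] turn [ 4.91 -0.   -0.  ] shift in new axes mm [ 153.3 -113.3  -82.9]
[[ 0.     0.018 -1.   ]
 [-0.    -1.    -0.018]
 [-1.     0.    -0.   ]]
```

```bash
python3 -m handwheel '[[0.045,[0,0,0],[4.9,0,0]],[0.045,[0.02,-0.028,-0.021],[0,0,0]],[0.045,[0.025,-0.028,-0.021],[0,0,0]],[0.045,[0.025,-0.028,-0.021],[0,0,0]],[0.045,[0.025,-0.029,-0.02],[0,0,0]],[0.045,[0.03,0,0],[0,0,0]],[0.045,[0,0,0],[0,0,0]]]' 30
python3 - <<'E'
from h import *
plan([0.578,.1127,.09],-93.9)
save('wrist','w3')
C=cam('wrist'); a=ctrl.tip_of('lever_grip','wrist'); print(a[:1]); 
if a: print(atz(C,a[0]['centre'][::-1],.105))
E
```

```text
t: 8.07
tool_pos: [0.5727, 0.1108, 0.2227]
tool_rot: [-2.174, 0.073, 2.203]
contact_force: [-0.6, -0.9, -1.3]
opening: 0.0448
t 8.07 pos [0.5727 0.1108 0.2227] yaw -93.76 tilt [-0.013 -0.001 -1.   ]
shift(old axes) mm [132.6  -2.4  -6.9] turn [ 0.14  0.75 -0.1 ] shift in new axes mm [132.7  -2.2  -5.2]
[{'centre': [222.8, 309.3], 'score': 0.6}]
[0.58109134 0.11605089 0.105     ]
```

View pics/w3.png

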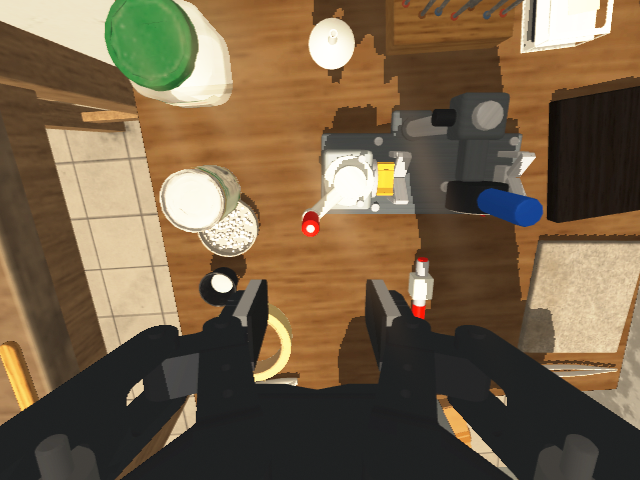

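```bash
python3 -m handwheel '[[0.045,[0.035,-0.003,-0.006],[0,0.4,0]],[0.045,[0.035,0,0],[0,0,0]],[0.045,[0.035,0,0],[0,0,0]],[0.045,[0.027,0,0],[0,0,0]],[0.045,[0,0,0],[0,0,0]]]'
python3 - <<'E'
from h import *
plan([0.579,.114,.09],-93.9); print(ctrl.get_obs()['contact_force'])
save('wrist','w4'); save('side','s4')
E
```

```text
t: 8.58
tool_pos: [0.5797, 0.1112, 0.095]
tool_rot: [-2.186, 0.077, 2.187]
contact_force: [-1.1, -0.1, -0.8]
opening: 0.0453
t 8.58 pos [0.5797 0.1112 0.095 ] yaw -93.97 tilt [-0.    -0.001 -1.   ]
shift(old axes) mm [ 5.  -2.7  0.9] turn [-0.07  0.02 -0.07] shift in new axes mm [ 5.  -2.7  0.9]
[-1.13864063 -0.05774431 -0.8229271 ]
```

View pics/w4.png

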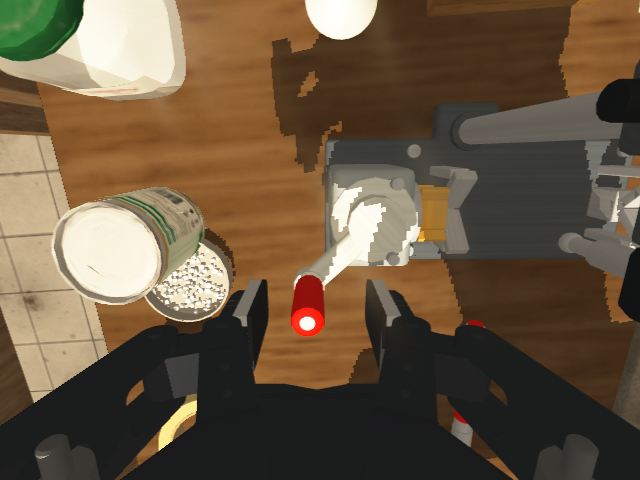

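```bash
python3 - <<'E'
from h import *
C=cam('wrist'); P,M=ax()
print(proj(C,[P+M@[-.025,0,0],P+M@[-.025,0,.01],P+M@[.01,0,0]]), atz(C,(308,322),.12))
E
```

```text
[[318.54284337 321.27296062]
 [318.50582052 343.6563377 ]
 [318.08321742 286.1411614 ]] [0.58015419 0.11632085 0.12      ]
```

```bash
python3 -m handwheel '[[0.045,[0.004,-0.005,0],[0,0,0]],[0.0,[0,0,0],[0,0,0]],[0.0,[0,0,0],[0,0,0]],[0.0,[0,0,0],[0,0,0]],[0.0,[0,0,0],[0,0,0]],[0.0,[0,0,0],[0,0,0]]]' 25
python3 -m handwheel '[[0.0,[0,0.0039,0.0039],[0,0,0]],[0.0,[0,0.0043,0.0034],[0,0,0]],[0.0,[0,0.0047,0.0029],[0,0,0]],[0.0,[0,0,0],[0,0,0]]]'

```

```text
t: 9.18
tool_pos: [0.5847, 0.117, 0.0972]
tool_rot: [-2.199, 0.075, 2.175]
contact_force: [-1.1, -2.0, 6.2]
opening: 0.0127
t: 9.52
tool_pos: [0.5733, 0.1052, 0.0972]
tool_rot: [-2.198, 0.074, 2.174]
contact_force: [-1.4, -0.3, 7.3]
opening: 0.0128
```

```bash
python3 -m handwheel '[[0.0,[-0.005,0.0047,0.0023],[0,0,0]],[0.0,[0,0.005,0.0019],[0,0,0]],[0.0,[0,0.0052,0.0015],[0,0,0]],[0.0,[0,0.0054,0.001],[0,0,0]],[0.0,[0,0,0],[0,0,0]]]'
python3 - <<'E'
from h import *
plan([0.564,.0811,.096],-93.9); print(ctrl.get_obs()['contact_force'])
save('wrist','w5')
E
```

```text
t: 9.93
tool_pos: [0.5656, 0.0841, 0.0979]
tool_rot: [-2.201, 0.076, 2.172]
contact_force: [14.2, -3.4, -13.9]
opening: 0.0128
t 9.93 pos [0.5656 0.0841 0.0979] yaw -93.95 tilt [ 0.013 -0.001 -1.   ]
shift(old axes) mm [1.8 3.1 1.5] turn [-0.05 -0.77 -0.02] shift in new axes mm [1.9 3.1 1.4]
[ 14.17420239  -3.43892221 -13.93775475]
```

View pics/w5.png

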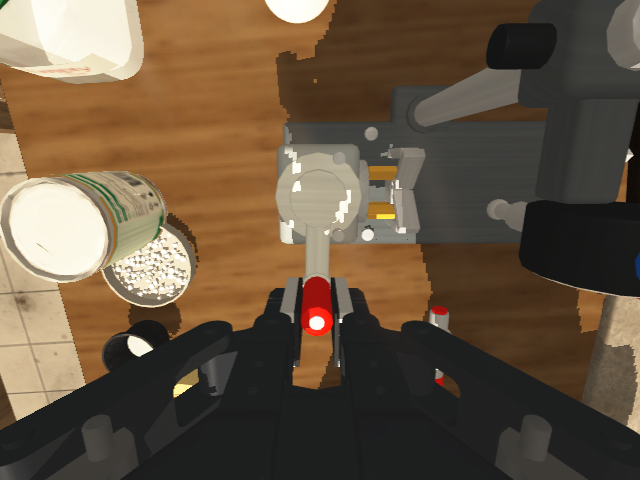

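```bash
python3 -m handwheel '[[0.0,[0.001,0.003,-0.002],[0,0,0]],[0.0,[0,0.002,0],[0,0,0]],[0.0,[0,0,0],[0,0,0]],[0.0,[0,0,0],[0,0,0]]]'
python3 - <<'E'
from h import *
plan([0.564,.0811,.096],-93.9); print(ctrl.get_obs()['contact_force'])
E
```

```text
t: 10.32
tool_pos: [0.5657, 0.0825, 0.0977]
tool_rot: [-2.193, 0.069, 2.175]
contact_force: [6.0, 7.3, -6.1]
opening: 0.0127
t 10.32 pos [0.5657 0.0825 0.0977] yaw -93.91 tilt [ 0.009  0.005 -1.   ]
shift(old axes) mm [1.7 1.5 1.7] turn [-0.01 -0.47  0.33] shift in new axes mm [1.7 1.5 1.6]
[ 5.99253019  7.26939375 -6.07546053]
```

```bash
python3 -m handwheel '[[0.0,[0.001,0.002,0],[0,0,0]],[0.0,[0,0,0],[0,0,0]]]'
python3 -m handwheel '[[0.045,[0,-0.003,0],[0,0,0]],[0.045,[0,0,0],[0,0,0]],[0.045,[0,0,0],[0,0,0]],[0.045,[-0.03,0,0],[0,0,0]],[0.045,[-0.04,0,0],[0,0,0]],[0.045,[-0.04,0,0],[0,0,0]],[0.045,[-0.04,0,0.04],[0,0,0]],[0.045,[-0.03,0,0.04],[0,0,0]],[0.045,[0,0,0],[0,0,0]]]'
python3 - <<'E'
from h import *
plan([0.564,.0811,.096],-93.9); print(ctrl.get_obs()['contact_force'])
save('wrist','w6')
E
```

```text
t: 10.48
tool_pos: [0.5658, 0.0822, 0.0976]
tool_rot: [-2.191, 0.065, 2.173]
contact_force: [2.5, 13.1, -1.9]
opening: 0.0129
t: 11.23
tool_pos: [0.5013, 0.0858, 0.2698]
tool_rot: [-2.207, 0.073, 2.167]
contact_force: [0.1, 0.1, 0.2]
opening: 0.0451
t 11.23 pos [0.5013 0.0858 0.2698] yaw -93.87 tilt [ 0.018 -0.    -1.   ]
shift(old axes) mm [174.9   0.6 -59.7] turn [ 0.03 -1.03  0.06] shift in new axes mm [173.8   0.4 -62.8]
[0.05094677 0.14778774 0.22246966]
```

View pics/w6.png

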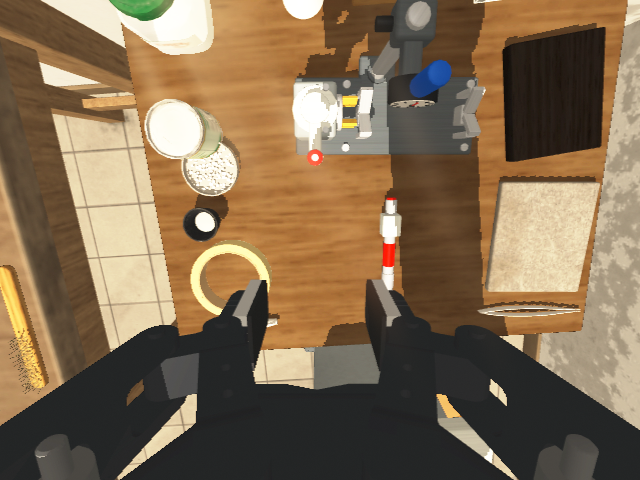

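```bash
python3 - <<'E'
from h import *
import cv2
im=cv2.imread('pics/w6.png')
cv2.imwrite('pics/w6a.png',cv2.resize(im[65:165,285:485],(800,400),interpolation=cv2.INTER_CUBIC))
cv2.imwrite('pics/w6b.png',cv2.resize(im[185:305,350:430],(400,600),interpolation=cv2.INTER_CUBIC))
E
```

```text
(no output)
```

View pics/w6a.png

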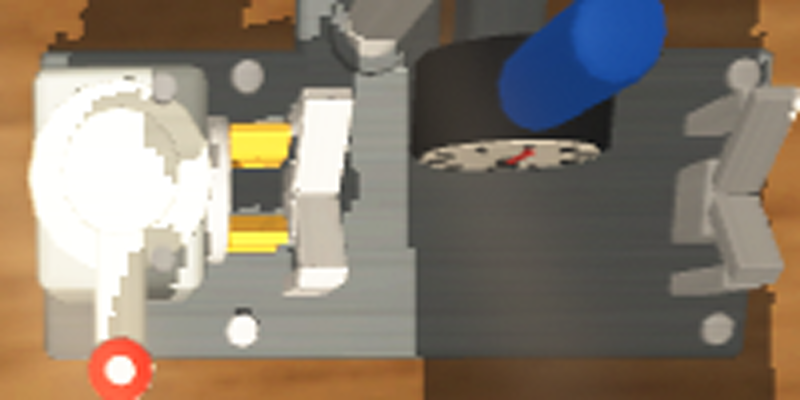

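View pics/w6b.png

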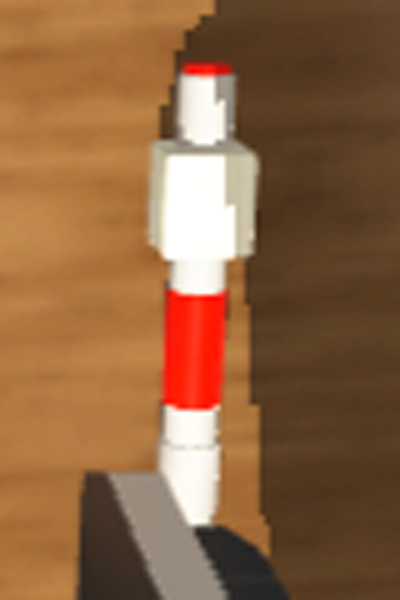

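```bash
python3 - <<'E'
from h import *
C=cam('wrist')
f=lambda u,v,z:atz(C,(u,v),z)
pts=[f(296.8,154.5,.012),f(470.5,154.5,.012),f(477,77.5,.012),f(297.5,77.5,.012)]
for p in pts: print(p)
print('block',f(389.4,226,.022))
e=f(350+207/5,185+68/5,.011); print(e)
print('slot mid',f(285+258/4,65+187/4,.055),'Vnear',f(285+325/4,65+193/4,.05),'Vfar',f(285+750/4,65+195/4,.05))
print('hub',f(285+115/4,65+170/4,.09))
P0=pts
d=P0[0]-P0[1];print(np.degrees(np.arctan2(-d[0],d[1])))
X=np.linspace(0,1,3)
# collar/sleeve
for v in (295,408): print(f(350+ (194 if v<300 else 190)/5,185+v/5,.018))
E
```

```text
[0.56805911 0.10484072 0.012     ]
[ 0.55429857 -0.09713108  0.012     ]
[ 0.63663053 -0.10051143  0.012     ]
[0.65013617 0.09728492 0.012     ]
block [4.77767833e-01 4.39849325e-04 2.20000000e-02]
[ 0.50893459 -0.00475004  0.011     ]
slot mid [0.60575098 0.04588801 0.055     ] Vnear [0.60371454 0.02832774 0.05      ] Vfar [ 0.5958266  -0.08022905  0.05      ]
hub [0.60756056 0.08163831 0.09      ]
-3.8975947404323668
[0.45434598 0.00064855 0.018     ]
[0.42517509 0.00206552 0.018     ]
```

```bash
python3 - <<'E'
from h import *
plan([0.477,-.002,.14],-93.3); 
E
python3 -m handwheel '[[0.06,[0.03,0.04,0.01],[0,0,0]],[0.06,[0.03,0.04,0.008],[0,-0.5,0]],[0.06,[0.03,0.006,0],[0,-0.3,0]],[0.06,[0.035,0,0],[0.5,0,0]],[0.06,[0,0,0],[0,0,0]],[0.06,[0,0,0],[0,0,0]]]'
python3 - <<'E'
from h import *
plan([0.477,-.002,.14],-93.3); 
save('wrist','w7')
C=cam('wrist'); P,M=ax()
for n in ['red_spindle_grip']:
    a=ctrl.tip_of(n,'wrist'); print(a[:1],atz(C,a[0]['centre'][::-1],.011) if a else '')
E
```

```text
t 11.28 pos [0.5021 0.0855 0.2666] yaw -93.88 tilt [ 0.016 -0.001 -1.   ]
shift(old axes) mm [126.2  89.1  21.1] turn [-0.58 -0.9   0.03] shift in new axes mm [126.6  88.8  20.1]
t: 11.78
tool_pos: [0.4802, 0.015, 0.1441]
tool_rot: [-2.166, 0.083, 2.197]
contact_force: [0.9, 0.8, 0.7]
opening: 0.0599
t 11.78 pos [0.4802 0.015  0.1441] yaw -94.42 tilt [-0.014  0.001 -1.   ]
shift(old axes) mm [ 4.1 17.2  1.8] turn [-1.12  0.83  0.02] shift in new axes mm [ 4.1 17.2  2.2]
[{'centre': [230.2, 339.1], 'score': 0.8}] [ 0.47785183 -0.00352366  0.011     ]
```

View pics/w7.png

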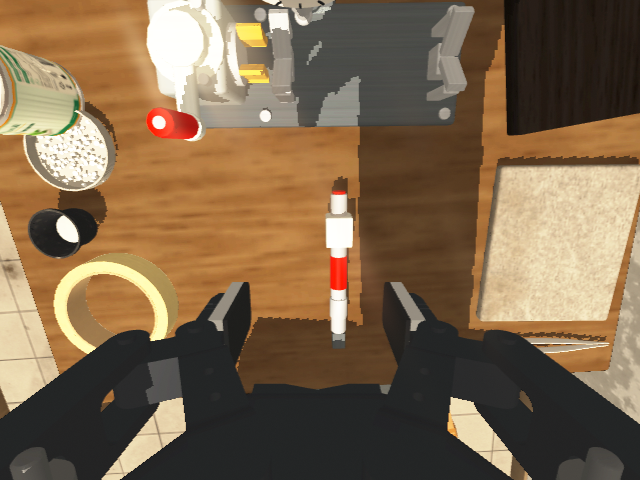

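```bash
python3 -m handwheel '[[0.05,[0.02,0.0185,0.0015],[0,0.8,0]],[0.05,[0.03,0,0],[0,0,0]],[0.05,[0.03,0,0],[0,0,0]],[0.05,[0,0,0],[0,0,0]],[0.05,[0,0,0],[0,0,0]]]'
python3 - <<'E'
from h import *
plan([0.4778,-.0035,.004],-94.4); 
save('wrist','w8')
C=cam('wrist'); P,M=ax()
a=ctrl.tip_of('red_spindle_grip','wrist'); print(a[:1],atz(C,a[0]['centre'][::-1],.011) if a else '')
print(proj(C,[P+M@[P[2]-.022,0,0]]))
E
```

```text
t: 12.3
tool_pos: [0.48, -0.003, 0.0682]
tool_rot: [-2.19, 0.083, 2.176]
contact_force: [0.2, -0.0, 0.3]
opening: 0.0497
t 12.3 pos [ 0.48   -0.003   0.0682] yaw -94.35 tilt [ 0.006 -0.001 -1.   ]
shift(old axes) mm [64.1  0.7  2.6] turn [ 0.05 -0.37 -0.  ] shift in new axes mm [64.2  0.7  2.2]
[{'centre': [260.2, 317.6], 'score': 0.76}] [ 0.47909981 -0.00298428  0.011     ]
[[317.75394103 261.49744628]]
```

View pics/w8.png

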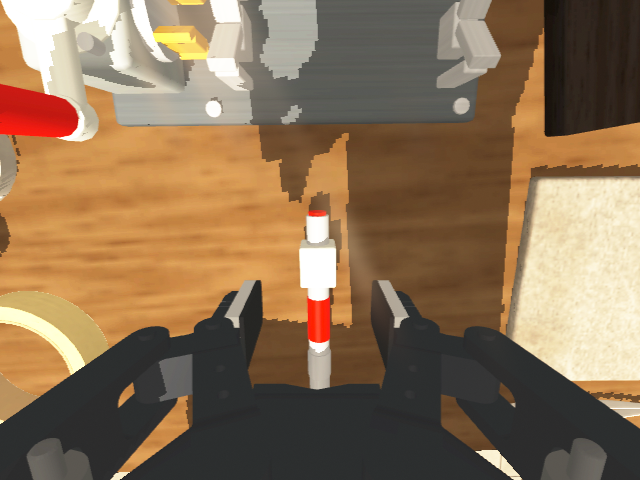

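```bash
python3 -m handwheel '[[0.05,[0.03,0,0],[0,-0.3,0]],[0.05,[0.033,0,0.0005],[0,0,0]],[0.05,[0,0,0],[0,0,0]],[0.0,[0,0,0],[0,0,0]],[0.0,[0,0,0],[0,0,0]],[0.0,[0,0,0],[0,0,0]],[0.0,[0,0,0],[0,0,0]],[0.0,[0,0,0],[0,0,0]]]' 70
python3 - <<'E'
from h import *
plan([0.4778,-.0035,.004],-94.4); print(ctrl.get_obs()['contact_force'])
E
```

```text
t: 13.07
tool_pos: [0.4822, -0.0036, 0.0077]
tool_rot: [-2.191, 0.084, 2.175]
contact_force: [-1.3, 0.4, 6.8]
opening: 0.02
t 13.07 pos [ 0.4822 -0.0036  0.0077] yaw -94.39 tilt [ 0.007 -0.001 -1.   ]
shift(old axes) mm [3.7 0.3 4.4] turn [ 0.01 -0.42 -0.02] shift in new axes mm [3.7 0.3 4.4]
[-1.30188468  0.41208762  6.7506974 ]
```

```bash
python3 -m handwheel '[[0.0,[-0.02,0,0],[0,0,0]],[0.0,[-0.03,0,0],[0,0,0]],[0.0,[-0.04,0,0],[0,0,0]],[0.0,[-0.04,0,0],[0,0,0]],[0.0,[0,0,0],[0,0,0]],[0.0,[0,0,0],[0,0,0]]]'
python3 - <<'E'
from h import *
plan(None,-94.4); print(ctrl.get_obs()['contact_force'])
save('wrist','w9');save('side','s9')
E
```

```text
t: 13.57
tool_pos: [0.4819, -0.0036, 0.139]
tool_rot: [-2.195, 0.085, 2.171]
contact_force: [-0.4, -0.3, -1.6]
opening: 0.0201
t 13.57 pos [ 0.4819 -0.0036  0.139 ] yaw -94.38 tilt [ 0.011 -0.002 -1.   ]
shift(old axes) mm [0. 0. 0.] turn [ 0.02 -0.62 -0.05] shift in new axes mm 
[-0.42878581 -0.28084498 -1.59070971]
```

View pics/w9.png

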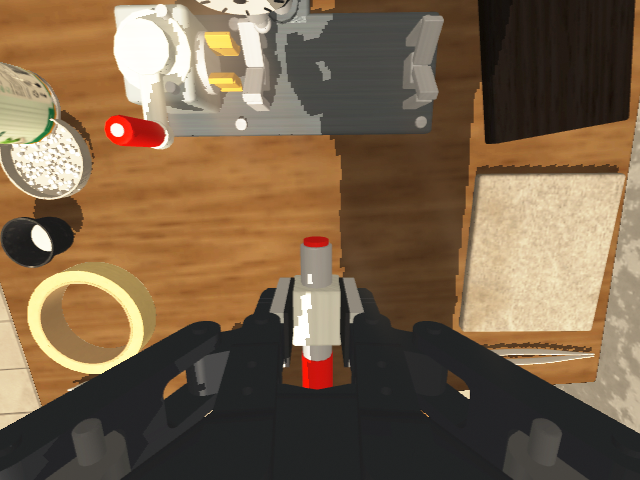

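View pics/s9.png

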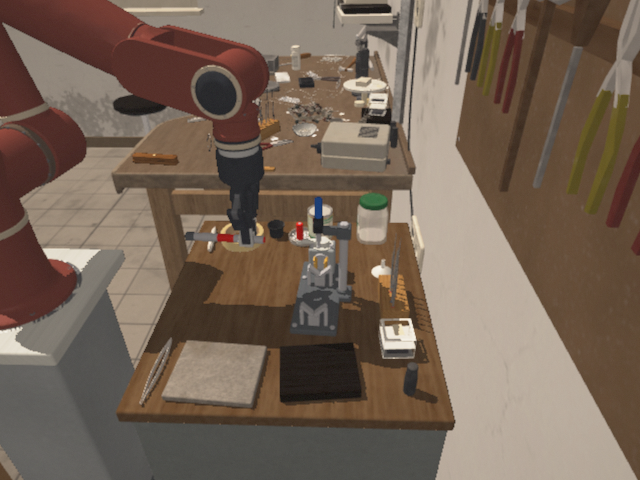

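```bash
python3 - <<'E'
from h import *
C=cam('wrist'); P,M=ax()
for c in (0,.002,.004,.006):
    print(c,proj(C,[P+M@v for v in ([-.0033,0,c-.033],[-.0033-.007,0,c-.033],[-.0143,.011,c-.013],[-.0143,.011,c+.013],[-.0143,-.011,c+.013])]).round(0).tolist())
im=cv2.imread('pics/w9.png'); cv2.imwrite('pics/w9a.png',cv2.resize(im[225:395,250:390],(700,850)[:2],interpolation=cv2.INTER_CUBIC)[:600])
E
```

```text
0 [[318.0, 227.0], [318.0, 231.0], [345.0, 280.0], [344.0, 336.0], [293.0, 336.0]]
0.002 [[318.0, 232.0], [318.0, 236.0], [345.0, 285.0], [343.0, 340.0], [293.0, 340.0]]
0.004 [[318.0, 236.0], [318.0, 241.0], [345.0, 289.0], [343.0, 344.0], [293.0, 344.0]]
0.006 [[318.0, 241.0], [318.0, 245.0], [345.0, 294.0], [343.0, 348.0], [293.0, 348.0]]
```

View pics/w9a.png

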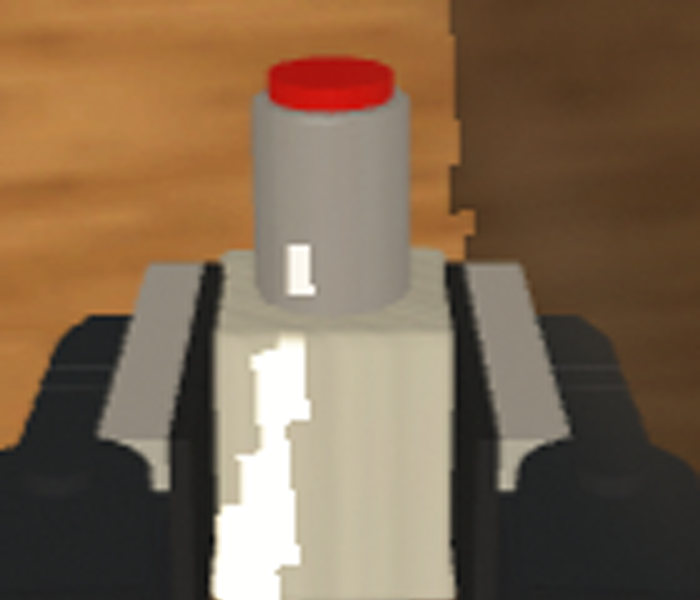

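```bash
python3 -m handwheel '[[0.0,[0,0,0],[6.9,0,0]],[0.0,[0,0,0],[6.9,0,0]],[0.0,[0,0,0],[6.9,0,0]],[0.0,[0,0,0],[6.9,0,0]],[0.0,[0,0,0],[6.9,0,0]],[0.0,[0,0,0],[6.9,0,0]],[0.0,[0,0,0],[6.9,0,0]],[0.0,[0,0,0],[6.9,0,0]],[0.0,[0,0,0],[6.9,0,0]],[0.0,[0,0,0],[6.9,0,0]]]'
python3 -m handwheel '[[0.0,[0,0,0],[6.9,0,0]],[0.0,[0,0,0],[6.9,0,0]],[0.0,[0,0,0],[6.7,0,0]],[0.0,[0,0,0],[0,0,0]],[0.0,[0,0,0],[0,0,0]]]'
python3 - <<'E'
from h import *
plan([.4999,-.0607,.0817],176.1); print(ctrl.get_obs()['q'])
save('wrist','w10')
E
```

```text
t: 14.5
tool_pos: [0.4775, -0.0029, 0.1316]
tool_rot: [-1.413, 1.063, 1.418]
contact_force: [0.2, -0.1, -1.8]
opening: 0.0198
t: 14.92
tool_pos: [0.478, -0.003, 0.1324]
tool_rot: [-1.16, 1.24, 1.163]
contact_force: [-0.3, 0.7, -2.3]
opening: 0.02
t 14.92 pos [ 0.478  -0.003   0.1324] yaw 176.28 tilt [-0.002  0.    -1.   ]
shift(old axes) mm [ 50.6 -25.7 -56.2] turn [ 0.18  0.01 -0.11] shift in new axes mm [ 50.7 -25.8 -56.1]
[-1.62169951e-01 -2.25432469e-01  2.04295799e+00  2.68910200e-05
  1.32608573e+00  3.04432517e+00]
```

View pics/w10.png

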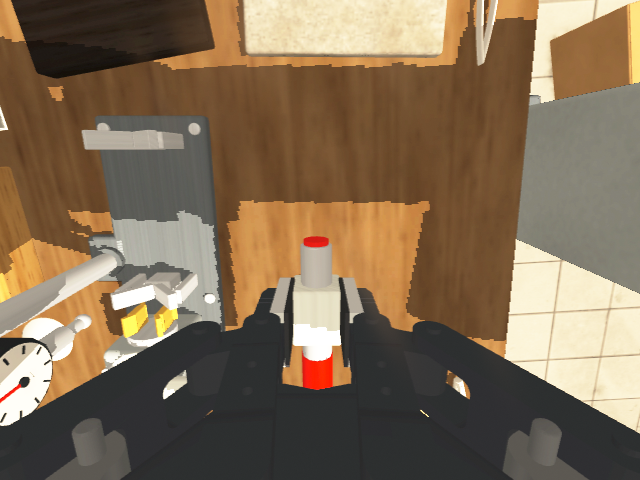

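```bash
python3 -m handwheel '[[0.0,[0,-0.008,-0.028],[0.18,0,0]],[0.0,[0,-0.018,-0.028],[0,0,0]],[0.0,[0.025,0,0],[0,0,0]],[0.0,[0.025,0,0],[0,0,0]],[0.0,[0,0,0],[0,0,0]],[0.0,[0,0,0],[0,0,0]]]'
python3 - <<'E'
from h import *
plan([.4999,-.0607,.0817],176.1); print(ctrl.get_obs()['q'])
save('wrist','w11')
C=cam('wrist')
for n in ['seat','drive_slot','indicator_grip']:
    a=ctrl.tip_of(n,'wrist'); print(n,a[:1],atz(C,a[0]['centre'][::-1],.201 if n[0]=='i' else .048) if a else '')
E
```

```text
t: 15.47
tool_pos: [0.4995, -0.0604, 0.0824]
tool_rot: [-1.155, 1.243, 1.161]
contact_force: [-0.8, -0.5, -2.0]
opening: 0.0201
t 15.47 pos [ 0.4995 -0.0604  0.0824] yaw 176.0 tilt [-0.003  0.001 -1.   ]
shift(old axes) mm [ 0.7 -0.4 -0.2] turn [-0.1   0.06 -0.2 ] shift in new axes mm [ 0.7 -0.4 -0.2]
[-2.68552891e-01 -9.53185595e-02  2.01899532e+00  2.75805117e-04
  1.22147785e+00  2.94275706e+00]
seat [{'centre': [280.6, 142.7], 'score': 0.64}] [ 0.60136829 -0.0595827   0.048     ]
drive_slot [] 
indicator_grip []
```

View pics/w11.png

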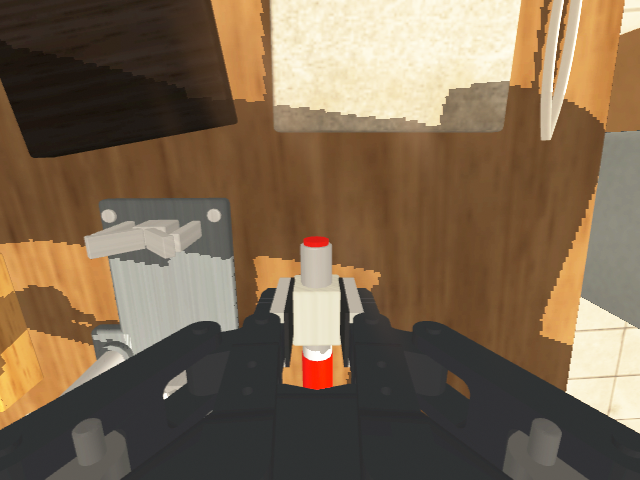

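```bash
python3 -m handwheel '[[0.0,[0,-0.033,0],[0,0,0]],[0.0,[0,-0.033,0],[0,0,0]],[0.0,[0,-0.034,0],[0,0,0]],[0.0,[0,0,0],[0,0,0]],[0.0,[0,0,0],[0,0,0]]]'
python3 - <<'E'
from h import *
plan([.5997,-.0675,.0817],176.1); print(ctrl.get_obs()['q'])
save('wrist','w12');save('side','s12');save('scene','c12')
im=cv2.imread('pics/s12.png');cv2.imwrite('pics/s12a.png',cv2.resize(im[180:360,240:400],(640,720))[:600])
im=cv2.imread('pics/c12.png');cv2.imwrite('pics/c12a.png',cv2.resize(im[210:360,240:400],(640,600)))
E
```

```text
t: 16.08
tool_pos: [0.6031, -0.068, 0.0858]
tool_rot: [-1.16, 1.239, 1.155]
contact_force: [-0.2, -0.3, -1.7]
opening: 0.0199
t 16.08 pos [ 0.6031 -0.068   0.0858] yaw 175.99 tilt [ 0.003 -0.001 -1.   ]
shift(old axes) mm [4.1 3.4 0.3] turn [-0.11 -0.02  0.2 ] shift in new axes mm [4.1 3.4 0.3]
[-2.34986778e-01  1.38920177e-01  1.77446435e+00  1.71943520e-04
  1.22476286e+00  2.97648453e+00]
```

View pics/w12.png

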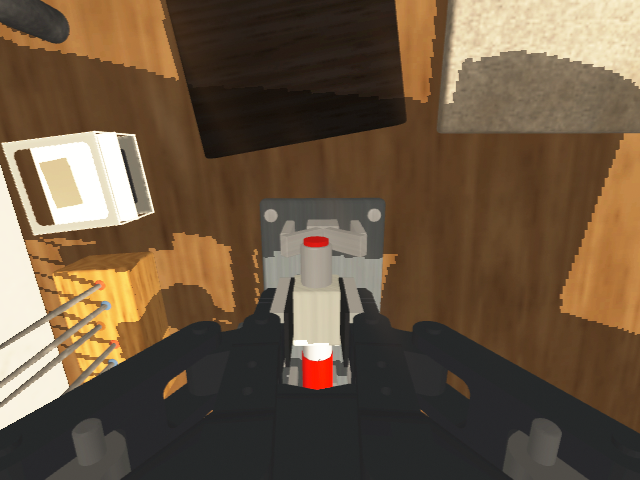

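View pics/s12a.png

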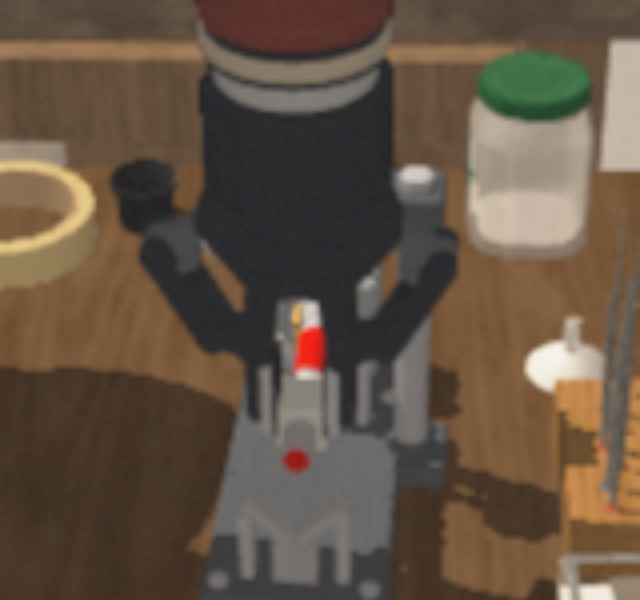

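View pics/c12a.png

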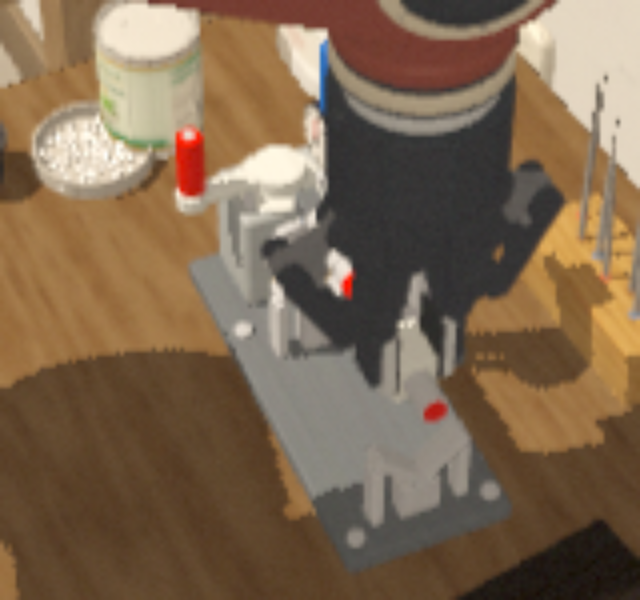

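```bash
python3 - <<'E'
from h import *
im=cv2.imread('pics/w12.png');cv2.imwrite('pics/w12a.png',cv2.resize(im[190:350,240:410],(765,720))[:600])
C=cam('wrist');P,M=ax()
f=lambda u,v,z:M.T@(atz(C,(u,v),z)-P)
print('screws mid',f(271,215,.012),f(374,215,.012))
print('corners',f(262,200,.012),f(385,198.5,.012))
c,s=np.cos(np.radians(-3.9)),np.sin(np.radians(-3.9))
print(proj(C,[P+M@[-.0033,0,.0045-.033]]))
E
```

```text
screws mid [ 0.07321117 -0.02942187 -0.02345548] [ 0.07307991  0.03880855 -0.02346659]
corners [ 0.07322331 -0.03495919 -0.03343073] [ 0.07306866  0.04549964 -0.03441839]
[[314.85148612 236.86245783]]
```

View pics/w12a.png

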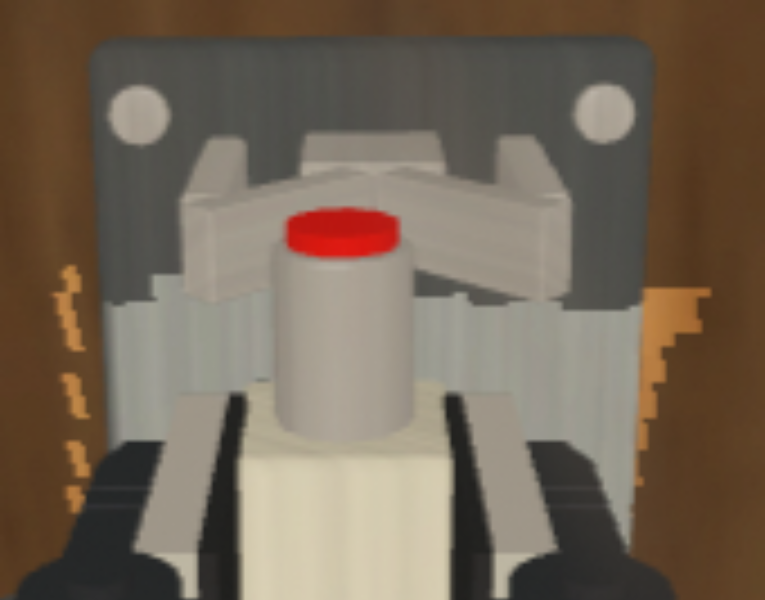

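```bash
python3 - <<'E'
from h import *
C=cam('wrist');P,M=ax()
f=lambda u,v,z:(M.T@(atz(C,(u,v),z)-P)).round(4)
g=lambda a,b:(240+a/4.5,190+b/4.5)
for a,b in ((215,137),(247,137),(185,200),(218,205),(499,137),(530,137),(535,203),(568,203)): print(a,b,f(*g(a,b),.063))
print(f(*g(378,170),.045),f(*g(372,140),.045))
E
```

```text
215 137 [ 0.0222 -0.0139 -0.0305]
247 137 [ 0.0222 -0.0103 -0.0305]
185 200 [ 0.0222 -0.0175 -0.0231]
218 205 [ 0.0222 -0.0137 -0.0225]
499 137 [ 0.0221  0.0182 -0.0305]
530 137 [ 0.0221  0.0217 -0.0305]
535 203 [ 0.0221  0.0225 -0.0228]
568 203 [ 0.0221  0.0263 -0.0228]
[ 0.0401  0.005  -0.0225] [ 0.0401  0.0042 -0.0263]
```

```bash
python3 -m handwheel '[[0.0,[0,0.0042,0.0003],[0,0,0]],[0.0,[0,0,0],[0,0,0]],[0.0,[0.012,0,0],[0,0,0]],[0.0,[0.008,0,0],[0,0,0]],[0.0,[0,0,0],[0,0,0]]]'
python3 - <<'E'
from h import *
plan([.5992,-.0675,.0447],176.1); print(ctrl.get_obs()['contact_force'])
save('wrist','w13')
im=cv2.imread('pics/w13.png');cv2.imwrite('pics/w13a.png',cv2.resize(im[190:350,240:410],(765,720))[:600])
E
```

```text
t: 16.65
tool_pos: [0.5954, -0.0671, 0.0619]
tool_rot: [-1.155, 1.243, 1.157]
contact_force: [1.7, -0.8, -1.3]
opening: 0.0196
t 16.65 pos [ 0.5954 -0.0671  0.0619] yaw 175.89 tilt [-0.001  0.    -1.   ]
shift(old axes) mm [17.2 -3.9 -0.1] turn [-0.21  0.02 -0.08] shift in new axes mm [17.2 -3.8 -0.1]
[ 1.70507159 -0.76581933 -1.31995488]
```

View pics/w13a.png

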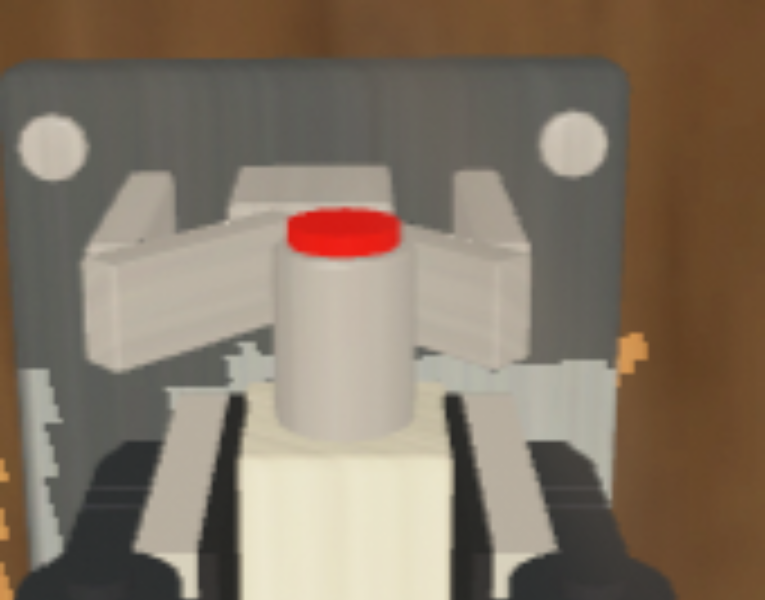

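```bash
python3 - <<'E'
from h import *
C=cam('wrist');P,M=ax();print(P)
f=lambda u,v,z:(M.T@(atz(C,(u,v),z)-P)).round(4)
g=lambda a,b:(240+a/4.5,190+b/4.5)
print(f(*g(54,147),.012),f(*g(573,145),.012),f(*g(83,260),.063),f(*g(530,250),.063),proj(C,[P+M@[-.0033,0,.0045-.033]]))
E
python3 -m handwheel '[[0.0,[0,-0.004,0],[0,0,0]],[0.0,[0,0,0],[0,0,0]],[0.0,[0,0,0],[0,0,0]]]'
python3 - <<'E'
from h import *
plan([.5992,-.0675,.0447],176.1); print(ctrl.get_obs()['contact_force'])
save('wrist','w14')
im=cv2.imread('pics/w14.png');cv2.imwrite('pics/w14a.png',cv2.resize(im[190:350,240:410],(765,720))[:600])
E
```

```text
[ 0.59592172 -0.06721793  0.06281902]
[ 0.0508 -0.0378 -0.0231] [ 0.0508  0.0311 -0.0234] [-0.0002 -0.0254 -0.0226] [-0.0002  0.0192 -0.0237] [[314.84876969 236.86445437]]
t: 16.95
tool_pos: [0.6014, -0.0677, 0.0648]
tool_rot: [-1.158, 1.241, 1.155]
contact_force: [0.1, -0.0, -2.0]
opening: 0.0199
t 16.95 pos [ 0.6014 -0.0677  0.0648] yaw 175.94 tilt [ 0.002 -0.    -1.   ]
shift(old axes) mm [20.1  2.3  0. ] turn [-0.16 -0.01  0.12] shift in new axes mm [20.1  2.2  0. ]
[ 0.10600674 -0.04846814 -1.95124541]
```

View pics/w14a.png

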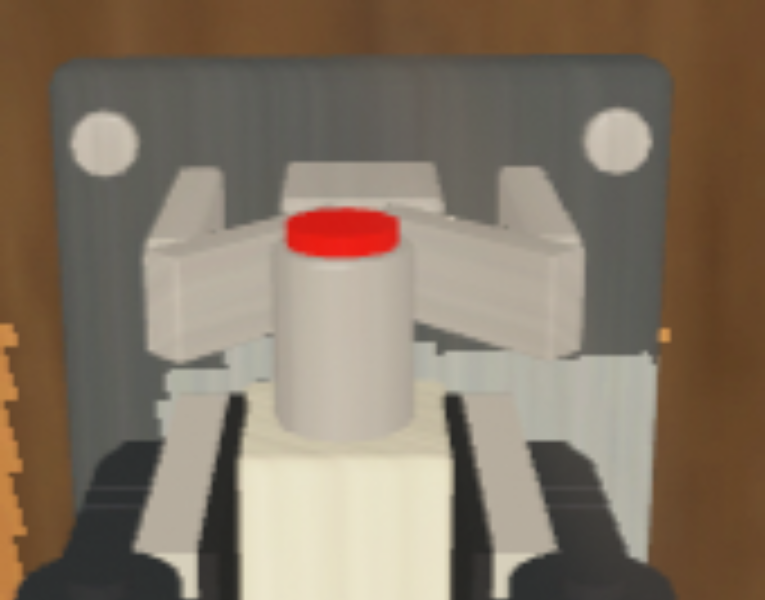

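```bash
python3 -m handwheel '[[0.0,[0,0.0018,0],[0,0,0]],[0.0,[0,0,0],[0,0,0]],[0.0,[0,0,0],[0,0,0]],[0.0,[0,0,0],[0,0,0]]]'
python3 - <<'E'
from h import *
plan([.5992,-.0675,.0447],176.1); print(ctrl.get_obs()['contact_force'])
save('wrist','w15')
im=cv2.imread('pics/w15.png');cv2.imwrite('pics/w15a.png',cv2.resize(im[190:350,240:410],(765,720))[:600])
E
```

```text
t: 17.33
tool_pos: [0.5992, -0.0675, 0.0646]
tool_rot: [-1.158, 1.241, 1.155]
contact_force: [0.6, -1.0, -2.0]
opening: 0.02
t 17.33 pos [ 0.5992 -0.0675  0.0646] yaw 175.93 tilt [ 0.002 -0.    -1.   ]
shift(old axes) mm [19.9 -0.   0. ] turn [-0.17 -0.    0.1 ] shift in new axes mm [19.9 -0.   0. ]
[ 0.56786925 -0.95762842 -2.04611742]
```

View pics/w15a.png

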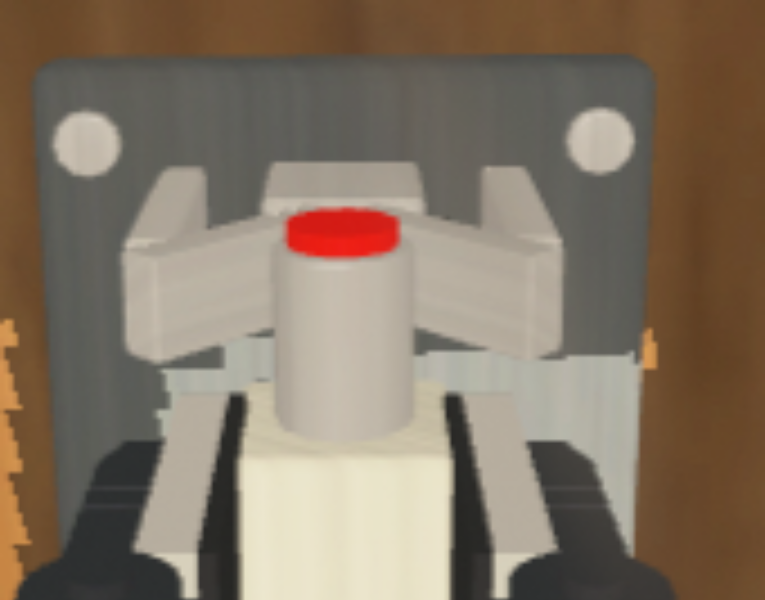

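```bash
python3 -m handwheel '[[0.0,[0.006,0,0],[0.15,0,0]],[0.0,[0.004,0,0],[0,0,0]],[0.0,[0,0,0],[0,0,0]],[0.0,[0,0,0],[0,0,0]]]'
python3 -m handwheel '[[0.0,[0.004,0,0],[0,0,0]],[0.0,[0.003,0,0],[0,0,0]],[0.0,[0,0,0],[0,0,0]],[0.0,[0,0,0],[0,0,0]]]'
python3 - <<'E'
from h import *
plan([.5992,-.0675,.0447],176.1); print(ctrl.get_obs()['contact_force'],ctrl.get_obs()['wrist_torque'])
save('wrist','w16')
im=cv2.imread('pics/w16.png');cv2.imwrite('pics/w16a.png',cv2.resize(im[190:350,240:410],(765,720))[:600])
E
```

```text
t: 17.72
tool_pos: [0.5989, -0.0674, 0.0538]
tool_rot: [-1.155, 1.242, 1.154]
contact_force: [-0.2, -0.8, -1.0]
opening: 0.0201
t: 18.05
tool_pos: [0.5998, -0.0666, 0.0477]
tool_rot: [-1.155, 1.24, 1.154]
contact_force: [2.8, 5.1, -2.0]
opening: 0.0199
t 18.05 pos [ 0.5998 -0.0666  0.0477] yaw 175.8 tilt [ 0.003  0.001 -1.   ]
shift(old axes) mm [ 3.   0.6 -1. ] turn [-0.3   0.1   0.17] shift in new axes mm [ 3.   0.6 -1. ]
[ 2.75849981  5.12918687 -2.02030693] [ 0.72154042 -0.39226999  0.06344986]
```

View pics/w16a.png

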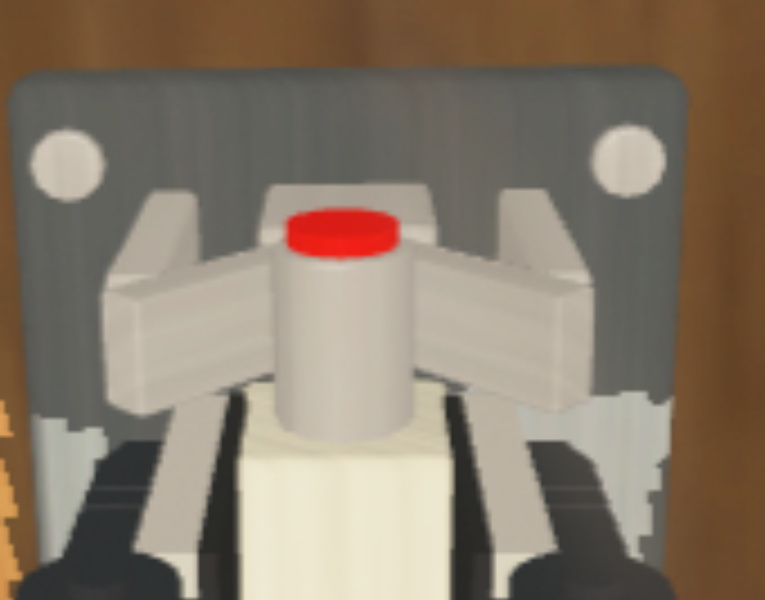

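```bash
python3 -m handwheel '[[0.0,[0,0,0.002],[0.2,0,0]],[0.0,[0,0,0],[0,0,0]],[0.0,[0,0,0],[0,0,0]]]'
python3 -m handwheel '[[0.0,[0.003,0,0],[0,0,0]],[0.0,[0,0,0],[0,0,0]],[0.0,[0,0,0],[0,0,0]]]'
python3 - <<'E'
from h import *
plan([.5992,-.0675,.0447],176.1); print(ctrl.get_obs()['contact_force'],ctrl.get_obs()['wrist_torque'])
save('wrist','w17')
im=cv2.imread('pics/w17.png');cv2.imwrite('pics/w17a.png',cv2.resize(im[190:350,240:410],(765,720))[:600])
E
```

```text
t: 18.35
tool_pos: [0.5989, -0.0658, 0.0472]
tool_rot: [-1.153, 1.245, 1.152]
contact_force: [-0.3, -0.4, -1.9]
opening: 0.02
t: 18.6
tool_pos: [0.5995, -0.0659, 0.0447]
tool_rot: [-1.154, 1.244, 1.15]
contact_force: [0.7, -1.0, -0.8]
opening: 0.0201
t 18.6 pos [ 0.5995 -0.0659  0.0447] yaw 175.57 tilt [ 0.002 -0.001 -1.   ]
shift(old axes) mm [ 0.   0.2 -1.6] turn [-0.53 -0.03  0.11] shift in new axes mm [ 0.   0.2 -1.6]
[ 0.67095804 -1.01056135 -0.75795796] [-0.1378372   0.020221    0.01830686]
```

View pics/w17a.png

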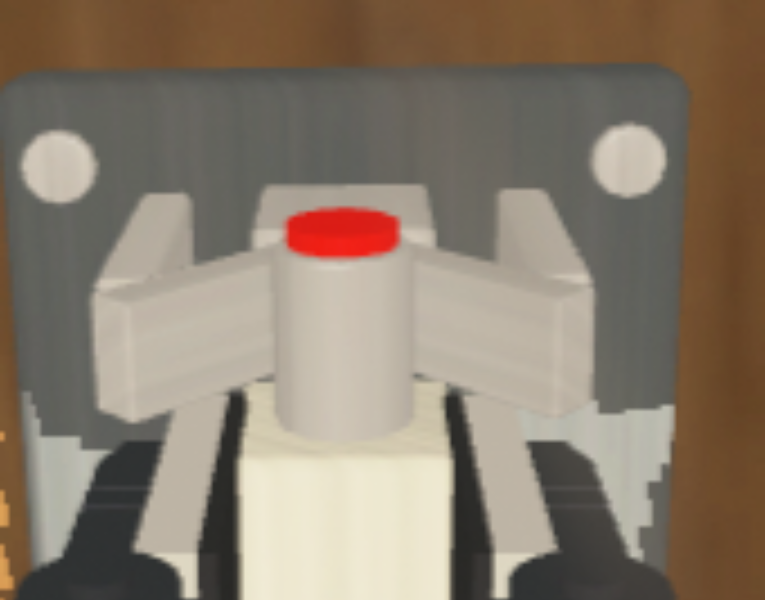

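```bash
python3 -m handwheel '[[0.0,[0.001,0,0],[-0.6,0,0]],[0.0,[0.001,0,0],[0,0,0]],[0.0,[0,0,0],[0,0,0]],[0.0,[0,0,0],[0,0,0]]]'
python3 - <<'E'
from h import *
plan([.5992,-.0675,.0447],176.1); print(ctrl.get_obs()['contact_force'],ctrl.get_obs()['wrist_torque'])
E
```

```text
t: 18.98
tool_pos: [0.5996, -0.0659, 0.0445]
tool_rot: [-1.161, 1.24, 1.158]
contact_force: [-5.5, 0.2, 9.2]
opening: 0.0197
t 18.98 pos [ 0.5996 -0.0659  0.0445] yaw 176.15 tilt [ 0.001 -0.001 -1.   ]
shift(old axes) mm [-0.2  0.3 -1.6] turn [ 0.05 -0.03  0.08] shift in new axes mm [-0.2  0.3 -1.6]
[-5.54654371  0.16422443  9.23676091] [-0.04166581  0.91009567 -0.35142038]
```

```bash
python3 -m handwheel '[[0.05,[-0.001,0.0005,0],[0,0,0]],[0.05,[0,0,0],[0,0,0]],[0.05,[0,0,0],[0,0,0]],[0.05,[0,0,0],[0,0,0]],[0.05,[-0.03,0,0],[0,0,0]],[0.05,[-0.04,0,0],[0,0,0]],[0.05,[-0.04,0.03,0],[0,0,0]],[0.05,[-0.04,0.041,0],[0,0,0]],[0.05,[0,0.041,0],[0,0,0]],[0.05,[0,0,0],[0,0,0]]]'
python3 - <<'E'
from h import *
plan([.5992,-.0675,.0447],176.1)
save('wrist','w18');save('side','s18');save('scene','c18')
im=cv2.imread('pics/s18.png');cv2.imwrite('pics/s18a.png',cv2.resize(im[180:360,240:400],(640,720))[:600])
im=cv2.imread('pics/c18.png');cv2.imwrite('pics/c18a.png',cv2.resize(im[210:360,240:400],(640,600)))
E
```

```text
t: 19.82
tool_pos: [0.4976, -0.0579, 0.1754]
tool_rot: [-1.16, 1.24, 1.161]
contact_force: [0.2, 0.1, -1.7]
opening: 0.0499
t 19.82 pos [ 0.4976 -0.0579  0.1754] yaw 176.19 tilt [-0.001  0.    -1.   ]
shift(old axes) mm [ 130.6 -102.1   -2.8] turn [ 0.09  0.   -0.05] shift in new axes mm [ 130.7 -102.    -2.6]
```

View pics/w18.png

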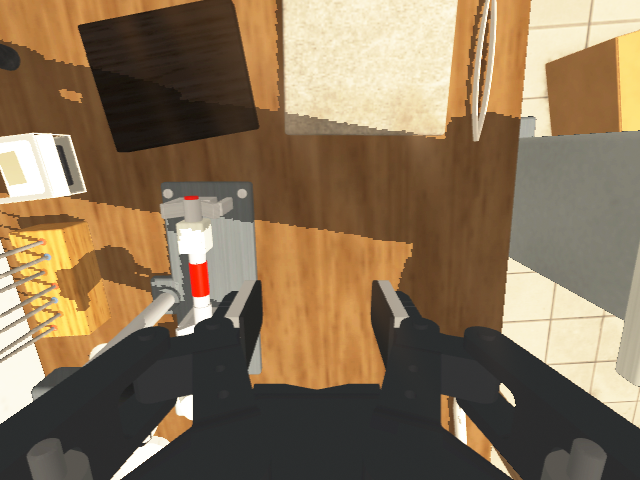

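View pics/s18a.png

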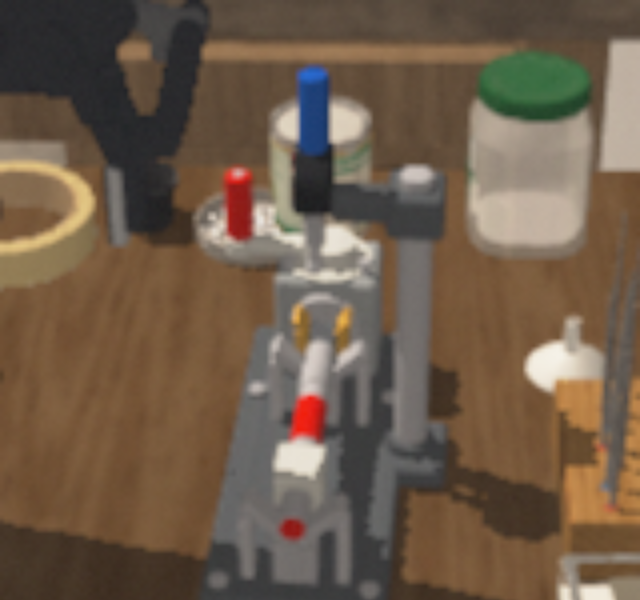

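View pics/c18a.png

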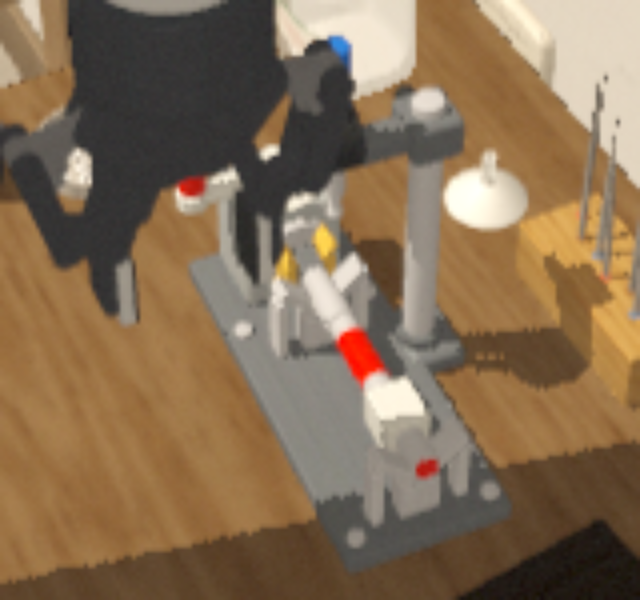

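```bash
python3 -m handwheel '[[0.036,[-0.04,0,0],[0,0,0]],[0.036,[-0.035,0,0],[0,0,0]],[0.036,[0,-0.03,0.025],[0,0,0]],[0.036,[0,-0.03,0.025],[0,0,0]],[0.036,[0,-0.042,0.0105],[0,0,0]],[0.036,[0,0,0],[0,0,0]],[0.036,[0,0,0],[0,0,0]],[0.036,[0,0,0],[0,0,0]]]'
python3 - <<'E'
from h import *
plan([.605,.0103,.185],176.1)
save('wrist','w19')
C=cam('wrist');P,M=ax();a=ctrl.tip_of('indicator_grip','wrist');print(a[:1])
print(proj(C,[[.605,.0103,.216],[.605,.0103,.201],P+M@[P[2]-.216,0,0]]))
E
```

```text
t: 20.63
tool_pos: [0.6078, -0.0058, 0.2498]
tool_rot: [-1.16, 1.24, 1.161]
contact_force: [-0.1, 0.2, 0.2]
opening: 0.0357
t 20.63 pos [ 0.6078 -0.0058  0.2498] yaw 176.2 tilt [-0.001 -0.    -1.   ]
shift(old axes) mm [64.8  3.8 15.9] turn [ 0.1  -0.   -0.03] shift in new axes mm [64.8  3.9 15.9]
[{'centre': [288.2, 325.6], 'score': 0.91}]
[[321.17724236 294.57486339]
 [320.86770518 284.46322996]
 [315.23624519 268.44403915]]
```

View pics/w19.png

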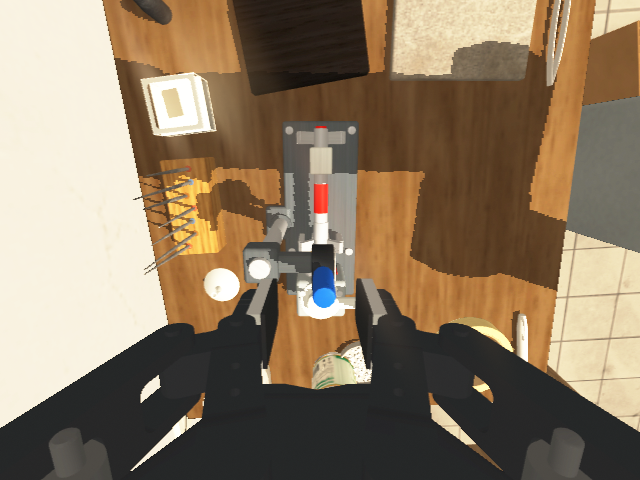

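```bash
python3 -m handwheel '[[0.036,[0,0.006,0.0172],[0,0,0]],[0.036,[0,0,0],[0,0,0]],[0.036,[0,0,0],[0,0,0]],[0.036,[0,0,0],[0,0,0]]]'
python3 - <<'E'
from h import *
plan([.6033,.0118,.191],176.1)
im=save('wrist','w20')
C=cam('wrist');P,M=ax()
print(proj(C,[P+M@[P[2]-.216,0,0]]))
E
```

```text
t: 21.07
tool_pos: [0.6021, 0.0112, 0.2519]
tool_rot: [-1.162, 1.238, 1.157]
contact_force: [-0.5, 0.1, 0.5]
opening: 0.0362
t 21.07 pos [0.6021 0.0112 0.2519] yaw 176.17 tilt [ 0.003 -0.001 -1.   ]
shift(old axes) mm [60.9 -1.   0.7] turn [ 0.07 -0.03  0.19] shift in new axes mm [60.9 -1.2  0.7]
[[315.24286728 267.79100086]]
```

View pics/w20.png

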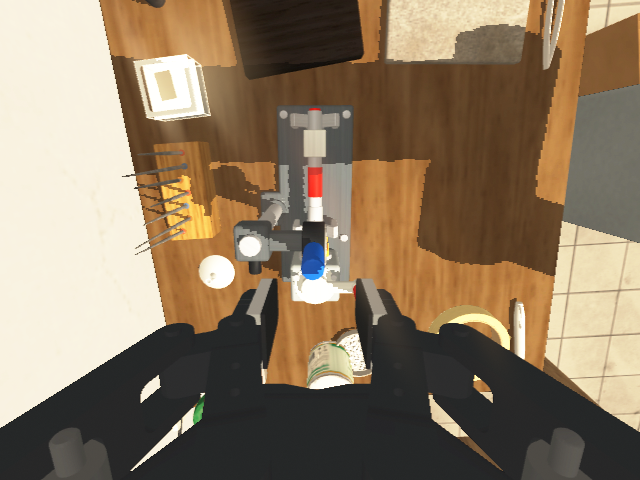

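```bash
python3 -m handwheel '[[0.036,[0.02,-0.0015,0.001],[0,0,0.1]],[0.036,[0.02,0,0],[0,0,0]],[0.036,[0.02,0,0],[0,0,0]],[0.036,[0,0,0],[0,0,0]],[0.0,[0,0,0],[0,0,0]],[0.0,[0,0,0],[0,0,0]],[0.0,[0,0,0],[0,0,0]],[0.0,[0,0,0],[0,0,0]]]' 40
python3 - <<'E'
from h import *
plan([.6033,.0118,.191],176.1); print(ctrl.get_obs()['contact_force'],ctrl.get_obs()['wrist_torque'])
E
```

```text
t: 21.78
tool_pos: [0.6045, 0.0122, 0.1924]
tool_rot: [-1.161, 1.239, 1.158]
contact_force: [0.7, -1.2, -1.3]
opening: 0.0125
t 21.78 pos [0.6045 0.0122 0.1924] yaw 176.17 tilt [ 0.002 -0.001 -1.   ]
shift(old axes) mm [ 1.4  1.2 -0.5] turn [ 0.07 -0.04  0.12] shift in new axes mm [ 1.4  1.2 -0.5]
[ 0.73023759 -1.23250215 -1.2883174 ] [-0.14346087  0.04785978 -0.00967819]
```

Gripped the post. Lower 60 mm.

```bash
python3 -m handwheel '[[0.0,[0.012,0,0],[0,0,0]],[0.0,[0.012,0,0],[0,0,0]],[0.0,[0.012,0,0],[0,0,0]],[0.0,[0.012,0,0],[0,0,0]],[0.0,[0.01,0,0],[0,0,0]],[0.0,[0,0,0],[0,0,0]],[0.0,[0,0,0],[0,0,0]]]'
python3 -m handwheel '[[0.0,[0.004,0,0],[0,0,0]],[0.0,[0,0,0],[0,0,0]],[0.0,[0,0,0],[0,0,0]]]'
python3 - <<'E'
from h import *
plan([.6033,.0118,.1324],176.1); print(ctrl.get_obs()['contact_force'],ctrl.get_obs()['wrist_torque'])
E
```

```text
t: 22.37
tool_pos: [0.6045, 0.0123, 0.1337]
tool_rot: [-1.161, 1.239, 1.158]
contact_force: [1.3, -1.9, -1.8]
opening: 0.0123
t: 22.62
tool_pos: [0.6047, 0.0123, 0.1322]
tool_rot: [-1.162, 1.24, 1.158]
contact_force: [-4.8, -1.8, 8.9]
opening: 0.0123
t 22.62 pos [0.6047 0.0123 0.1322] yaw 176.19 tilt [ 0.002 -0.001 -1.   ]
shift(old axes) mm [-0.2  1.3 -0.6] turn [ 0.09 -0.06  0.09] shift in new axes mm [-0.2  1.3 -0.6]
[-4.84654312 -1.75270454  8.88739432] [-0.24306681  0.94889195 -0.00559513]
```

```bash
python3 -m handwheel '[[0.0,[0.004,0,0],[0,0,0]],[0.0,[0,0,0],[0,0,0]],[0.0,[0,0,0],[0,0,0]]]'
python3 - <<'E'
from h import *
plan([.6033,.0118,.1324],176.1); print(ctrl.get_obs()['contact_force'])
im=save('scene','c20');cv2.imwrite('pics/c20a.png',cv2.resize(im[210:360,240:400,::-1],(640,600)))
E
```

```text
t: 22.87
tool_pos: [0.6049, 0.0122, 0.1321]
tool_rot: [-1.162, 1.24, 1.159]
contact_force: [-13.9, -1.5, 25.7]
opening: 0.0127
t 22.87 pos [0.6049 0.0122 0.1321] yaw 176.2 tilt [ 0.001 -0.001 -1.   ]
shift(old axes) mm [-0.3  1.5 -0.6] turn [ 0.1  -0.07  0.08] shift in new axes mm [-0.3  1.5 -0.6]
[-13.89808788  -1.50351329  25.72858186]
```

View pics/c20a.png

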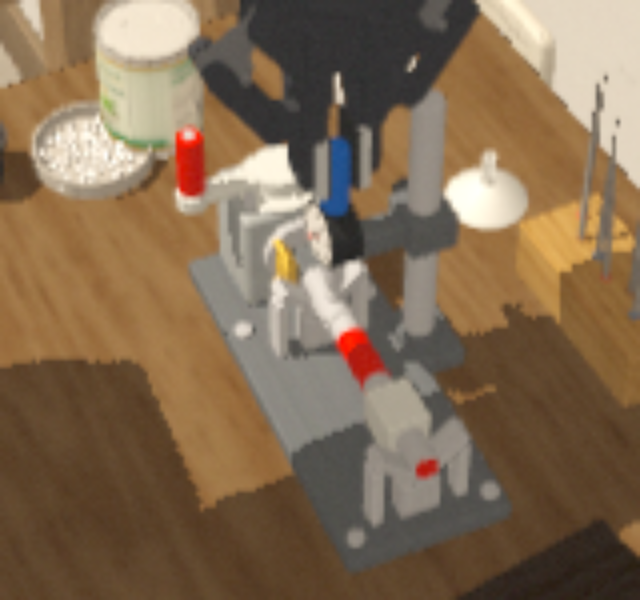

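```bash
python3 -m handwheel '[[0.028,[-0.006,0,0],[0,0,0]],[0.028,[0,0,0],[0,0,0]],[0.028,[0,0,0],[0,0,0]],[0.028,[-0.03,0,0],[0,0,0]],[0.028,[-0.035,0,0],[0,0,0]],[0.028,[0,0.03,0.02],[0,0,0]],[0.028,[0,0.035,0.02],[0,0,0]],[0.028,[0,0.035,0.02],[0,0,0]],[0.028,[0.03,0.02,0.01],[0,0,0]],[0.028,[0.03,0,0],[0,0,0]]]'
python3 -m handwheel '[[0.028,[0,0,0],[0,0,0]],[0.028,[0,0,0],[0,0,0]]]'
python3 - <<'E'
from h import *
plan([.4904,.0872,.14],176.1)
im=save('wrist','w21')
cv2.imwrite('pics/w21a.png',im[60:260,0:260,::-1])
E
```

```text
t: 23.75
tool_pos: [0.4855, 0.067, 0.1365]
tool_rot: [-1.172, 1.201, 1.197]
contact_force: [0.9, -0.6, -1.6]
opening: 0.0275
t: 23.92
tool_pos: [0.4855, 0.0659, 0.1341]
tool_rot: [-1.168, 1.208, 1.201]
contact_force: [0.4, -0.5, 1.2]
opening: 0.0283
t 23.92 pos [0.4855 0.0659 0.1341] yaw 178.28 tilt [-0.003  0.024 -1.   ]
shift(old axes) mm [-5.4 -4.3 21.6] turn [ 2.17  1.37 -0.27] shift in new axes mm [-5.9 -3.5 21.6]
```

View pics/w21.png

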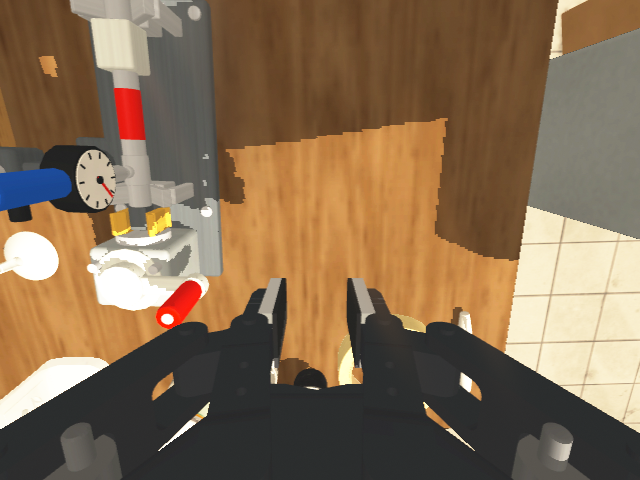

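```bash
python3 - <<'E'
from h import *
im=cv2.imread('pics/w21.png');cv2.imwrite('pics/w21a.png',cv2.resize(im[135:225,60:140],(640,720),interpolation=cv2.INTER_CUBIC)[:600])
P,M=ax();print(ctrl.get_obs()['q'])
C=cam('wrist'); print(atz(C,(180,300),.105))
E
```

```text
[-0.03125443 -0.19708051  2.01248715  0.0247271   1.32652821  3.13477231]
[0.56550296 0.08220118 0.105     ]
```

View pics/w21a.png

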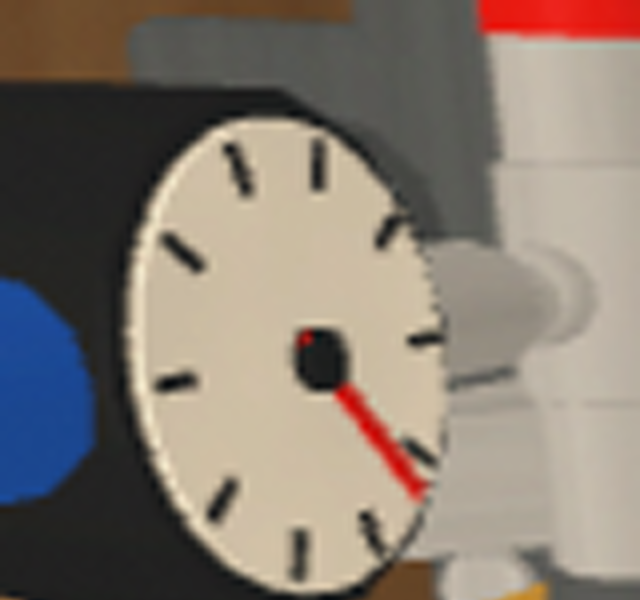

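```bash
python3 -m handwheel '[[0.036,[-0.01,0,0],[-7,0.5,0]],[0.036,[0,0,0],[-6,0.5,0]],[0.036,[0,0,0],[0,0,0]]]'
python3 - <<'E'
from h import *
plan([.5655,.0822,.15],-170)
E
```

```text
t: 24.22
tool_pos: [0.4896, 0.0654, 0.1492]
tool_rot: [-1.353, 1.099, 1.35]
contact_force: [0.4, 0.3, -0.5]
opening: 0.0362
t 24.22 pos [0.4896 0.0654 0.1492] yaw -168.66 tilt [ 0.008  0.006 -1.   ]
shift(old axes) mm [ -0.1 -77.7   1.6] turn [1.34 0.28 0.5 ] shift in new axes mm [ -0.8 -77.6   3.4]
```

```bash
python3 -m handwheel '[[0.036,[0,-0.039,0.001],[1,0.2,0.4]],[0.036,[0,-0.039,0.001],[0,0,0]],[0.036,[0,0,0],[0,0,0]],[0.036,[0,0,0],[0,0,0]],[0.036,[0,0,0],[0,0,0]]]'
python3 - <<'E'
from h import *
plan([.5655,.0822,.101],-170)
im=save('wrist','w22')
C=cam('wrist');P,M=ax()
print(proj(C,[P+M@[P[2]-.12,0,0],[.5655,.0822,.12]]))
E
```

```text
t: 24.63
tool_pos: [0.5639, 0.0819, 0.1467]
tool_rot: [-1.336, 1.121, 1.342]
contact_force: [0.1, 0.2, -0.3]
opening: 0.0361
t 24.63 pos [0.5639 0.0819 0.1467] yaw -169.84 tilt [-0.003  0.002 -1.   ]
shift(old axes) mm [45.6 -1.7 -0. ] turn [ 0.16  0.14 -0.17] shift in new axes mm [45.7 -1.6  0.1]
[[315.61478363 273.17990604]
 [311.78620808 273.12622405]]
```

View pics/w22.png

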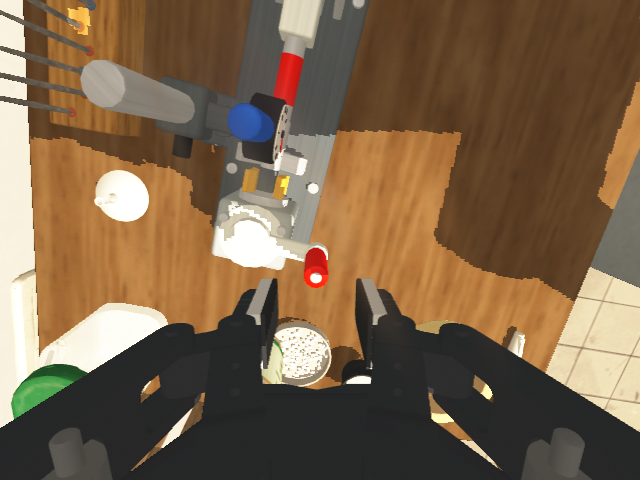

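```bash
python3 -m handwheel '[[0.036,[0.023,0,0.0015],[0,0,0]],[0.036,[0.022,0,0],[0,0,0]],[0.036,[0,0,0],[0,0,0]],[0.0,[0,0,0],[0,0,0]],[0.0,[0,0,0],[0,0,0]],[0.0,[0,0,0],[0,0,0]],[0.0,[0,0,0],[0,0,0]]]' 25
python3 - <<'E'
from h import *
plan([.5655,.0822,.101],-170);print(ctrl.get_obs()['contact_force'])
ya=np.degrees(np.arctan2(ax()[1][1,1],ax()[1][0,1]))
# arc increments in tool axes
M=ax()[1]; fy=np.array([np.sin(np.radians(3.9)),np.cos(np.radians(3.9)),0]); fx=np.array([fy[1],-fy[0],0])
th=np.radians(np.arange(0,181,9)); p=[.045*(-np.cos(t)*fx+np.sin(t)*fy) for t in th]
for i in range(20): print(int(np.degrees(th[i+1])+.5),np.round(M.T@(p[i+1]-p[i])*1000,1)[1:],end=' ')
E
```

```text
t: 25.27
tool_pos: [0.5638, 0.0836, 0.1026]
tool_rot: [-1.338, 1.118, 1.341]
contact_force: [1.8, -0.2, -1.7]
opening: 0.0124
t 25.27 pos [0.5638 0.0836 0.1026] yaw -169.75 tilt [-0.001  0.002 -1.   ]
shift(old axes) mm [ 1.6 -1.4 -1.7] turn [ 0.25  0.12 -0.01] shift in new axes mm [ 1.6 -1.4 -1.7]
[ 1.76676429 -0.21894972 -1.66097042]
9 [-2.3  6.7] 18 [-3.3  6.3] 27 [-4.2  5.7] 36 [-5.   4.9] 45 [-5.8  4.1] 54 [-6.3  3.1] 63 [-6.7  2.1] 72 [-7.  1.] 81 [-7.1 -0.1] 90 [-7.  -1.2] 99 [-6.7 -2.3] 108 [-6.3 -3.3] 117 [-5.7 -4.2] 126 [-4.9 -5. ] 135 [-4.1 -5.8] 144 [-3.1 -6.3] 153 [-2.1 -6.7] 162 [-1. -7.] 171 [ 0.1 -7.1] 180 [ 1.2 -7. ]
```

```bash
python3 -m handwheel '[[0.0,[0,-0.0023,0.0067],[0,0,0]],[0.0,[0,-0.0033,0.0063],[0,0,0]],[0.0,[0,-0.0042,0.0057],[0,0,0]],[0.0,[0,-0.005,0.0049],[0,0,0]],[0.0,[0,-0.0058,0.0041],[0,0,0]],[0.0,[0,0,0],[0,0,0]],[0.0,[0,0,0],[0,0,0]]]'
python3 - <<'E'
from h import *
plan([.5655,.0822,.101],-170);print(ctrl.get_obs()['contact_force'])
im=save('wrist','w23')
cv2.imwrite('pics/w23a.png',cv2.resize(im[50:350,150:450,::-1],(600,600)))
E
```

```text
t: 25.85
tool_pos: [0.5801, 0.1156, 0.1024]
tool_rot: [-1.338, 1.116, 1.341]
contact_force: [1.8, -0.6, 6.0]
opening: 0.013
t 25.85 pos [0.5801 0.1156 0.1024] yaw -169.7 tilt [ 0.     0.003 -1.   ]
shift(old axes) mm [  1.3  20.3 -30.3] turn [0.3  0.18 0.06] shift in new axes mm [  1.4  20.2 -30.4]
[ 1.83434127 -0.55986505  5.99972515]
```

View pics/w23.png

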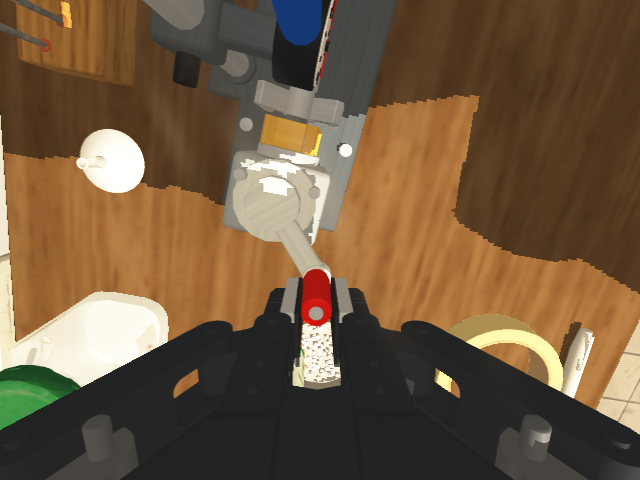

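```bash
python3 -m handwheel '[[0.036,[0,0,0],[0,0,0]],[0.036,[0,0,0],[0,0,0]],[0.036,[-0.025,0,0],[0,0,0]],[0.036,[-0.023,0,0],[0,0,0]],[0.036,[0,0.031,-0.005],[0,0,0]],[0.036,[0,0.031,-0.005],[0,0,0]],[0.036,[0,0.031,-0.005],[0,0,0]],[0.036,[0,0,0],[0,0,0]],[0.036,[0,0,0],[0,0,0]]]'
python3 - <<'E'
from h import *
plan([.5801,.1156,.150],-170)
im=save('wrist','w24')
E
```

```text
t: 26.65
tool_pos: [0.4873, 0.0831, 0.1477]
tool_rot: [-1.334, 1.121, 1.345]
contact_force: [-0.1, 0.1, 0.7]
opening: 0.0359
t 26.65 pos [0.4873 0.0831 0.1477] yaw -169.77 tilt [-0.006  0.003 -1.   ]
shift(old axes) mm [ -2.8 -97.1  15.5] turn [ 0.23  0.2  -0.32] shift in new axes mm [ -2.3 -97.   15.9]
```

View pics/w24.png

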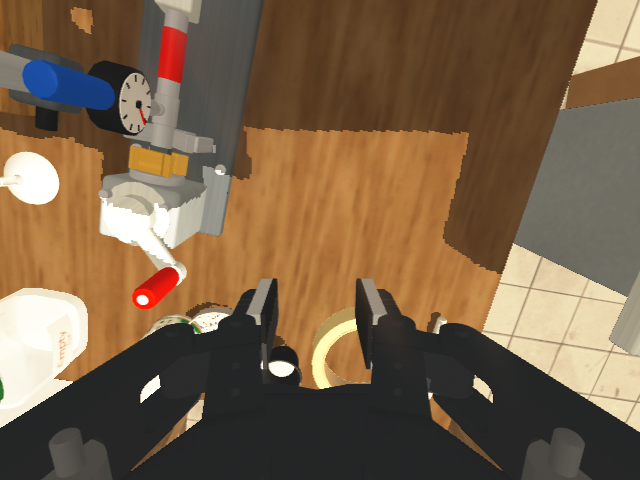

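```bash
cat > dial.py <<'E'
from h import *
def dial(png,obs_P,obs_M,box,out):
    """rectify dial; box=(u0,v0,u1,v1) region of dial face"""
    im=cv2.imread('pics/'+png+'.png')
    p=ctrl.camera_params('wrist'); f=240/np.tan(np.radians(p['vertical_fov'])/2)
    K=np.array([[f,0,p['cx']],[0,f,p['cy']],[0,0,1]])
    T=np.eye(4);T[:3,:3]=obs_M;T[:3,3]=obs_P
    Mx=np.linalg.inv(T@np.array(p['T_tool_cam'])); C=(K,Mx[:3,:3],Mx[:3,3])
    a=np.radians(-3.9); fx=np.array([np.cos(a),np.sin(a),0]); fy=np.array([-np.sin(a),np.cos(a),0]); seat=np.array([.6005,-.0627,0])
    # hub pixel: given
    o,d=ray(C,box)
    t=(fx@(seat-.012*fx-o))/(fx@d); c=o+d*t
    N=300; s=.02
    src=[];dst=[]
    for i,j in ((-1,-1),(1,-1),(1,1),(-1,1)):
        X=c+s*(i*(-fy))+s*(-j)*np.array([0,0,1.]); src.append(proj(C,X)[0]); dst.append([(i+1)*N/2,(j+1)*N/2])
    H=cv2.getPerspectiveTransform(np.float32(src),np.float32(dst))
    w=cv2.warpPerspective(im,H,(N,N),flags=cv2.INTER_CUBIC); cv2.imwrite('pics/'+out+'.png',w)
    b,g,r=[w[:,:,k].astype(int) for k in range(3)]
    m=(r-g>70)&(r-b>70)
    yy,xx=np.nonzero(m); rr=np.hypot(xx-N/2,yy-N/2); k=(rr>20)&(rr<115)
    ang=np.degrees(np.arctan2((xx[k]-N/2).mean(),-(yy[k]-N/2).mean()))
    print(out,'dial centre fixture',np.round([fy@(c-seat),c[2]],4),'needle cw from up deg',round(ang,1),k.sum())
E
python3 - <<'E'
from dial import *
im=cv2.imread('pics/w24.png');cv2.imwrite('pics/w24a.png',cv2.resize(im[60:145,100:170],(560,680),interpolation=cv2.INTER_CUBIC)[:600])
P,M=ax()
dial('w24',P,M,(137.5,103),'d24')
R21=R.from_rotvec([-1.168,1.208,1.201]).as_matrix()
dial('w21',[.4855,.0659,.1341],R21,(60+318/8,135+358/8),'d21')
a=cv2.imread('pics/d21.png');b=cv2.imread('pics/d24.png');cv2.imwrite('pics/dd.png',np.hstack([a,b]))
E
```

```text
d24 dial centre fixture [0.0749 0.1096] needle cw from up deg -134.1 1257
d21 dial centre fixture [0.0751 0.1048] needle cw from up deg -130.9 1180
```

View pics/dd.png

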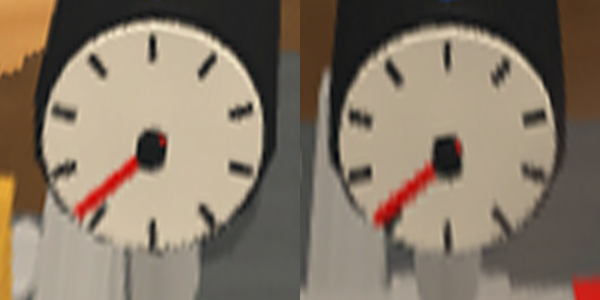

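View pics/w24a.png

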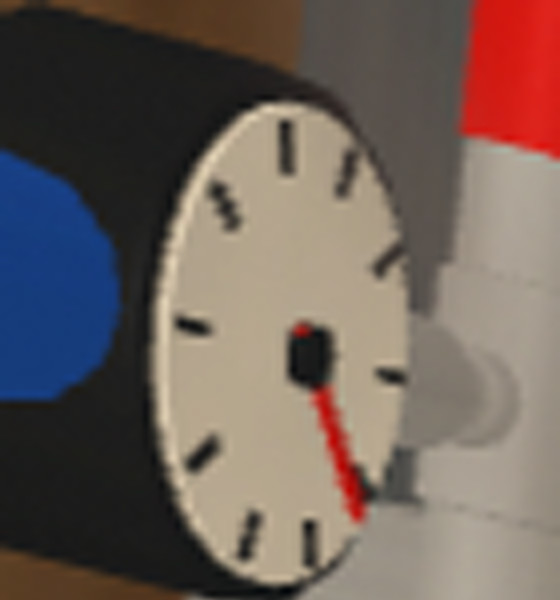

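```bash
python3 -m handwheel '[[0.036,[0,-0.033,0.005],[0,0,0]],[0.036,[0,-0.032,0.005],[0,0,0]],[0.036,[0,-0.031,0.005],[0,0.2,-0.2]],[0.036,[0,0,0],[0,0,0]],[0.036,[0.024,0,0],[0,0,0]],[0.036,[0.022,0,0],[0,0,0]],[0.036,[0,0,0],[0,0,0]],[0.0,[0,0,0],[0,0,0]],[0.0,[0,0,0],[0,0,0]],[0.0,[0,0,0],[0,0,0]]]'
python3 - <<'E'
from h import *
plan([.5801,.1156,.1024],-170);print(ctrl.get_obs()['contact_force'])
E
```

```text
t: 27.53
tool_pos: [0.5816, 0.1151, 0.1038]
tool_rot: [-1.341, 1.119, 1.339]
contact_force: [-1.1, 1.1, -2.8]
opening: 0.0127
t 27.53 pos [0.5816 0.1151 0.1038] yaw -169.74 tilt [ 0.001 -0.001 -1.   ]
shift(old axes) mm [1.4 1.4 0.8] turn [ 0.26 -0.04  0.05] shift in new axes mm [1.4 1.4 0.7]
[-1.14808579  1.06378523 -2.75119052]
```

```bash
python3 -m handwheel '[[0.0,[0,-0.0063,0.0031],[0,0,0]],[0.0,[0,-0.0067,0.0021],[0,0,0]],[0.0,[0,-0.007,0.001],[0,0,0]],[0.0,[0,-0.0071,-0.0001],[0,0,0]],[0.0,[0,-0.007,-0.0012],[0,0,0]],[0.0,[0,0,0],[0,0,0]],[0.0,[0,0,0],[0,0,0]]]'
python3 -m handwheel '[[0.036,[0,0,0],[0,0,0]],[0.036,[0,0,0],[0,0,0]],[0.036,[-0.025,0,0],[0,0,0]],[0.036,[-0.023,0,0],[0,0,0]],[0.036,[0,0.032,-0.005],[0,0,0]],[0.036,[0,0.032,-0.005],[0,0,0]],[0.036,[0,0.032,-0.005],[0,0,0]],[0.036,[0,0.032,-0.005],[0,0,0]],[0.036,[0,0,0],[0,0,0]],[0.036,[0,0,0],[0,0,0]]]'
python3 - <<'E'
from h import *
plan([.6133,.124,.150],-170)
im=save('wrist','w25')
E
```

```text
t: 28.12
tool_pos: [0.6157, 0.1244, 0.1036]
tool_rot: [-1.344, 1.121, 1.336]
contact_force: [0.3, -6.2, -2.6]
opening: 0.0122
t: 28.95
tool_pos: [0.4914, 0.0836, 0.1519]
tool_rot: [-1.342, 1.117, 1.337]
contact_force: [0.7, 0.3, 0.7]
opening: 0.0357
t 28.95 pos [0.4914 0.0836 0.1519] yaw -169.75 tilt [ 0.003 -0.    -1.   ]
shift(old axes) mm [   2.3 -127.1   18. ] turn [ 0.25 -0.04  0.19] shift in new axes mm [   1.9 -127.1   18.6]
```

View pics/w25.png

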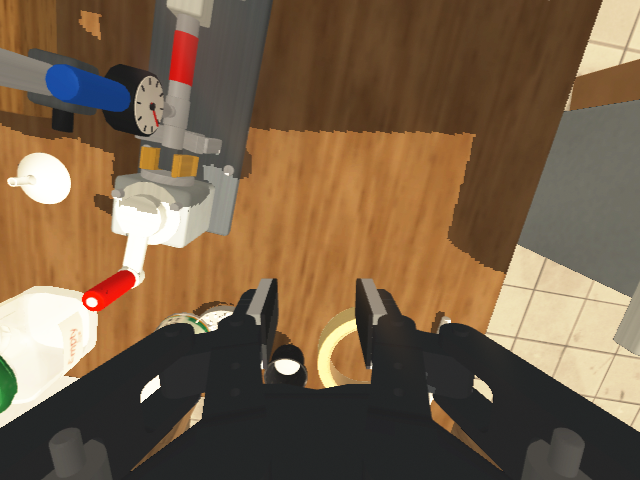

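```bash
python3 - <<'E'
from dial import *
P,M=ax()
im=cv2.imread('pics/w25.png');c=im[60:145,115:185];b,g,r=[c[:,:,k].astype(int) for k in range(3)]
d=(r<70)&(g<70); 
cv2.imwrite('pics/w25a.png',cv2.resize(c,(560,680),interpolation=cv2.INTER_CUBIC)[:600])
dial('w25',P,M,(152.5,105),'d25')
E
python3 -m handwheel '[[0.036,[0,-0.033,0.005],[0,0,0]],[0.036,[0,-0.032,0.005],[0,0,0]],[0.036,[0,-0.032,0.005],[0,0,0]],[0.036,[0,-0.032,0.004],[0,0,0]],[0.036,[0,0,0],[0,0,0]],[0.036,[0,0,0],[0,0,0]]]'
python3 - <<'E'
from h import *
plan([.6150,.124,.1024],-170);print(ctrl.get_obs()['contact_force'])
im=save('wrist','w26')
E
```

```text
d25 dial centre fixture [0.0746 0.1077] needle cw from up deg -126.2 1275
t: 29.5
tool_pos: [0.6178, 0.1261, 0.1509]
tool_rot: [-1.342, 1.118, 1.339]
contact_force: [-0.6, 0.3, -0.3]
opening: 0.0359
t 29.5 pos [0.6178 0.1261 0.1509] yaw -169.68 tilt [ 0.001 -0.001 -1.   ]
shift(old axes) mm [48.5  3.2 -1.5] turn [ 0.32 -0.04  0.06] shift in new axes mm [48.5  3.1 -1.5]
[-0.61470834  0.32568077 -0.28404058]
```

View pics/d25.png

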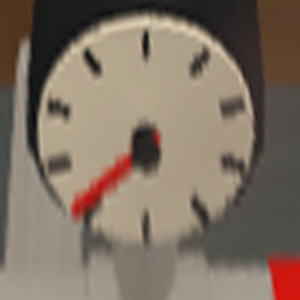

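View pics/w26.png

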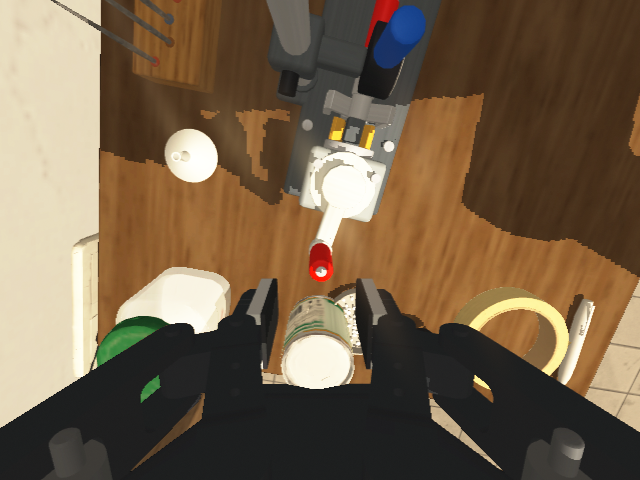

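```bash
python3 -m handwheel '[[0.036,[0.024,0.003,-0.001],[0,0,0]],[0.036,[0.023,0,0],[0,0,0]],[0.036,[0,0,0],[0,0,0]],[0.0,[0,0,0],[0,0,0]],[0.0,[0,0,0],[0,0,0]],[0.0,[0,0,0],[0,0,0]],[0.0,[0,0,0],[0,0,0]]]'
python3 -m handwheel '[[0.0,[0,-0.0067,-0.0023],[0,0,0]],[0.0,[0,-0.0063,-0.0033],[0,0,0]],[0.0,[0,-0.0057,-0.0042],[0,0,0]],[0.0,[0,-0.0049,-0.005],[0,0,0]],[0.0,[0,-0.0041,-0.0058],[0,0,0]],[0.0,[0,0,0],[0,0,0]],[0.0,[0,0,0],[0,0,0]]]'
python3 -m handwheel '[[0.036,[0,0,0],[0,0,0]],[0.036,[0,0,0],[0,0,0]],[0.036,[-0.025,0,0],[0,0,0]],[0.036,[-0.023,0,0],[0,0,0]],[0.036,[0,0.039,0],[0,0,0]],[0.036,[0,0.039,0],[0,0,0]],[0.036,[0,0.039,0],[0,0,0]],[0.036,[0,0.036,0],[0,0,0]],[0.036,[0,0,0],[0,0,0]],[0.036,[0,0,0],[0,0,0]]]'
python3 - <<'E'
from h import *
plan([.6133,.124,.150],-170)
im=save('wrist','w27')
E
```

```text
t: 30.13
tool_pos: [0.6132, 0.1236, 0.1056]
tool_rot: [-1.342, 1.118, 1.337]
contact_force: [1.1, 0.3, -0.8]
opening: 0.0125
t: 30.72
tool_pos: [0.645, 0.1066, 0.1052]
tool_rot: [-1.343, 1.12, 1.336]
contact_force: [-2.6, -3.9, 4.6]
opening: 0.0126
t: 31.55
tool_pos: [0.491, 0.0811, 0.151]
tool_rot: [-1.341, 1.119, 1.339]
contact_force: [0.4, -0.5, 0.2]
opening: 0.0359
t 31.55 pos [0.491  0.0811 0.151 ] yaw -169.73 tilt [ 0.001 -0.001 -1.   ]
shift(old axes) mm [   1.1 -128.    20.4] turn [ 0.27 -0.04  0.03] shift in new axes mm [   1.  -127.9   21. ]
```

View pics/w27.png

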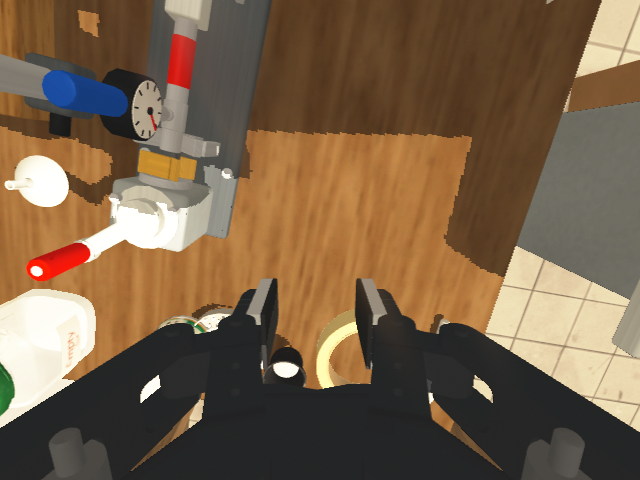

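```bash
python3 - <<'E'
from dial import *
P,M=ax()
dial('w27',P,M,(149.5,109.5),'d27')
E
python3 -m handwheel '[[0.036,[0,-0.039,0],[0,0,0]],[0.036,[0,-0.039,0],[0,0,0]],[0.036,[0,-0.039,0],[0,0,0]],[0.036,[0,-0.038,0],[0,0,0]],[0.036,[0,0,0],[0,0,0]],[0.036,[0,0,0],[0,0,0]]]'
python3 - <<'E'
from h import *
plan([.6450,.1066,.1024],-170);print(ctrl.get_obs()['contact_force'])
im=save('wrist','w28');C=cam('wrist');P,M=ax()
print(proj(C,[P+M@[P[2]-.12,0,0]]))
E
```

```text
d27 dial centre fixture [0.0747 0.1102] needle cw from up deg -131.0 1299
t: 32.1
tool_pos: [0.648, 0.109, 0.1506]
tool_rot: [-1.341, 1.12, 1.34]
contact_force: [-0.5, 0.0, -0.0]
opening: 0.0362
t 32.1 pos [0.648  0.109  0.1506] yaw -169.71 tilt [-0.    -0.001 -1.   ]
shift(old axes) mm [48.2  3.4 -1.8] turn [ 0.29 -0.04 -0.03] shift in new axes mm [48.2  3.4 -1.9]
[-0.54278612  0.02362454 -0.03394185]
[[315.6372436 270.4070504]]
```

View pics/d27.png

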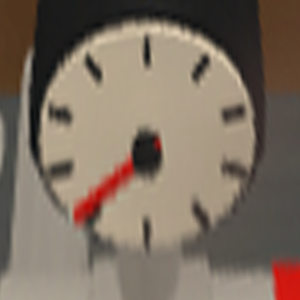

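View pics/w28.png

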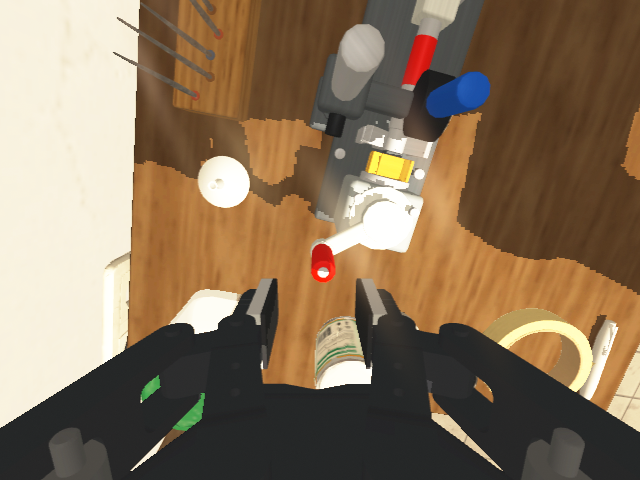

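```bash
python3 - <<'E'
from dial import *
dial('w10',np.array([.478,-.003,.1324]),R.from_rotvec([-1.16,1.24,1.163]).as_matrix(),(25,382),'d10')
E
python3 -m handwheel '[[0.036,[0.024,0.003,-0.001],[0,0,0]],[0.036,[0.022,0,0],[0,0,0]],[0.036,[0,0,0],[0,0,0]],[0.0,[0,0,0],[0,0,0]],[0.0,[0,0,0],[0,0,0]],[0.0,[0,0,0],[0,0,0]],[0.0,[0,0,0],[0,0,0]]]'
python3 -m handwheel '[[0.0,[0,-0.0031,-0.0063],[0,0,0]],[0.0,[0,-0.0021,-0.0067],[0,0,0]],[0.0,[0,-0.001,-0.007],[0,0,0]],[0.0,[0,0.0001,-0.0071],[0,0,0]],[0.0,[0,0.0012,-0.007],[0,0,0]],[0.0,[0,0,0],[0,0,0]],[0.0,[0,0,0],[0,0,0]]]'

```

```text
d10 dial centre fixture [0.0748 0.1639] needle cw from up deg 4.7 742
t: 32.73
tool_pos: [0.6436, 0.1073, 0.1077]
tool_rot: [-1.342, 1.117, 1.337]
contact_force: [3.4, 1.9, -4.2]
opening: 0.0127
t: 33.32
tool_pos: [0.6541, 0.0752, 0.1074]
tool_rot: [-1.339, 1.116, 1.339]
contact_force: [0.5, 7.1, 1.7]
opening: 0.0125
```

View pics/d10.png

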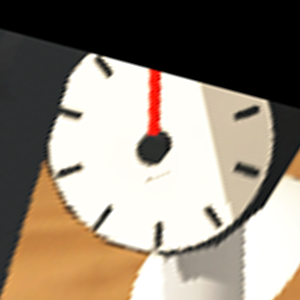

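```bash
python3 -m handwheel '[[0.0,[0,0.0005,-0.003],[0,0,0]],[0.0,[0,0,0],[0,0,0]],[0.0,[0,0,0],[0,0,0]]]'
python3 - <<'E'
from h import *
plan([.6450,.1066,.1024],-170);print(ctrl.get_obs()['contact_force'])
for c in ('side','scene'):
    im=save(c,c+'30')
im=cv2.imread('pics/side30.png');cv2.imwrite('pics/s30a.png',cv2.resize(im[220:340,270:360],(600,800),interpolation=cv2.INTER_CUBIC)[:600])
im=cv2.imread('pics/scene30.png');cv2.imwrite('pics/c30a.png',cv2.resize(im[240:350,270:380],(600,600),interpolation=cv2.INTER_CUBIC))
E
```

```text
t: 33.57
tool_pos: [0.654, 0.0746, 0.1074]
tool_rot: [-1.336, 1.112, 1.341]
contact_force: [1.2, 14.5, 2.0]
opening: 0.0127
t 33.57 pos [0.654  0.0746 0.1074] yaw -169.74 tilt [ 0.003  0.007 -1.   ]
shift(old axes) mm [ 5.2  3.2 33. ] turn [0.26 0.35 0.21] shift in new axes mm [ 5.   3.3 33.1]
[ 1.18978604 14.52973129  1.97488658]
```

View pics/s30a.png

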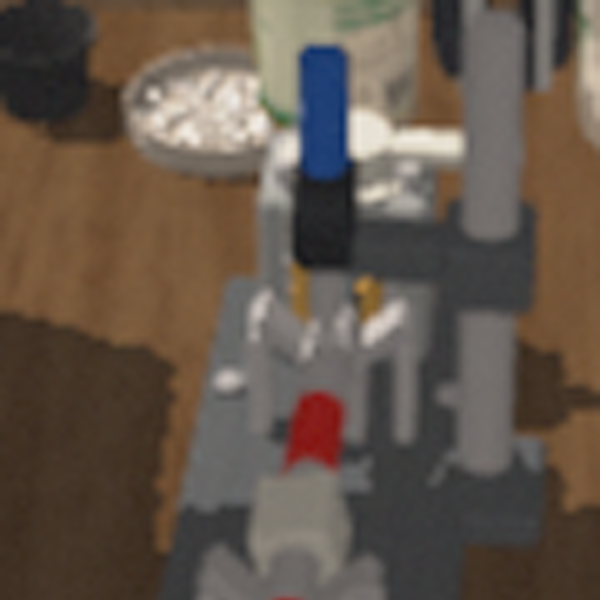

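View pics/c30a.png

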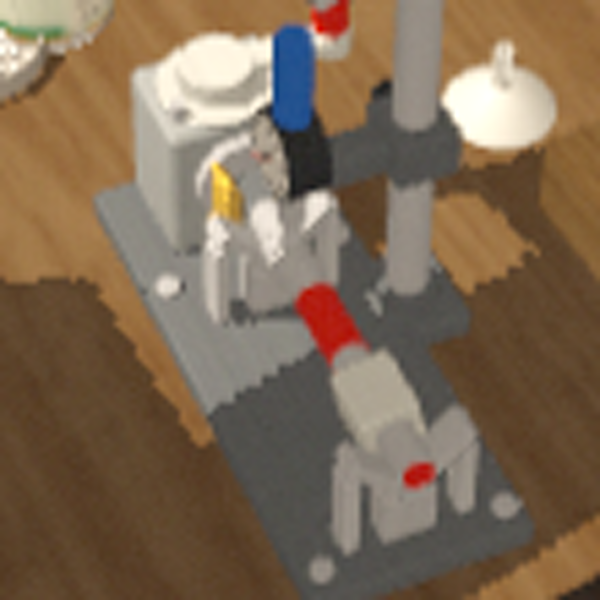

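```bash
python3 -m handwheel '[[0.036,[0,0,0.002],[0,0,0]],[0.036,[0,0,0],[0,0,0]],[0.036,[-0.025,0,0],[0,0,0]],[0.036,[-0.023,0,0],[0,0,0]],[0.036,[0,0.039,0],[0,0,0]],[0.036,[0,0.039,0],[0,0,0]],[0.036,[0,0.039,0],[0,0,0]],[0.036,[0,0.039,0],[0,0,0]],[0.036,[0,0.005,0],[0,0,0]],[0.036,[0,0,0],[0,0,0]]]'
python3 - <<'E'
from h import *
plan([.4904,.0872,.14],-170)
im=save('wrist','w31')
E
```

```text
t: 34.5
tool_pos: [0.4923, 0.0432, 0.1534]
tool_rot: [-1.34, 1.122, 1.338]
contact_force: [0.9, -0.4, 0.1]
opening: 0.0361
t 34.5 pos [0.4923 0.0432 0.1534] yaw -169.82 tilt [-0.001 -0.003 -1.   ]
shift(old axes) mm [13.2 -5.9 43.6] turn [ 0.18 -0.14 -0.06] shift in new axes mm [13.4 -5.8 43.6]
```

View pics/w31.png

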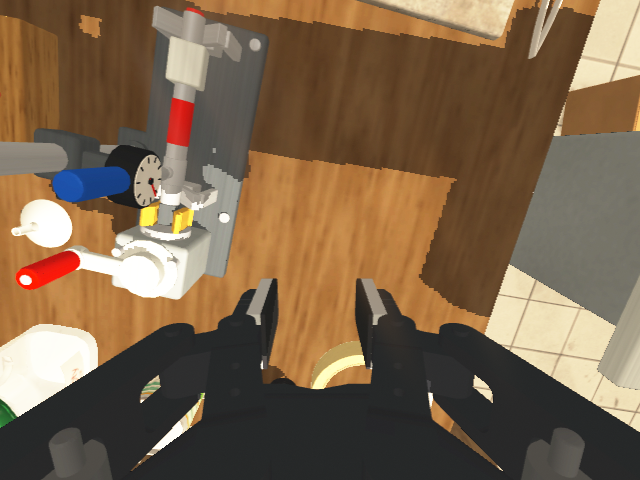

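```bash
python3 - <<'E'
from dial import *
P,M=ax()
im=cv2.imread('pics/w31.png');cv2.imwrite('pics/w31a.png',cv2.resize(im[100:250,100:250],(600,600),interpolation=cv2.INTER_CUBIC))
cv2.imwrite('pics/w31b.png',cv2.resize(im[0:120,130:270],(700,600),interpolation=cv2.INTER_CUBIC))
dial('w31',P,M,(150.5,181.5),'d31')
E
```

```text
d31 dial centre fixture [0.0745 0.1105] needle cw from up deg -131.9 1148
```

View pics/w31a.png

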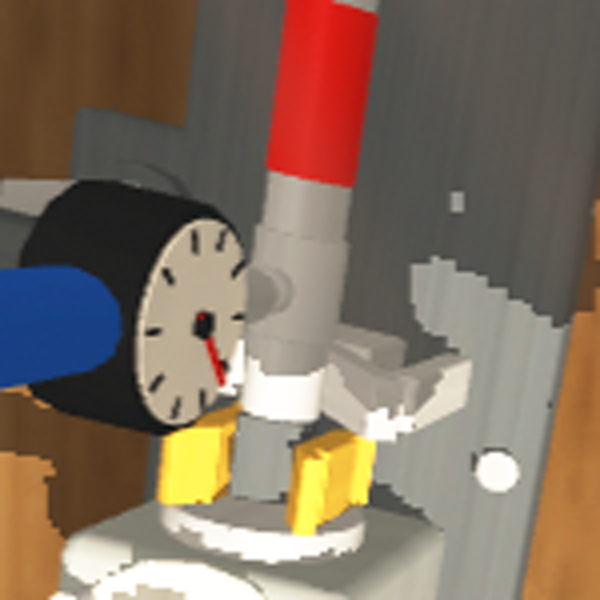

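View pics/w31b.png

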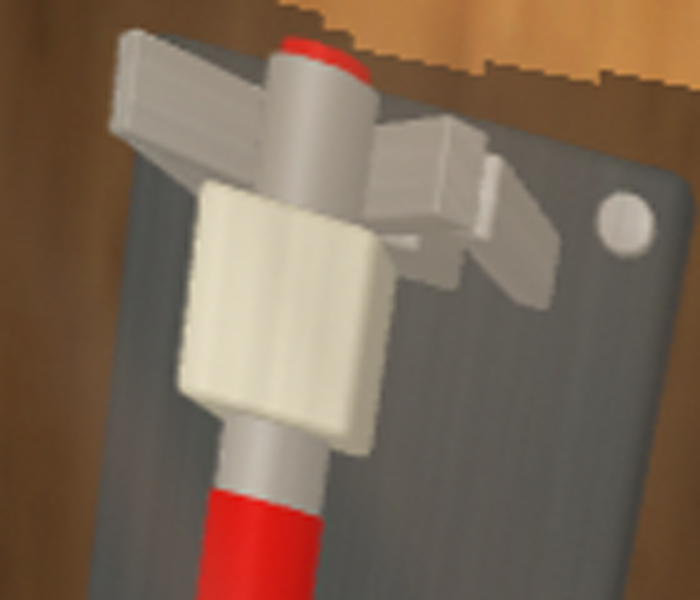

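View pics/d31.png

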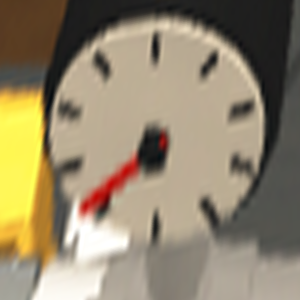

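```bash
python3 -m handwheel '[[0.036,[0,-0.04,0],[0,0,0]],[0.036,[0,-0.04,0],[0,0,0]],[0.036,[0,-0.04,0],[0,0,0]],[0.036,[0,-0.04,0.001],[0,0,0]],[0.036,[0,-0.005,0.001],[0,0,0]],[0.036,[0,0,0],[0,0,0]],[0.036,[0,0,0],[0,0,0]]]'
python3 - <<'E'
from h import *
plan([.6545,.0752,.1060],-170);print(ctrl.get_obs()['contact_force'])
im=save('wrist','w32');C=cam('wrist');P,M=ax()
print(proj(C,[P+M@[P[2]-.12,0,0]]))
E
```

```text
t: 35.13
tool_pos: [0.6575, 0.0756, 0.1537]
tool_rot: [-1.341, 1.121, 1.34]
contact_force: [-1.0, 0.4, 0.2]
opening: 0.0356
t 35.13 pos [0.6575 0.0756 0.1537] yaw -169.74 tilt [-0.    -0.002 -1.   ]
shift(old axes) mm [47.7  3.   0.2] turn [ 0.26 -0.09 -0.03] shift in new axes mm [47.7  3.   0.1]
[-1.00069727  0.39081922  0.18790982]
[[315.648464   268.63197654]]
```

View pics/w32.png

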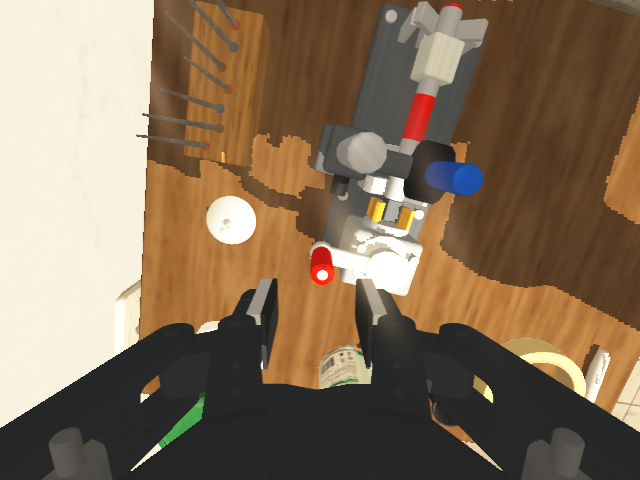

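```bash
python3 -m handwheel '[[0.036,[0.024,0.0027,0.0015],[0,0,0]],[0.036,[0.024,0,0],[0,0,0]],[0.036,[0,0,0],[0,0,0]],[0.0,[0,0,0],[0,0,0]],[0.0,[0,0,0],[0,0,0]],[0.0,[0,0,0],[0,0,0]],[0.0,[0,0,0],[0,0,0]],[0.0,[0,-0.0012,0.007],[0,0,0]],[0.0,[0,-0.0001,0.0071],[0,0,0]],[0.0,[0,0.0005,0.0036],[0,0,0]]]'
python3 -m handwheel '[[0.0,[0,0,0],[0,0,0]],[0.036,[0,0,0],[0,0,0]],[0.036,[0,0,0],[0,0,0]],[0.036,[-0.025,0,0],[0,0,0]],[0.036,[-0.023,0,0],[0,0,0]],[0.036,[0,0.04,-0.003],[0,0,0]],[0.036,[0,0.04,-0.003],[0,0,0]],[0.036,[0,0.04,-0.003],[0,0,0]],[0.036,[0,0.04,-0.003],[0,0,0]],[0.036,[0,0.002,0],[0,0,0]]]'
python3 -m handwheel '[[0.036,[0,0,0],[0,0,0]]]'
python3 - <<'E'
from h import *
plan([.4904,.0872,.14],-170)
im=save('wrist','w33')
cv2.imwrite('pics/w33a.png',cv2.resize(im[0:270,80:270,::-1],(420,600),interpolation=cv2.INTER_CUBIC))
E
```

```text
t: 36.02
tool_pos: [0.6519, 0.0945, 0.1075]
tool_rot: [-1.343, 1.12, 1.338]
contact_force: [-3.0, -4.8, 3.4]
opening: 0.0129
t: 36.85
tool_pos: [0.4871, 0.0538, 0.1506]
tool_rot: [-1.336, 1.124, 1.344]
contact_force: [0.2, 0.5, -1.4]
opening: 0.0356
t: 36.93
tool_pos: [0.4922, 0.054, 0.1532]
tool_rot: [-1.34, 1.119, 1.339]
contact_force: [0.3, -0.5, -0.1]
opening: 0.0356
t 36.93 pos [0.4922 0.054  0.1532] yaw -169.77 tilt [ 0.001 -0.    -1.   ]
shift(old axes) mm [13.2 -4.1 33. ] turn [ 0.23 -0.01  0.04] shift in new axes mm [13.2 -4.  33. ]
```

View pics/w33.png

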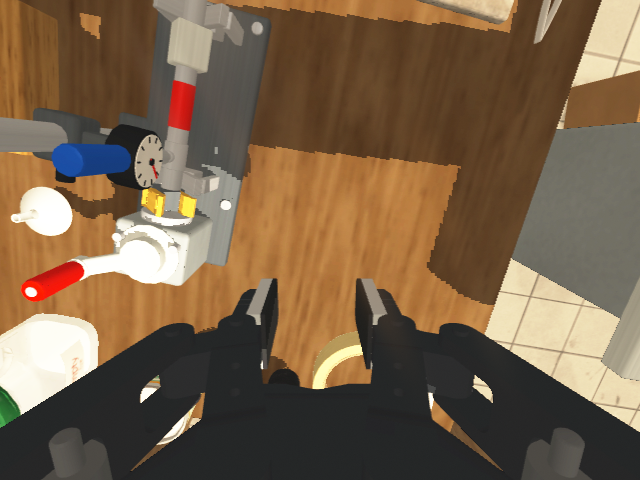

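View pics/w33a.png

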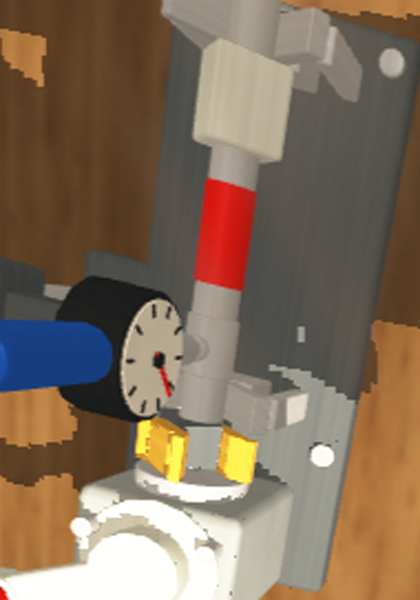

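```bash
python3 - <<'E'
import cv2,numpy as np
a=cv2.imread('pics/w31.png');b=cv2.imread('pics/w33.png')
A=cv2.resize(a[190:290,100:230],(390*1,300));B=cv2.resize(b[178:278,100:230],(390,300))
A2=cv2.resize(a[25:100,130:260],(390,225+75));B2=cv2.resize(b[5:80,130:260],(390,300))
cv2.imwrite('pics/cmp.png',np.vstack([np.hstack([A,B]),np.hstack([A2,B2])]))
E
```

```text
(no output)
```

View pics/cmp.png

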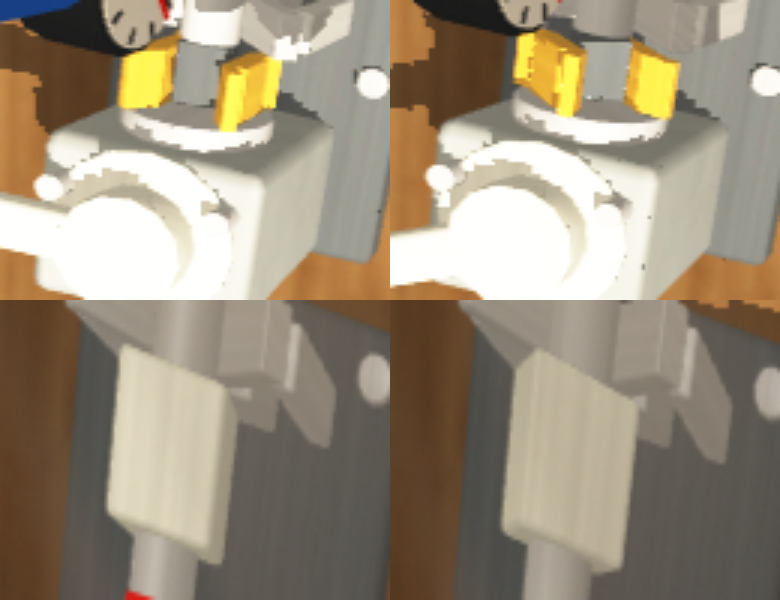

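```bash
python3 - <<'E'
from dial import *
P,M=ax()
im=cv2.imread('pics/w33.png')
dial('w33',P,M,(151.5,162),'d33')
a=[cv2.imread('pics/%s.png'%n) for n in ('d21','d24','d25','d27','d31','d33')]
cv2.imwrite('pics/dall.png',cv2.resize(np.vstack([np.hstack(a[:3]),np.hstack(a[3:])]),(900*8//9,600*8//9)))
E
```

```text
d33 dial centre fixture [0.0745 0.1105] needle cw from up deg -131.0 1209
```

View pics/dall.png

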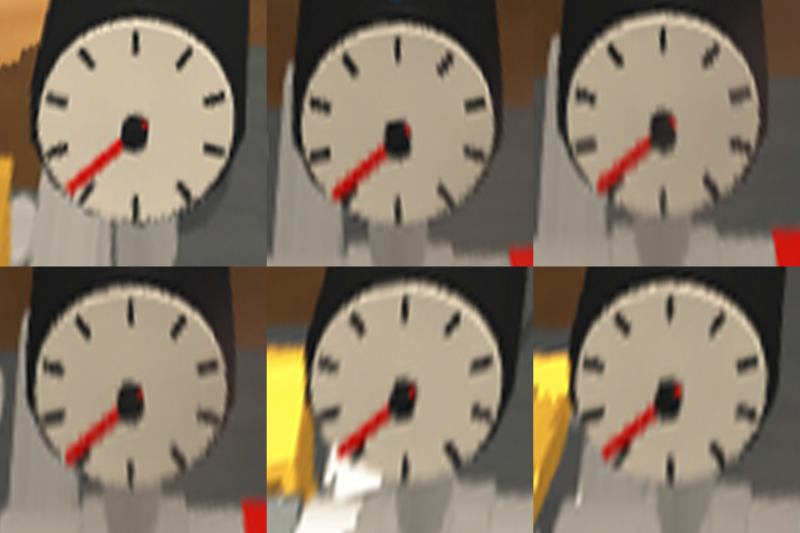

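```bash
python3 - <<'E'
from h import *
C=cam('wrist');P,M=ax();print(P)
a=np.radians(-3.9); fx=np.array([np.cos(a),np.sin(a),0]); fy=np.array([-np.sin(a),np.cos(a),0]); seat=np.array([.6005,-.0627,0])
F=lambda x,y,z: seat+x*fx+y*fy+np.array([0,0,z])
im=cv2.imread('pics/w33.png')
big=cv2.resize(im[0:230,100:290],None,fx=4,fy=4,interpolation=cv2.INTER_CUBIC)
def dot(X,col,r=4):
    u=proj(C,X)[0]; cv2.circle(big,(int((u[0]-100)*4),int(u[1]*4)),r,col,-1)
for y in (-33,-13,13,97,113): dot(F(0,y/1e3,.048),(0,255,0))
for s in (-1,1):
    for y in (-28,-16,84,96):
        pass
    dot(F(s*.041,-.040,.012),(255,255,0)); dot(F(s*.041,.162,.012),(255,255,0))
for y in (-28,-16,84,96): dot(F(-.0205,y/1e3,.063),(255,0,255)); dot(F(.0205,y/1e3,.063),(255,0,255))
dot(F(0,.0725,.056),(0,165,255));dot(F(0,.0725,.059),(255,0,0))
cv2.imwrite('pics/ov.png',big[:600]); cv2.imwrite('pics/ov2.png',big[420:])
E
```

```text
[0.4941986  0.05407397 0.15433749]
```

View pics/ov.png

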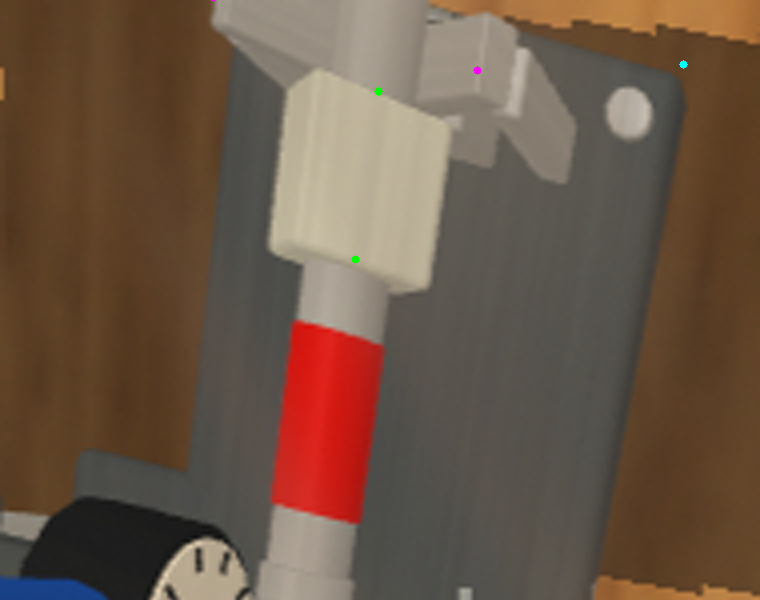

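View pics/ov2.png

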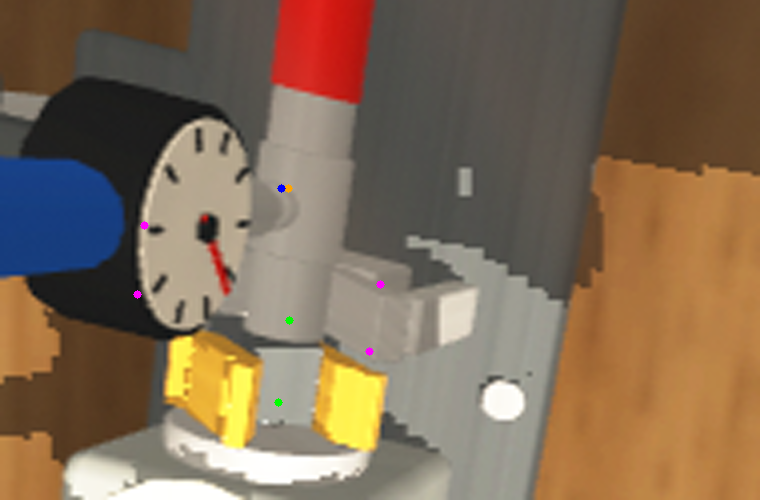

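```bash
python3 -m handwheel '[[0.036,[0,-0.019,0.02],[0,0,0]],[0.036,[0.02,-0.019,0.021],[0,0,0]],[0.036,[0.02,0,0],[0,0,0]],[0.036,[0,0,0],[0,0,0]],[0.036,[0,0,0],[0,0,0]]]'
python3 - <<'E'
from h import *
plan([.4904,.0872,.14],-170)
im=save('wrist','w34')
C=cam('wrist')
a=np.radians(-3.9); fx=np.array([np.cos(a),np.sin(a),0]); fy=np.array([-np.sin(a),np.cos(a),0]); seat=np.array([.6005,-.0627,0])
print(proj(C,[seat+.09*fy+[0,0,.048],seat+.0725*fy+[0,0,.048]]))
cv2.imwrite('pics/w34a.png',cv2.resize(im[60:260,60:260,::-1],(600,600),interpolation=cv2.INTER_CUBIC))
E
```

```text
t: 37.4
tool_pos: [0.5247, 0.1014, 0.1132]
tool_rot: [-1.34, 1.121, 1.341]
contact_force: [0.4, 0.2, 0.3]
opening: 0.036
t 37.4 pos [0.5247 0.1014 0.1132] yaw -169.7 tilt [-0.002 -0.001 -1.   ]
shift(old axes) mm [-26.7  36.4  -7.8] turn [ 0.3  -0.04 -0.1 ] shift in new axes mm [-26.8  36.3  -8. ]
[[203.02248888 111.08046235]
 [207.80064085  79.86343031]]
```

View pics/w34.png

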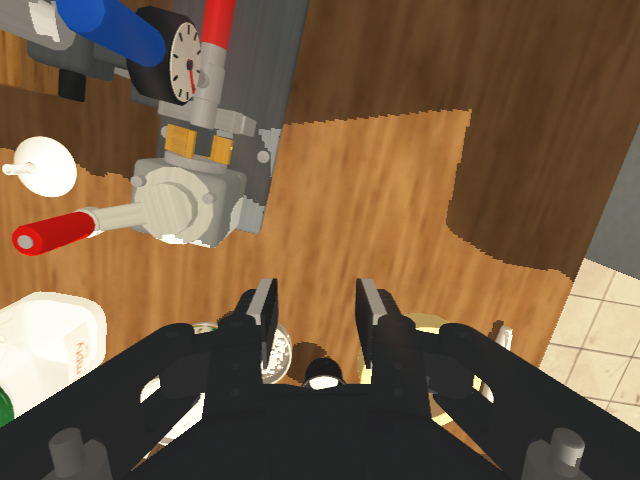

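View pics/w34a.png

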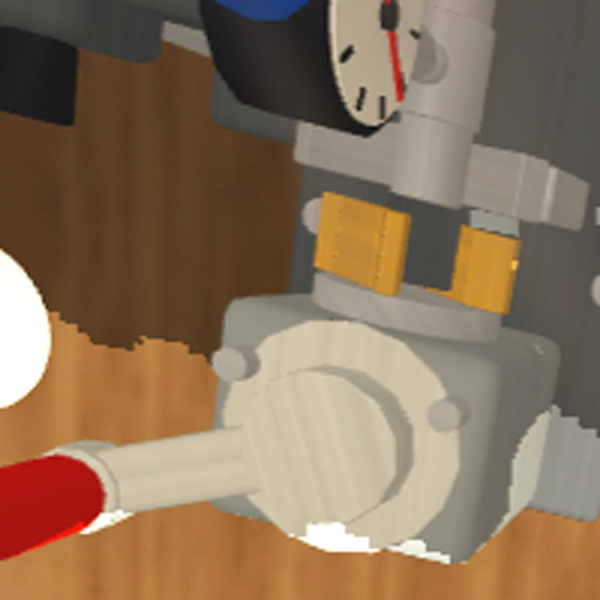

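```bash
python3 - <<'E'
from h import *
im=cv2.imread('pics/w34.png')
g=cv2.convertScaleAbs(im,alpha=1.6,beta=10)
cv2.imwrite('pics/w34b.png',cv2.resize(g[50:170,140:270],(780,720),interpolation=cv2.INTER_CUBIC)[:600])
C=cam('wrist');print(ax()[0])
E
```

```text
[0.52529358 0.10105706 0.11443016]
```

View pics/w34b.png

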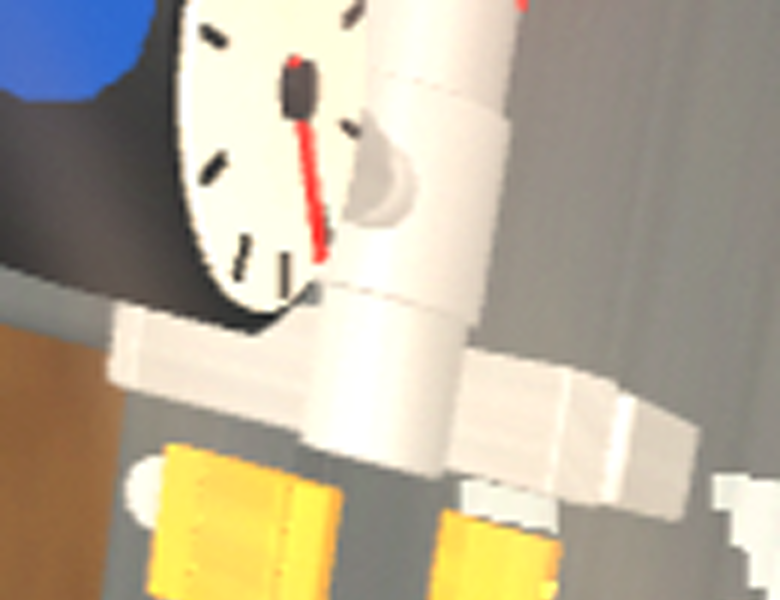

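```bash
python3 -m handwheel '[[0.036,[-0.02,0,0],[0,0,0]],[0.036,[-0.02,0,0],[0,0,0]],[0.036,[0,-0.031,-0.007],[0,0,0]],[0.036,[0,-0.031,-0.007],[0,0,0]],[0.036,[0,-0.031,-0.007],[0,0,0]],[0.036,[0,-0.031,-0.007],[0,0,0]],[0.036,[0,0,0],[0,0,0]],[0.036,[0,0,0],[0,0,0]]]'
python3 - <<'E'
from h import *
plan([.6519,.0945,.1060],-170);print(ctrl.get_obs()['contact_force'])
im=save('wrist','w35');C=cam('wrist');P,M=ax()
print(proj(C,[P+M@[P[2]-.12,0,0]]))
E
```

```text
t: 38.12
tool_pos: [0.6531, 0.0948, 0.1553]
tool_rot: [-1.341, 1.119, 1.337]
contact_force: [0.0, 0.0, -0.5]
opening: 0.0359
t 38.12 pos [0.6531 0.0948 0.1553] yaw -169.81 tilt [ 0.002 -0.001 -1.   ]
shift(old axes) mm [49.3  1.4  0. ] turn [ 0.19 -0.07  0.12] shift in new axes mm [49.3  1.3 -0. ]
[ 0.02190529  0.0481769  -0.53631436]
[[315.65245216 267.90960916]]
```

View pics/w35.png

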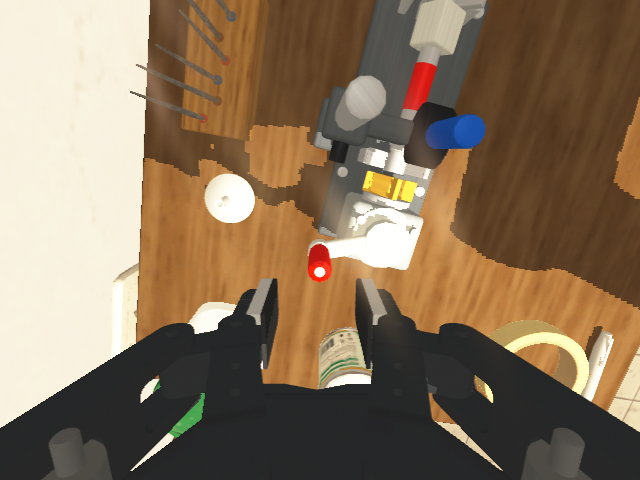

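```bash
python3 -m handwheel '[[0.036,[0.025,0.0015,0.0015],[0,0,0]],[0.036,[0.024,0,0],[0,0,0]],[0.036,[0,0,0],[0,0,0]],[0.0,[0,0,0],[0,0,0]],[0.0,[0,0,0],[0,0,0]],[0.0,[0,0,0],[0,0,0]],[0.0,[0,0,0],[0,0,0]],[0.0,[0,0.0006,0.0023],[0,0,0]],[0.0,[0,0.0021,0.0067],[0,0,0]],[0.0,[0,0.0031,0.0063],[0,0,0]]]'
python3 -m handwheel '[[0.0,[0,0.0041,0.0058],[0,0,0]],[0.0,[0,0.0049,0.005],[0,0,0]],[0.0,[0,0.0057,0.0042],[0,0,0]],[0.0,[0,0.0063,0.0033],[0,0,0]],[0.0,[0,0.0067,0.0023],[0,0,0]],[0.0,[0,0,0],[0,0,0]],[0.0,[0,0,0],[0,0,0]]]'
python3 - <<'E'
from h import *
o=ctrl.get_obs();print(o['tool_pos'],o['contact_force'])
E
```

```text
t: 39.0
tool_pos: [0.6431, 0.1102, 0.1068]
tool_rot: [-1.344, 1.117, 1.334]
contact_force: [5.9, -0.7, -3.6]
opening: 0.0124
t: 39.58
tool_pos: [0.6098, 0.1267, 0.1064]
tool_rot: [-1.34, 1.119, 1.34]
contact_force: [-1.4, 3.4, 4.7]
opening: 0.0125
[0.60982145 0.12665302 0.10641498] [-1.42688374  3.43227906  4.711594  ]
```

```bash
python3 -m handwheel '[[0.0,[0,0.007,0.0002],[0,0,0]],[0.0,[0,0.0071,-0.0006],[0,0,0]],[0.0,[0,0.007,-0.0015],[0,0,0]],[0.0,[0,0.0065,-0.0026],[0,0,0]],[0.0,[0,0.006,-0.0036],[0,0,0]],[0.0,[0,0.0055,-0.0046],[0,0,0]],[0.0,[0,0.0045,-0.0053],[0,0,0]],[0.0,[0,0,0],[0,0,0]]]'
python3 - <<'E'
from h import *
o=ctrl.get_obs();print(o['tool_pos'],o['contact_force'])
a=np.radians(-3.9);d=np.array(o['tool_pos'])[:2]-[.6107,.079];x=np.cos(a)*d[0]+np.sin(a)*d[1];y=-np.sin(a)*d[0]+np.cos(a)*d[1];print(np.degrees(np.arctan2(y,-x)),np.hypot(x,y))
E
```

```text
t: 40.25
tool_pos: [0.5684, 0.1013, 0.1063]
tool_rot: [-1.336, 1.121, 1.344]
contact_force: [-6.8, 4.9, 9.8]
opening: 0.0124
[0.5684483  0.10134121 0.10628746] [-6.76694207  4.8806094   9.79076506]
23.968307249349962 0.04779472801023101
```

```bash
python3 -m handwheel '[[0.0,[0,0.0045,-0.0055],[0,0,0]],[0.0,[0,0.0033,-0.0063],[0,0,0]],[0.0,[0,0.002,-0.0065],[0,0,0]],[0.0,[0,0.0005,-0.003],[0,0,0]],[0.0,[0,0,0],[0,0,0]],[0.0,[0,0,0],[0,0,0]]]'
python3 - <<'E'
from h import *
o=ctrl.get_obs();print(o['tool_pos'],o['contact_force'])
a=np.radians(-3.9);d=np.array(o['tool_pos'])[:2]-[.6107,.079];x=np.cos(a)*d[0]+np.sin(a)*d[1];y=-np.sin(a)*d[0]+np.cos(a)*d[1];print(np.degrees(np.arctan2(y,-x)),np.hypot(x,y))
E
```

```text
t: 40.75
tool_pos: [0.5637, 0.0831, 0.1063]
tool_rot: [-1.331, 1.111, 1.344]
contact_force: [-2.3, 20.1, 5.8]
opening: 0.0124
[0.56366285 0.08308938 0.10631522] [-2.27917077 20.11905212  5.79844816]
1.068764964975279 0.04721458229862162
```

```bash
python3 -m handwheel '[[0.036,[0,0,0.003],[0,0,0]],[0.036,[0,0,0],[0,0,0]],[0.036,[-0.03,0,0],[0,0,0]],[0.036,[-0.04,0,0],[0,0,0]],[0.036,[-0.03,0,0],[0,0,0]],[0.036,[0,-0.014,-0.04],[0,0,0]],[0.036,[0,-0.014,-0.04],[0,0,0]],[0.036,[0,0,0],[0,0,0]],[0.036,[0,0,0],[0,0,0]]]'
python3 - <<'E'
from h import *
plan([.6045,.0122,.1324],-170);print(ctrl.get_obs()['contact_force'])
im=save('wrist','w36');C=cam('wrist');P,M=ax()
print(proj(C,[P+M@[P[2]-.156,0,0],[.6045,.0122,.156]]))
E
```

```text
t: 41.5
tool_pos: [0.6049, 0.0058, 0.2049]
tool_rot: [-1.338, 1.123, 1.337]
contact_force: [-0.5, -0.2, -0.2]
opening: 0.036
t 41.5 pos [0.6049 0.0058 0.2049] yaw -169.95 tilt [-0.001 -0.002 -1.   ]
shift(old axes) mm [72.5 -0.8  6.5] turn [ 0.05 -0.1  -0.05] shift in new axes mm [72.5 -0.7  6.4]
[-0.50225693 -0.16117138 -0.18338832]
[[315.70000721 260.39591292]
 [313.74430215 268.26971033]]
```

View pics/w36.png

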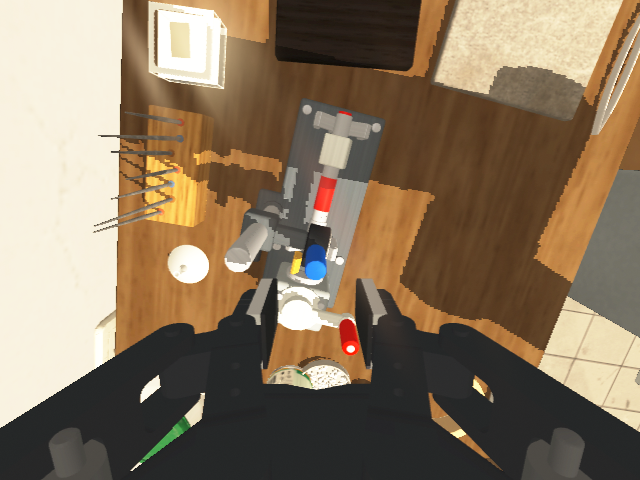

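```bash
python3 -m handwheel '[[0.028,[0,0,0.0065],[0,0,0]],[0.028,[0,0,0],[0,0,0]],[0.028,[0.024,0,0],[0,0,0]],[0.028,[0.024,0,0],[0,0,0]],[0.028,[0.024,0,0],[0,0,0]],[0.0,[0,0,0],[0,0,0]],[0.0,[0,0,0],[0,0,0]],[0.0,[0,0,0],[0,0,0]],[0.0,[0,0,0],[0,0,0]],[0.0,[0,0,0],[0,0,0]]]' 50
python3 - <<'E'
from h import *
o=ctrl.get_obs();print(o['tool_pos'],o['contact_force'])
E
python3 -m handwheel '[[0.0,[-0.012,0,0],[0,0,0]],[0.0,[-0.012,0,0],[0,0,0]],[0.0,[-0.012,0,0],[0,0,0]],[0.0,[-0.012,0,0],[0,0,0]],[0.0,[-0.012,0,0],[0,0,0]],[0.0,[0,0,0],[0,0,0]],[0.0,[0,0,0],[0,0,0]],[0.0,[-0.004,0,0],[0,0,0]],[0.0,[0,0,0],[0,0,0]],[0.0,[0,0,0],[0,0,0]]]'

```

```text
t: 42.38
tool_pos: [0.6034, 0.0168, 0.1323]
tool_rot: [-1.341, 1.116, 1.341]
contact_force: [5.6, 3.1, -8.7]
opening: 0.0124
[0.60336393 0.01676709 0.13228715] [ 5.58974099  3.130491   -8.73880442]
t: 43.22
tool_pos: [0.6031, 0.0167, 0.1902]
tool_rot: [-1.34, 1.117, 1.342]
contact_force: [17.8, 2.8, -29.1]
opening: 0.0122
```

```bash
python3 -m handwheel '[[0.028,[0.004,0,0],[0,0,0]],[0.028,[0,0,0],[0,0,0]],[0.028,[0,0,0],[0,0,0]],[0.028,[-0.03,0,0],[0,0,0]],[0.028,[-0.03,0,0],[0,0,0]],[0.028,[0,0.03,-0.02],[0,0,0]],[0.028,[0,0.035,-0.02],[0,0,0]],[0.028,[0,0.035,-0.02],[0,0,0]],[0.028,[0,0,0],[0,0,0]],[0.028,[0,0,0],[0,0,0]]]'
python3 - <<'E'
from h import *
plan([.5,-.06,.15],176.1)
save('wrist','w37')
for c in ('side','scene'):
    C=cam(c); im=save(c,c+'37'); a=ctrl.tip_of('indicator_grip',c); print(a[:1])
im=cv2.imread('pics/side37.png');a=cv2.imread('pics/side0.png')
cv2.imwrite('pics/s37a.png',np.hstack([cv2.resize(x[185:285,285:360],(390,520)) for x in (a,im)]))
E
```

```text
t: 44.05
tool_pos: [0.5151, -0.063, 0.2552]
tool_rot: [-1.342, 1.119, 1.335]
contact_force: [-0.2, -0.0, 1.5]
opening: 0.0277
t 44.05 pos [ 0.5151 -0.063   0.2552] yaw -169.87 tilt [ 0.004 -0.002 -1.   ]
shift(old axes) mm [105.2  14.7   5.8] turn [14.03 -0.12  0.21] shift in new axes mm [105.2  15.2   1.9]
[{'centre': [208.0, 315.7], 'score': 0.64}]
[{'centre': [227.5, 323.0], 'score': 0.84}]
```

View pics/s37a.png

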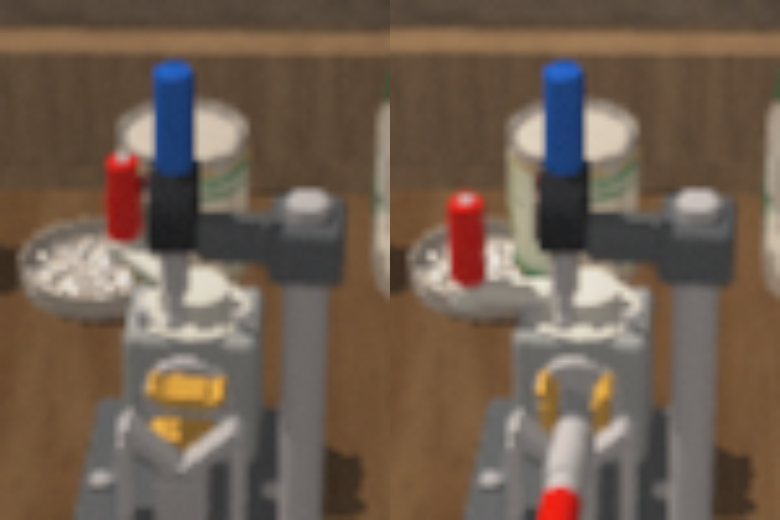

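View pics/w37.png

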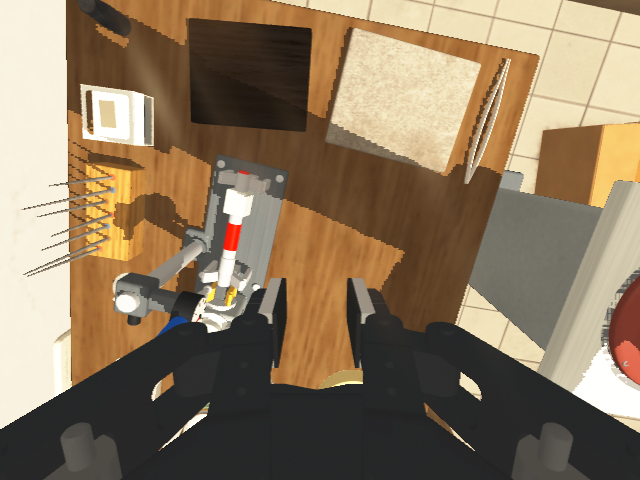

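```bash
python3 -m handwheel '[[0.05,[0,0,0],[7,0,0]],[0.05,[0,0,0],[7,0,0]],[0.05,[0.02,0,0],[0,0,0]],[0.05,[0.03,0,0],[0,0,0]],[0.05,[0.03,0,0],[0,0,0]],[0.05,[0,0,0],[0,0,0]]]'
python3 - <<'E'
from h import *
plan([.5996,-.0659,.15],176.1)
E
```

```text
t: 44.8
tool_pos: [0.5123, -0.0605, 0.1663]
tool_rot: [-1.155, 1.246, 1.171]
contact_force: [-1.1, 1.4, -1.3]
opening: 0.0501
t 44.8 pos [ 0.5123 -0.0605  0.1663] yaw 176.34 tilt [-0.011  0.002 -1.   ]
shift(old axes) mm [ 15.3 -87.6   0.2] turn [ 0.23  0.08 -0.65] shift in new axes mm [ 16.3 -87.4   0.6]
```

```bash
python3 -m handwheel '[[0.05,[0,-0.03,0],[0.2,0,0]],[0.05,[0,-0.03,0],[0,0,0]],[0.05,[0,-0.0275,0],[0,0,0]],[0.05,[0,0,0],[0,0,0]],[0.05,[0.03,0,0],[0,0,0]],[0.05,[0.03,0,0],[0,0,0]],[0.05,[0,0,0],[0,0,0]],[0.05,[0,0,0],[0,0,0]]]'
python3 - <<'E'
from h import *
plan([.5996,-.0659,.0455],176.1)
im=save('wrist','w38');cv2.imwrite('pics/w38a.png',cv2.resize(im[190:350,240:410,::-1],(765,720))[:600])
E
```

```text
t: 45.47
tool_pos: [0.602, -0.0675, 0.1123]
tool_rot: [-1.157, 1.243, 1.161]
contact_force: [0.7, 0.5, 0.1]
opening: 0.0499
t 45.47 pos [ 0.602  -0.0675  0.1123] yaw 176.1 tilt [-0.003 -0.    -1.   ]
shift(old axes) mm [66.8  2.2  1.5] turn [ 0.   -0.02 -0.19] shift in new axes mm [66.8  2.5  1.4]
```

View pics/w38.png

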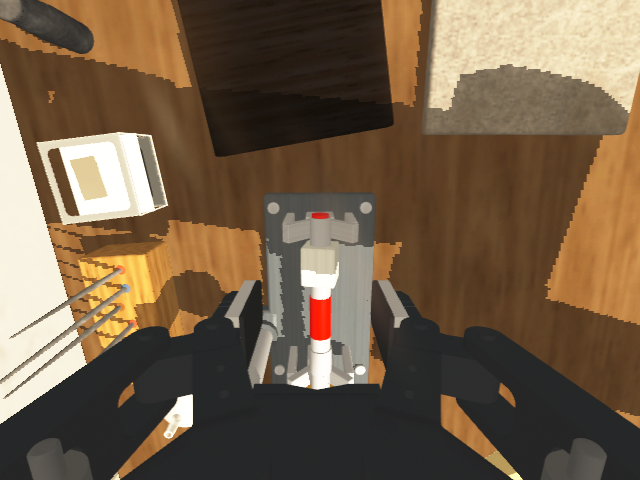

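```bash
python3 -m handwheel '[[0.05,[0.022,0.0025,0.0015],[0,0,0]],[0.05,[0.022,0,0],[0,0,0]],[0.05,[0.022,0,0],[0,0,0]],[0.05,[0,0,0],[0,0,0]],[0.05,[0,0,0],[0,0,0]],[0.0,[0,0,0],[0,0,0]],[0.0,[0,0,0],[0,0,0]],[0.0,[0,0,0],[0,0,0]],[0.0,[0,0,0],[0,0,0]],[0.0,[0,0,0],[0,0,0]]]' 70
python3 - <<'E'
from h import *
plan([.5996,-.0659,.0455],176.1);print(ctrl.get_obs()['contact_force'])
im=save('wrist','w39');cv2.imwrite('pics/w39a.png',cv2.resize(im[190:350,240:410,::-1],(765,720))[:600])
E
```

```text
t: 46.35
tool_pos: [0.6007, -0.0666, 0.0507]
tool_rot: [-1.159, 1.242, 1.159]
contact_force: [-9.6, -0.3, 10.3]
opening: 0.0197
t 46.35 pos [ 0.6007 -0.0666  0.0507] yaw 176.09 tilt [-0.001 -0.001 -1.   ]
shift(old axes) mm [5.2 1.1 0.6] turn [-0.01 -0.07 -0.05] shift in new axes mm [5.2 1.1 0.6]
[-9.60227423 -0.34477204 10.34260191]
```

View pics/w39a.png

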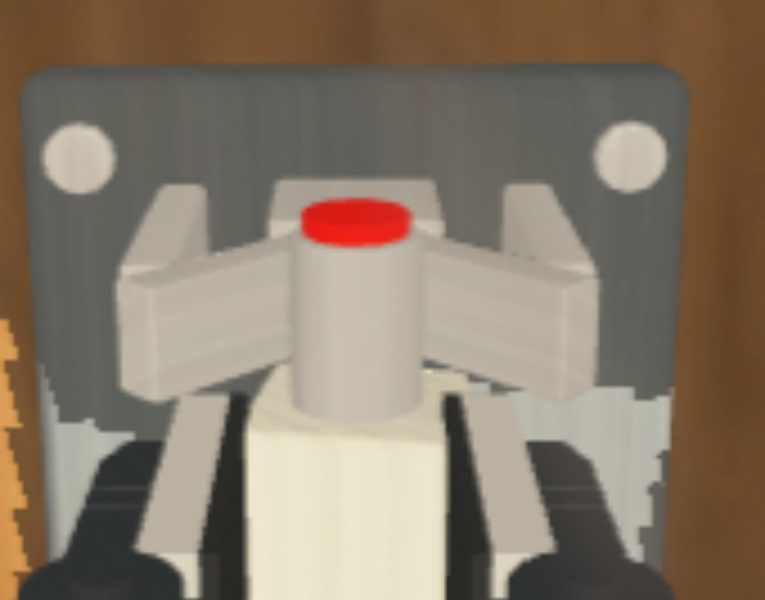

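```bash
python3 -m handwheel '[[0.0,[-0.01,0,0],[0,0,0]],[0.0,[-0.012,0,0],[0,0,0]],[0.0,[-0.012,0,0],[0,0,0]],[0.0,[-0.004,0,0],[0,0,0]],[0.0,[0,0,0],[0,0,0]],[0.0,[0,0,0],[0,0,0]]]'
python3 - <<'E'
from h import *
plan([.5996,-.0659,.0855],176.1);print(ctrl.get_obs()['contact_force'])
im=save('wrist','w40');cv2.imwrite('pics/w40a.png',cv2.resize(im[190:350,240:410,::-1],(765,720))[:600])
for c in ('side','scene'): save(c,c+'40')
im=cv2.imread('pics/side40.png');cv2.imwrite('pics/s40a.png',cv2.resize(im[220:340,250:380],(780,720))[:600])
E
```

```text
t: 46.9
tool_pos: [0.6011, -0.0666, 0.086]
tool_rot: [-1.16, 1.241, 1.156]
contact_force: [-1.0, -0.4, -2.2]
opening: 0.0197
t 46.9 pos [ 0.6011 -0.0666  0.086 ] yaw 176.06 tilt [ 0.002 -0.001 -1.   ]
shift(old axes) mm [0.5 1.6 0.6] turn [-0.04 -0.07  0.11] shift in new axes mm [0.5 1.6 0.6]
[-1.01636746 -0.40645797 -2.23874257]
```

View pics/w40a.png

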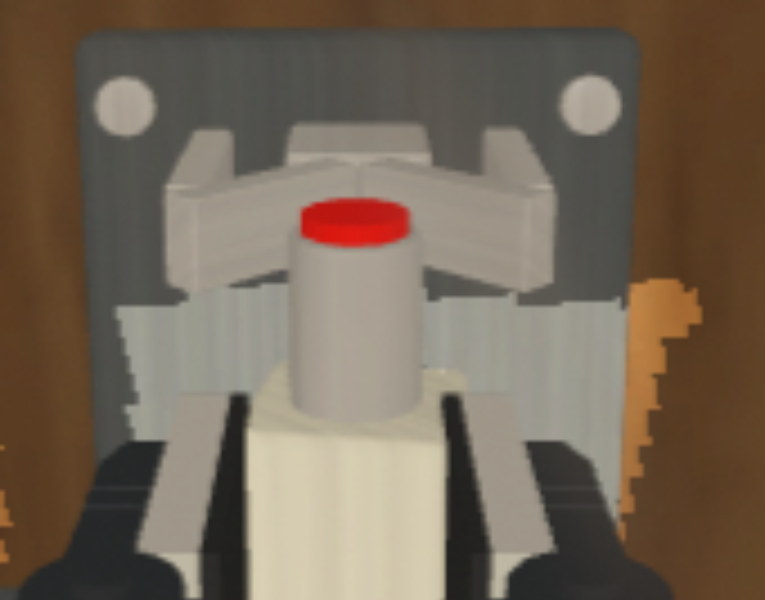

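View pics/s40a.png

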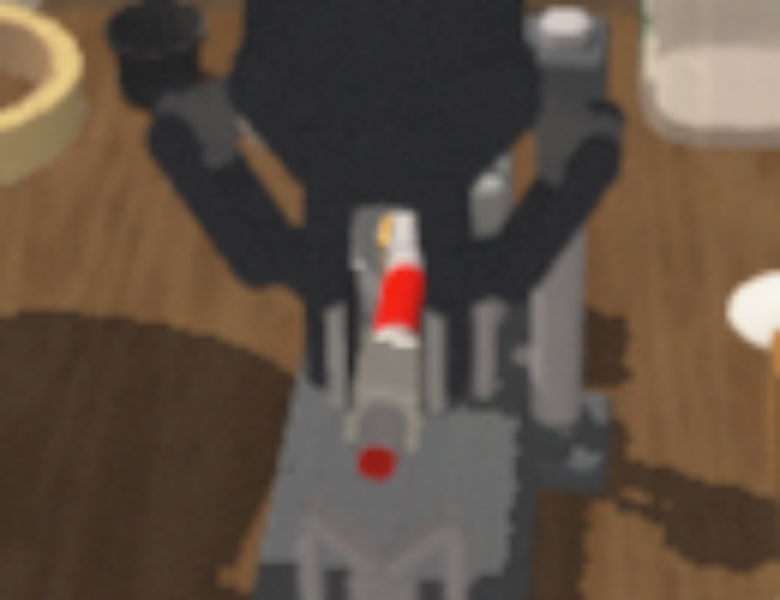

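```bash
python3 -m handwheel '[[0.0,[0,0.02,0],[0,0,0]],[0.0,[0,0.03,0],[0,0,0]],[0.0,[0,0.03,0],[0,0,0]],[0.0,[0,0.03,0],[0,0,0]],[0.0,[-0.03,0,0],[0,0,0]],[0.0,[-0.03,0,-0.02],[0,0,0]],[0.0,[-0.02,0,-0.02],[0,0,0]],[0.0,[0,0,0],[0,0,0]],[0.0,[0,0,0],[0,0,0]]]' 100
python3 - <<'E'
from h import *
plan([.44,-.19,.1],176.1);print(ctrl.get_obs()['contact_force'])
im=save('wrist','w41')
C=cam('wrist')
a=ctrl.silhouettes('felt_board','wrist'); print(a[0]['score'],a[0]['box'])
a=ctrl.silhouettes('felt_board','side'); 
m=a[0]['mask'].astype(np.uint8); c=max(cv2.findContours(m,0,2)[0],key=cv2.contourArea); q=cv2.approxPolyDP(c,8,True)[:,0]; print('side',a[0]['score'],q.tolist(),np.round([atz(cam('side'),p,.012) for p in q],3).tolist())
save('side','side41')
E
```

```text
t: 47.8
tool_pos: [0.4888, -0.0996, 0.1664]
tool_rot: [-1.16, 1.241, 1.154]
contact_force: [0.0, 0.4, -2.8]
opening: 0.018
t 47.8 pos [ 0.4888 -0.0996  0.1664] yaw 175.96 tilt [ 0.003 -0.002 -1.   ]
shift(old axes) mm [ 66.4  42.6 -93.5] turn [-0.14 -0.08  0.18] shift in new axes mm [ 66.4  42.6 -93.5]
[ 0.03225622  0.43140161 -2.75014818]
0.7 [363.2, 110.6, 175.7, 147.8]
side 0.75 [[188, 341], [163, 397], [251, 407], [266, 348]] [[0.385, -0.135, 0.012], [0.378, -0.251, 0.012], [0.514, -0.265, 0.012], [0.522, -0.148, 0.012]]
```

View pics/w41.png

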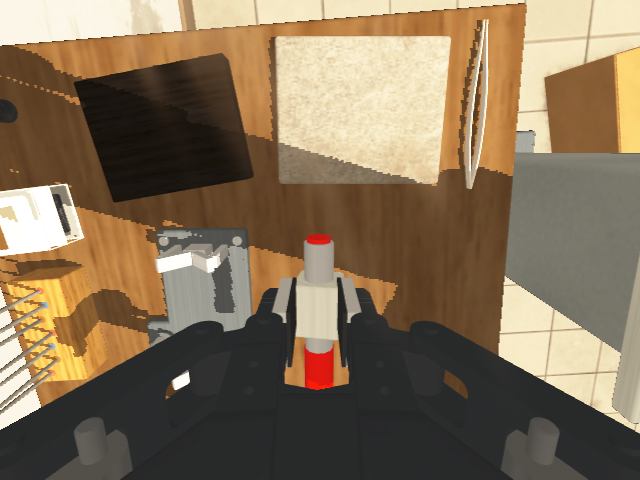

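View pics/side41.png

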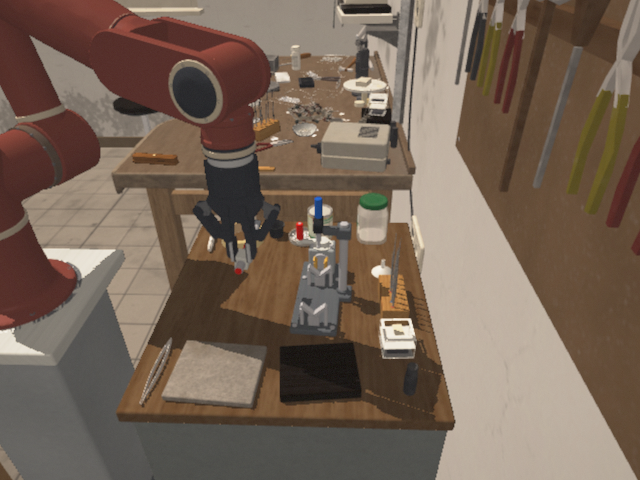

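```bash
python3 - <<'E'
from h import *
C=cam('wrist')
q=[(273,37),(450,37),(438,185),(279,184)]
Q=np.array([atz(C,p,.012) for p in q]);print(Q.round(4));print('c',Q.mean(0),'sides',[np.linalg.norm(Q[i]-Q[i-1]).round(4) for i in range(4)])
d=Q[0]-Q[1];print('ang',np.degrees(np.arctan2(d[1],d[0])))
P,M=ax()
# spindle in tool: end cap px (319,239), block back top edge ~row 283
for cz in (0,.003,.006): print(cz,proj(C,[P+M@[.0027,0,cz-.033],P+M@[-.0083,0,cz-.013]]).round(0).tolist())
im=cv2.imread('pics/w41.png');cv2.imwrite('pics/w41a.png',cv2.resize(im[225:395,250:390],(700,850))[:600])
E
```

```text
[[ 0.5099 -0.2508  0.012 ]
 [ 0.3704 -0.2413  0.012 ]
 [ 0.3767 -0.1256  0.012 ]
 [ 0.5164 -0.1361  0.012 ]]
c [ 0.44334815 -0.18843959  0.012     ] sides [np.float64(0.1149), np.float64(0.1397), np.float64(0.1159), np.float64(0.1401)]
ang -3.8745401180545804
0 [[315.0, 224.0], [315.0, 274.0]]
0.003 [[315.0, 230.0], [315.0, 281.0]]
0.006 [[315.0, 237.0], [315.0, 287.0]]
```

View pics/w41a.png

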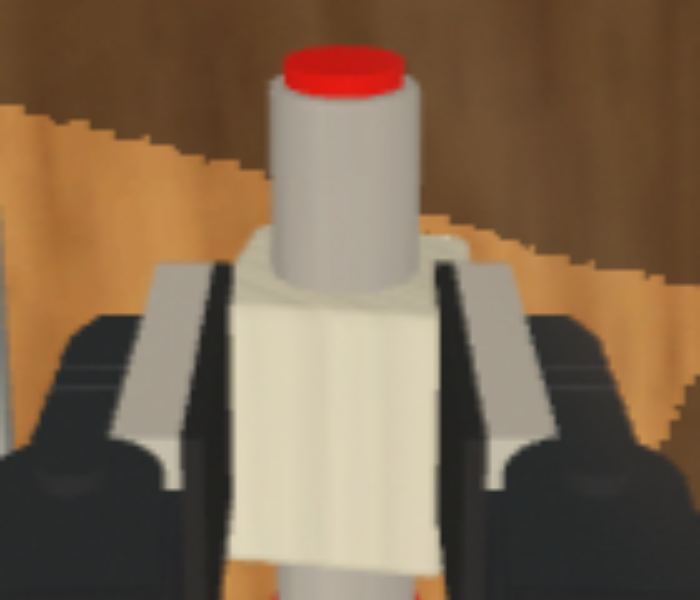

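```bash
python3 -m handwheel '[[0.0,[0,0,0],[-6.5,0,0]],[0.0,[0,0,0],[-6.5,0,0]],[0.0,[0,0,0],[-6.5,0,0]],[0.0,[0,0,0],[-6.5,0,0]],[0.0,[0,0,0],[-6.5,0,0]],[0.0,[0,0,0],[-6.5,0,0]],[0.0,[0,0,0],[-6.5,0,0]],[0.0,[0,0,0],[-6.5,0,0]],[0.0,[0,0,0],[-6.5,0,0]],[0.0,[0,0,0],[-6.5,0,0]]]'
python3 -m handwheel '[[0.0,[0,0,0],[0,0,0]],[0.0,[0,0,0],[0,0,0]]]'
python3 - <<'E'
from h import *
plan([.4847,-.2153,.1],-119);print(ctrl.get_obs()['contact_force'])
E
```

```text
t: 48.83
tool_pos: [0.4875, -0.0978, 0.1635]
tool_rot: [-1.94, 0.495, 1.945]
contact_force: [-0.1, 0.9, -1.7]
opening: 0.0184
t: 49.0
tool_pos: [0.4877, -0.0981, 0.1639]
tool_rot: [-1.936, 0.502, 1.939]
contact_force: [-0.8, -0.8, -1.8]
opening: 0.0182
t 49.0 pos [ 0.4877 -0.0981  0.1639] yaw -119.06 tilt [-0.002 -0.    -1.   ]
shift(old axes) mm [ 63.9 103.9 -54.4] turn [-0.06  0.08 -0.05] shift in new axes mm [ 63.9 104.  -54.2]
[-0.79899657 -0.81659224 -1.82124254]
```

```bash
python3 -m handwheel '[[0.0,[0,0.035,-0.018],[0,0,0]],[0.0,[0,0.035,-0.018],[0,0,0]],[0.0,[0,0.034,-0.018],[0,0,0]],[0.0,[0.03,0,0],[0,0,0]],[0.0,[0.03,0,0],[0,0,0]],[0.0,[0,0,0],[0,0,0]],[0.0,[0,0,0],[0,0,0]]]'
python3 - <<'E'
from h import *
plan([.4847,-.2153,.0257],-119);print(ctrl.get_obs()['contact_force'])
for c in ('wrist','side','scene'): save(c,c+'43')
a=ctrl.silhouettes('felt_board','side'); 
m=a[0]['mask'].astype(np.uint8); c=max(cv2.findContours(m,0,2)[0],key=cv2.contourArea); q=cv2.approxPolyDP(c,6,True)[:,0]; print('side',a[0]['score'],q.tolist())
E
```

```text
t: 49.58
tool_pos: [0.4835, -0.2148, 0.1029]
tool_rot: [-1.932, 0.5, 1.942]
contact_force: [-0.0, 0.5, -1.3]
opening: 0.0182
t 49.58 pos [ 0.4835 -0.2148  0.1029] yaw -119.02 tilt [-0.005  0.002 -1.   ]
shift(old axes) mm [77.2 -0.2 -1.7] turn [-0.02  0.29 -0.01] shift in new axes mm [77.2 -0.1 -1.4]
[-0.0378417   0.52057824 -1.31406152]
side 0.59 [[187, 341], [162, 399], [251, 407], [266, 347], [230, 352]]
```

View pics/side43.png

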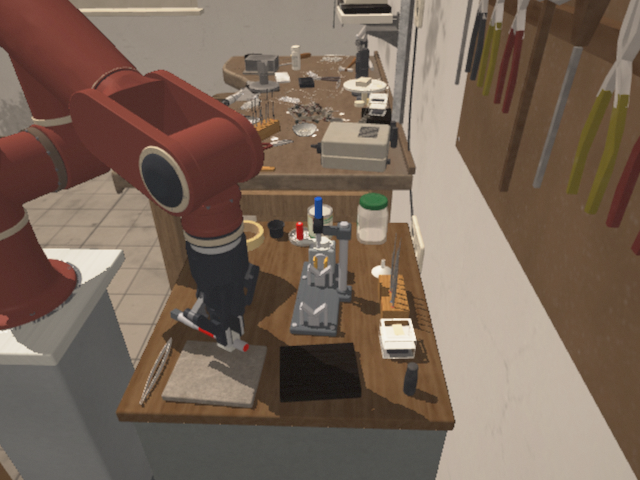

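View pics/wrist43.png

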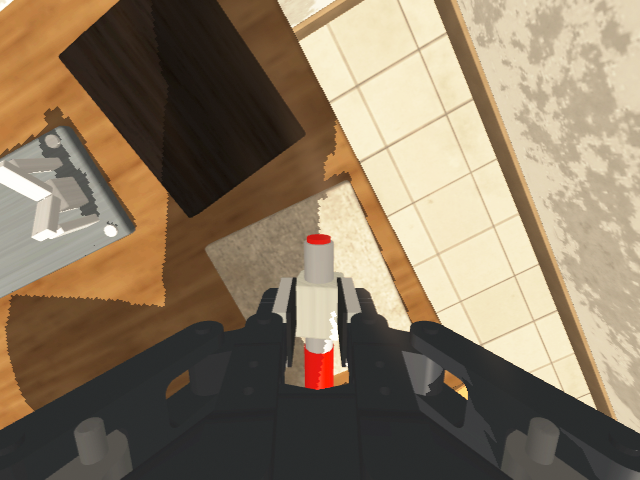

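```bash
python3 - <<'E'
from h import *
C=cam('wrist')
print(atz(C,(349,180),.012),atz(C,(206,249),.012))
E
python3 -m handwheel '[[0.0,[0.03,0,-0.001],[0,0.3,0]],[0.0,[0.025,0,0],[0,0,0]],[0.0,[0.01,0,0],[0,0,0]],[0.0,[0,0,0],[0,0,0]],[0.0,[0,0,0],[0,0,0]]]'
python3 - <<'E'
from h import *
plan([.4847,-.2153,.0257],-119);print(ctrl.get_obs()['contact_force'])
E
```

```text
[ 0.51489722 -0.25800043  0.012     ] [ 0.52146761 -0.14022742  0.012     ]
t: 50.2
tool_pos: [0.4868, -0.2167, 0.0413]
tool_rot: [-1.946, 0.503, 1.933]
contact_force: [-0.9, 0.2, -1.0]
opening: 0.0182
t 50.2 pos [ 0.4868 -0.2167  0.0413] yaw -118.92 tilt [ 0.006 -0.004 -1.   ]
shift(old axes) mm [15.6 -0.2  2.6] turn [ 0.08 -0.4  -0.04] shift in new axes mm [15.6 -0.2  2.5]
[-0.90248165  0.24060863 -0.98589107]
```

```bash
python3 -m handwheel '[[0.0,[0.009,0,0.002],[0,-0.3,0]],[0.0,[0.004,0,0],[0,0,0]],[0.0,[0,0,0],[0,0,0]],[0.0,[0,0,0],[0,0,0]]]'
python3 -m handwheel '[[0.0,[0.003,0,0],[0,0,0]],[0.0,[0,0,0],[0,0,0]],[0.0,[0,0,0],[0,0,0]]]'

```

```text
t: 50.53
tool_pos: [0.4849, -0.2159, 0.0279]
tool_rot: [-1.94, 0.501, 1.937]
contact_force: [-0.3, -0.6, -1.7]
opening: 0.0184
t: 50.78
tool_pos: [0.4853, -0.2162, 0.0274]
tool_rot: [-1.94, 0.501, 1.938]
contact_force: [-6.1, 1.5, 12.8]
opening: 0.0184
```

Contact with the board (12.8 N). Release gently and lift.

```bash
python3 -m handwheel '[[0.0,[-0.002,0,0],[0,0,0]],[0.03,[0,0,0],[0,0,0]],[0.045,[0,0,0],[0,0,0]],[0.045,[0,0,0],[0,0,0]],[0.045,[0,0,0],[0,0,0]],[0.045,[-0.02,0,0],[0,0,0]],[0.045,[-0.035,0,0],[0,0,0]],[0.045,[-0.04,0,0],[0,0,0]],[0.045,[-0.04,0,0],[0,0,0]],[0.045,[0,0,0],[0,0,0]]]' 40
python3 - <<'E'
from h import *
plan([.4,.1,.25],-119);print(ctrl.get_obs()['contact_force'])
for c in ('wrist','side','scene'): save(c,c+'45')
im=cv2.imread('pics/side45.png');cv2.imwrite('pics/s45a.png',cv2.resize(im[200:420,130:450],(800,550)))
im=cv2.imread('pics/scene45.png');cv2.imwrite('pics/c45a.png',cv2.resize(im[200:470,130:510],(760,540)))
E
```

```text
t: 51.62
tool_pos: [0.489, -0.2183, 0.1713]
tool_rot: [-1.957, 0.506, 1.924]
contact_force: [0.6, -1.1, 0.9]
opening: 0.0449
t 51.62 pos [ 0.489  -0.2183  0.1713] yaw -118.93 tilt [ 0.014 -0.01  -1.   ]
shift(old axes) mm [ -83.  -235.4  230.5] turn [ 0.07 -0.98 -0.08] shift in new axes mm [ -78.7 -235.2  232.2]
[ 0.55089672 -1.09764437  0.8597768 ]
```

View pics/wrist45.png

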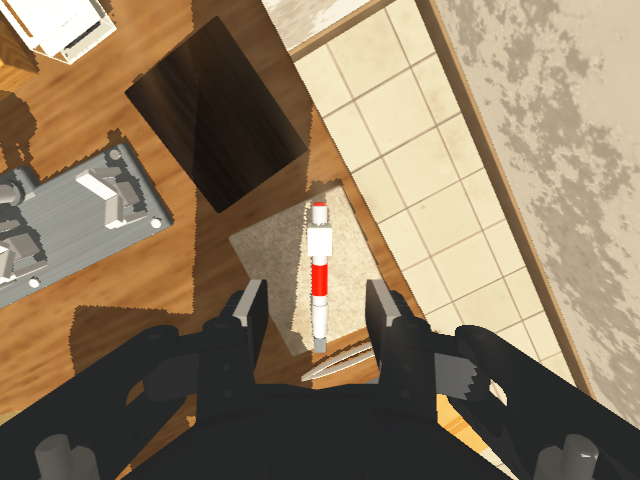

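View pics/s45a.png

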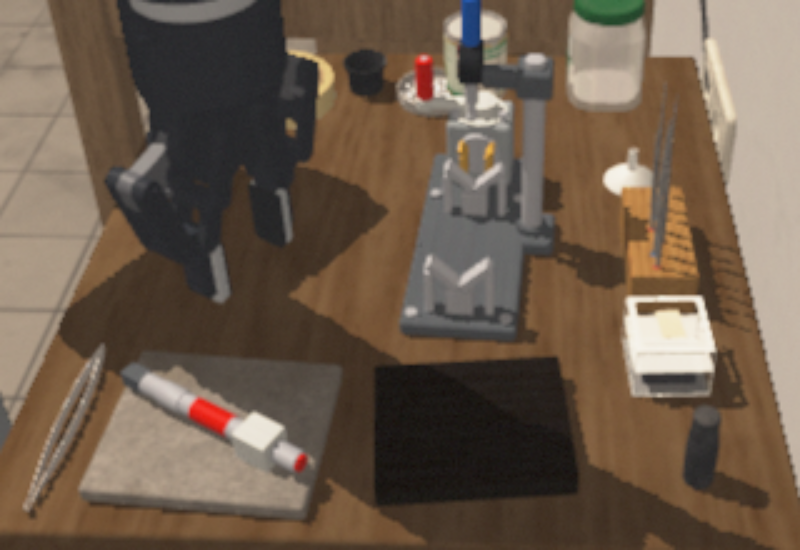

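View pics/c45a.png

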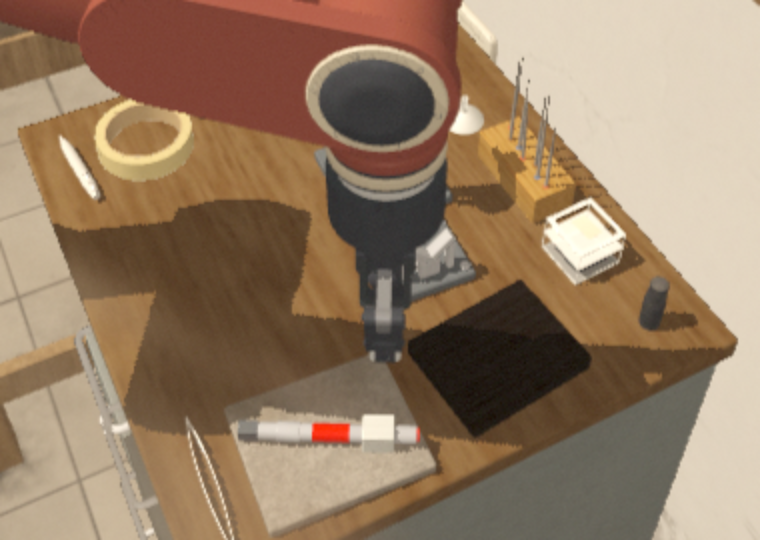

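```bash
python3 - <<'E'
from h import *
im=cv2.imread('pics/wrist45.png');cv2.imwrite('pics/w45a.png',cv2.resize(im[175:375,220:400],(540,600),interpolation=cv2.INTER_CUBIC))
C=cam('wrist');print(ax()[0])
e=atz(C,(319,203),.023);d=atz(C,(319.5,351),.023);print(e,d,np.linalg.norm(e-d))
for u in [(343,184),(229,238),(300,356)]: print(atz(C,u,.012))
E
```

```text
[ 0.48462623 -0.21563859  0.16163327]
[ 0.50261864 -0.22767637  0.023     ] [ 0.37621964 -0.15865364  0.023     ] 0.14401681772257882
[ 0.50558236 -0.25339928  0.012     ]
[ 0.51274216 -0.13948543  0.012     ]
[ 0.37426585 -0.13522478  0.012     ]
```

View pics/w45a.png

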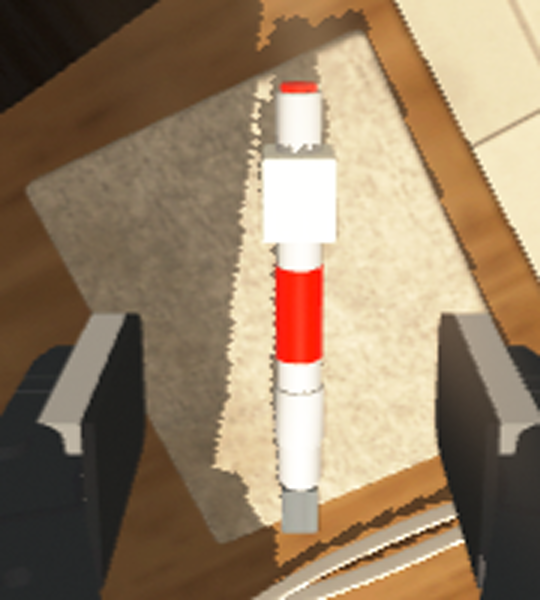

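```bash
python3 - <<'E'
from h import *
for n in ('s18','side37','side45'):
    im=cv2.imread('pics/%s.png'%n).astype(int)[205:250,285:320]
    m=(im[:,:,2]>110)&(im[:,:,1]<60)&(im[:,:,0]<60); y,x=np.nonzero(m); print(n,x.mean()+285,y.mean()+205,m.sum())
for n in ('side0','side37','side45'):
    im=cv2.imread('pics/%s.png'%n).astype(int)[185:235,300:335]
    m=(im[:,:,0]>110)&(im[:,:,2]<60); y,x=np.nonzero(m); print('post',n,x.mean()+300,y.mean()+185,m.sum())
E
python3 -m handwheel '[[0.045,[-0.04,0,0],[0,0,0]],[0.045,[-0.04,0,0],[0,0,0]],[0.045,[-0.02,0,0],[0,0,0]],[0.045,[0,-0.03,0.02],[0,0,0]],[0.045,[0,-0.03,0.02],[0,0,0]],[0.045,[0,-0.03,0.02],[0,0,0]],[0.045,[0,0,0],[0,0,0]],[0.045,[0,0,0],[0,0,0]]]'
python3 - <<'E'
from h import *
for c in ('wrist','side'): save(c,c+'47')
E
```

```text
s18 299.4835164835165 231.14285714285714 91
side37 299.43617021276594 231.08510638297872 94
side45 299.4835164835165 231.2967032967033 91
post side0 317.01075268817203 206.31182795698925 93
post side37 317.54098360655735 207.01639344262296 122
post side45 317.5609756097561 207.09756097560975 123
t: 52.43
tool_pos: [0.4746, -0.106, 0.2588]
tool_rot: [-1.937, 0.498, 1.943]
contact_force: [0.2, 0.0, 0.6]
opening: 0.0449
```

View pics/wrist47.png

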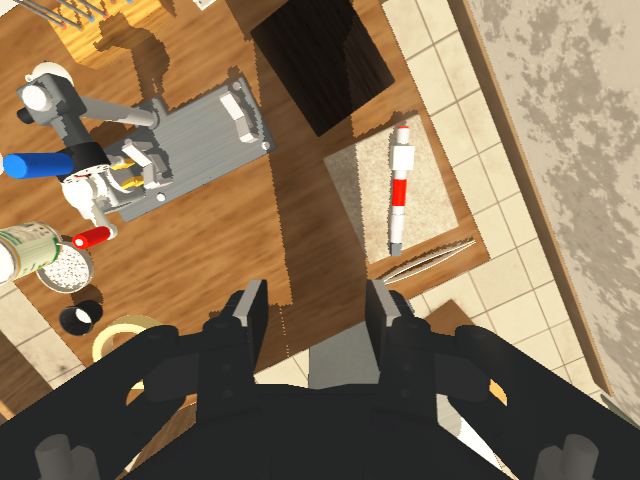

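View pics/side47.png

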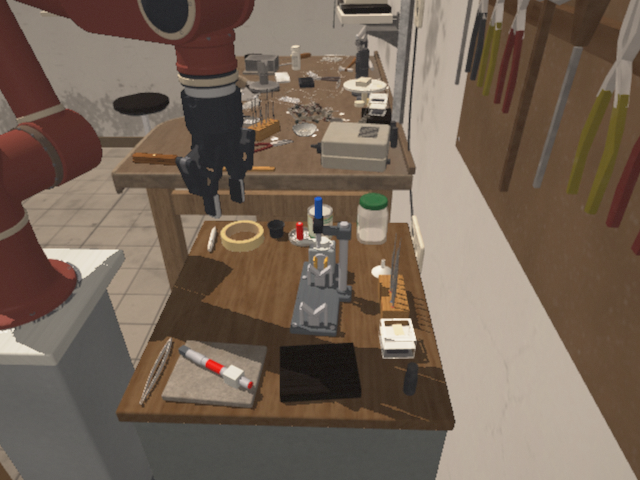

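```bash
python3 - <<'E'
from h import *
for n in ('side0','s4','s18','side37','side45','side47'):
    im=cv2.imread('pics/%s.png'%n).astype(float)[185:260,310:345]
    col=im[:,5:10].mean(1) # cols 315-319
    b=col[:,0]-col[:,2]
    # top/bottom edge of blue
    h=60; idx=np.where(b>h)[0]; t=idx[0];bo=idx[-1]
    te=t-1+(h-b[t-1])/(b[t]-b[t-1]); be=bo+(b[bo]-h)/(b[bo]-b[bo+1])
    # arm bracket: dark rows at cols 327-333
    print(n,round(te+185,2),round(be+185,2),np.round(b.max()))
for n in ('scene0','c18','scene37','scene45'):
    im=cv2.imread('pics/%s.png'%n).astype(float)
    m=(im[215:245,315:335,0]>120)&(im[215:245,315:335,2]<70);y,x=np.nonzero(m);print(n,y.min() if len(y) else None,y.mean() if len(y) else None,m.sum())
E
```

```text
side0 196.51 217.59 152.0
s4 196.97 217.74 86.0
s18 196.47 217.71 162.0
side37 196.48 217.73 160.0
side45 196.46 217.76 166.0
side47 196.47 217.7 161.0
scene0 4 13.915384615384616 130
c18 5 6.8125 16
scene37 5 14.31060606060606 132
scene45 None None 0
```

```bash
python3 - <<'E'
from h import *
print(ctrl.get_obs()['t'],ctrl.finish_job())
E
```

```text
the job is handed in; nothing more can be done
52.5333 None
```

I checked the one spindle on the table, the red one, found that it runs true, and laid it on the grey felt board. I handed the job in at 52.5 s. I saw no yellow or blue spindle in any of the three cameras.

**What I did:**
- The lever started about 45° off its first stop, so I moved it there before seating the spindle.
- I lowered the indicator onto its bottom stop, which pushed back with 26 N.
- I swung the lever in stages to the second stop, reading the dial at 0, 45, 90, 135 and 180° of lever angle, and again at about 157° on the way back.
- The needle stayed within a few degrees at every reading, roughly 0.1 mm, against a limit of 1 mm.

**Last checks:**
- **Lever:** the handle sits at the same pixel position as when the lever was first proven against the first stop.
- **Indicator:** the post's top and bottom edges match the starting picture to about 0.1–0.2 px, so it is fully raised.
- **Bystanders:** the punch and loupe are upright and where they were.
- **Robot:** it is clear of everything.

**What disagreed:**
- **Needle angle:** it read about 131° anticlockwise of its free position, which is 229° clockwise. That means about 4.6 mm if the needle turns anticlockwise, or 8 mm if it turns clockwise as described; about 5 mm was expected. I judged the spindle on the change in reading only.
- **Spindle on the board:** its square end reaches the edge of the felt and may overhang by about 2 mm. I left it there.

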